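# Cure the sign accents under the lamp: load, free, crank in, lock

## Task

Stand every loose gold-and-green accent upright, green face up, on the floor of the white tray of the curing slide. Then free the tray with its red clamp knob, fit the crank from the grey tool tray on the square drive shaft and wind the tray in until it meets its stop under the lamp head. Turn the clamp knob fully tight again and lay the crank back flat inside the tool tray, leaving the other things on the bench alone.

Things in the scene. Friction and masses are not known exactly. Their poses are not given: they have to be found in the camera images.
- accent_grave_u2: Oval drop-shaped sign accent, gold sides and green top face, 68 x 42 mm and 49 mm high, 37 to 46 g. Origin at the centre of its underside; z up through the green face; x along its length, y across its width (42 mm). Grip it across its width, high up. It may be absent.
- accent_hook_a2: Oval drop-shaped sign accent, gold sides and green top face, 70 x 43 mm and 49 mm high, 37 to 46 g. Origin at the centre of its underside; z up through the green face; x along its length, y across its width (43 mm). Grip it across its width, high up. It may be absent.
- accent_dot_e: Round dot-shaped sign accent, gold sides and green top face, diameter 47 mm and 49 mm high, 37 to 46 g. Origin at the centre of its underside; z up through the green face; x and y any way round. Grip it across its width, high up. It may be absent.
- accent_grave_a: Oval drop-shaped sign accent, the smallest, gold sides and green top face, 60 x 38 mm and 49 mm high, 37 to 46 g. Origin at the centre of its underside; z up through the green face; x along its length, y across its width (38 mm). Grip it across its width, high up. It may be absent.
- tray (a joint): Travel of the white tray along the x axis of tray_floor, in m: 0 at the loading end (its start), 0.188 at its stop under the lamp head at the back. It moves 0.010 m per rad of the drive shaft (62.8 mm a turn, about 3 turns in all). Pushing the tray itself with less than 10 N does not move it.
- tray_floor (a point): Centre of the tray's inner floor, 47 mm above the bench; moves with the tray. x: travel, towards the lamp; z up. Inner floor 110 mm in x, 232 mm in y; rim 26 mm above it, 4 mm thick. The white lamp head spans, from this point at tray = 0, x 0.135 to 0.283 m and y -0.125 to 0.125 m; it reaches from 150 to 210 mm above the bench.
- clamp_knob (a joint): Angle of the red T-bar clamp knob in rad: 0 = fully tight (turned clockwise seen from above to its end), 1.3 = fully open (turned counter-clockwise to its end). The tray is clamped below about 0.5 and free above 0.6. It turns stiffly (0.14 N m, rising to 0.22 N m as it tightens) and stays where it is left.
- clamp_knob_grip (a point): Point to grip the red clamp knob, on its upright axis, 83 mm above the bench. The knob rides on the tray's carriage, 60 mm in -x and 195 mm in +y from tray_floor. This point's x axis runs along the bar (62 mm long, 16 mm wide, 30 mm high); z up. The carriage below the bar is 49 mm above the bench.
- drive_shaft (a joint): Angle of the drive shaft in rad, growing clockwise seen from above; clockwise carries the tray towards the lamp. tray = 0.010 x this. It takes about 0.15 N m to turn while the clamp is free.
- shaft_seat (a point): On the upright axis of the drive shaft, on the round shoulder (diameter 32 mm, 80 mm above the bench) where the crank's underside seats. Turns with the shaft; z up, x and y square to the flats. Above it: an 18 mm square end 24 mm high, then a cone to 31 mm. It stands 30 mm in -x and 215 mm in -y from tray_floor at tray = 0, on a blue gearbox 64 mm high.
- crank: Removable steel crank, 0.36 kg. Origin at the centre of its hub's underside; z up. Hub 36 mm square, 52 mm high, with a 20 mm square socket 36 mm deep open downwards; sides parallel to x and y. A flat arm (24 mm wide, 12 mm thick, at the underside) runs along +x to the handle. Carry it by the hub, gripped across y above the arm. It fits the shaft in any of four quarter turns.
- crank_handle (a point): Middle of the crank's upright black handle, 68 mm from the hub axis along the crank's +x and 50 mm above the crank's underside. Diameter 24 mm, from 15 to 81 mm above the underside. It revolves freely on its pin, so a hand can hold it without turning while the crank goes round.
- tool_tray: Grey open tool tray, fixed to the bench, where the crank belongs: 190 mm in its x, 120 mm in its y, rim 20 mm high, walls 4 mm, floor 5 mm thick. Origin under its centre, z up.
- tape_measure: Yellow tape measure, a bystander: leave it where it lies.
- screwdriver_yellow: Yellow screwdriver, a bystander: leave it where it lies.
Not all that is in view belongs to the job. What is shaped like the accent_hook_a2 but blue, pink or purple is not meant.

How it is judged (in metres and radians):
On the way, in this order (a step that is already met when the one before it is completed fails the run):
1. every accent stands upright on the tray floor, with the tray at its loading end (x of accent_grave_u2 in the frame of tray_floor between -0.054 and 0.054 m and y of accent_grave_u2 in the frame of tray_floor between -0.115 and 0.115 m and z of accent_grave_u2 in the frame of tray_floor between -0.006 and 0.006 m and angle between each of accent_grave_u2, accent_hook_a2, accent_dot_e, accent_grave_a's own z axis and vertical below 0.1 rad and x of accent_hook_a2 in the frame of tray_floor between -0.054 and 0.054 m and y of accent_hook_a2 in the frame of tray_floor between -0.115 and 0.115 m and z of accent_hook_a2 in the frame of tray_floor between -0.006 and 0.006 m and x of accent_dot_e in the frame of tray_floor between -0.054 and 0.054 m and y of accent_dot_e in the frame of tray_floor between -0.115 and 0.115 m and z of accent_dot_e in the frame of tray_floor between -0.006 and 0.006 m and x of accent_grave_a in the frame of tray_floor between -0.054 and 0.054 m and y of accent_grave_a in the frame of tray_floor between -0.115 and 0.115 m and z of accent_grave_a in the frame of tray_floor between -0.006 and 0.006 m and value of joint tray below 0.01 m), for 0.2 s.
2. the crank sits fully down on the square drive shaft and the tray has been wound to its stop, the accents standing in it (x of accent_grave_u2 in the frame of tray_floor between -0.054 and 0.054 m and y of accent_grave_u2 in the frame of tray_floor between -0.115 and 0.115 m and z of accent_grave_u2 in the frame of tray_floor between -0.006 and 0.006 m and angle between each of accent_grave_u2, accent_hook_a2, accent_dot_e, accent_grave_a's own z axis and vertical below 0.1 rad and x of accent_hook_a2 in the frame of tray_floor between -0.054 and 0.054 m and y of accent_hook_a2 in the frame of tray_floor between -0.115 and 0.115 m and z of accent_hook_a2 in the frame of tray_floor between -0.006 and 0.006 m and x of accent_dot_e in the frame of tray_floor between -0.054 and 0.054 m and y of accent_dot_e in the frame of tray_floor between -0.115 and 0.115 m and z of accent_dot_e in the frame of tray_floor between -0.006 and 0.006 m and x of accent_grave_a in the frame of tray_floor between -0.054 and 0.054 m and y of accent_grave_a in the frame of tray_floor between -0.115 and 0.115 m and z of accent_grave_a in the frame of tray_floor between -0.006 and 0.006 m and distance between crank and shaft_seat below 0.006 m and angle between crank's own z axis and vertical below 0.08 rad and value of joint tray above 0.182 m), for 0.2 s.
At the end, for the whole second after the job is handed in: Every accent stands upright (within 0.1 rad) on the tray floor; the tray is within 6 mm of its stop; the clamp knob is within 0.15 rad of fully tight; the crank, hub and handle, lies flat and at rest inside the tool tray (x of accent_grave_u2 in the frame of tray_floor between -0.054 and 0.054 m and y of accent_grave_u2 in the frame of tray_floor between -0.115 and 0.115 m and z of accent_grave_u2 in the frame of tray_floor between -0.006 and 0.006 m and angle between each of accent_grave_u2, accent_hook_a2, accent_dot_e, accent_grave_a, crank's own z axis and vertical below 0.1 rad and x of accent_hook_a2 in the frame of tray_floor between -0.054 and 0.054 m and y of accent_hook_a2 in the frame of tray_floor between -0.115 and 0.115 m and z of accent_hook_a2 in the frame of tray_floor between -0.006 and 0.006 m and x of accent_dot_e in the frame of tray_floor between -0.054 and 0.054 m and y of accent_dot_e in the frame of tray_floor between -0.115 and 0.115 m and z of accent_dot_e in the frame of tray_floor between -0.006 and 0.006 m and x of accent_grave_a in the frame of tray_floor between -0.054 and 0.054 m and y of accent_grave_a in the frame of tray_floor between -0.115 and 0.115 m and z of accent_grave_a in the frame of tray_floor between -0.006 and 0.006 m and value of joint tray above 0.182 m and value of joint clamp_knob below 0.15 rad and x of crank in the frame of tool_tray between -0.088 and 0.088 m and y of crank in the frame of tool_tray between -0.053 and 0.053 m and x of crank_handle in the frame of tool_tray between -0.088 and 0.088 m and y of crank_handle in the frame of tool_tray between -0.053 and 0.053 m and z of crank in the frame of tool_tray between 0 and 0.012 m and linear speed of crank below 0.02 m/s); the robot touches nothing.
It fails at once if the tray is wound while its clamp knob is still tight (value of joint clamp_knob below 0.4 rad and value of joint tray between 0.012 and 0.17 m).
It fails at once if other things on the bench are pushed about (more than 3 cm) (distance of any of tape_measure, screwdriver_yellow from where it was at the start of the episode above 0.03 m).
Of accent_grave_u2, accent_hook_a2, accent_dot_e, accent_grave_a only 2 to 3 are there at a start; the rules pass over those that are not, and their reading is None.
At some moment in a run one of accent_grave_u2, accent_hook_a2, accent_dot_e may be knocked a few centimetres aside while the robot is not near it.
It also fails if it takes over 210 s, if anything falls off the work surface, if the arm or the gripper's body presses on something with over 40 N, if the wrist force passes 120 N, or if a joint passes its speed limit or range.

## Robot

A 6-joint arm with a two-finger parallel gripper is mounted at the origin on a cart in front of the work surface, level with it; the furniture and walls round the work are solid. World frame = base frame: x ahead of the robot, y to its left, z up, the work surface at z = 0. Lengths are in m, angles in degrees, forces in N, time in s.
With the tool pointing down it reaches from about 0.4 to 0.825 m from the base axis. Payload 7 kg.
Tool frame: the origin (TCP) lies at the very end of the fingers, on their centre line; the grasp point (between the pads) lies 19 mm behind it (ctrl.tcp_to_grasp is the distance from the TCP to the grasp point, in m); z points along the fingers, y is the direction in which the jaws open and shut (so a half turn about z gives the same grasp; the last joint's range is limited). The gripper opens to 88 mm and grips with 3 to 60 N. Pads are 19 mm wide; open, the fingers measure 130 mm over their backs; the gripper's body (78 mm by 193 mm) begins 47 mm behind the grasp point.
Start: joints at [83.772, 20.546, 0.682, 0, -70.136, -16.507], TCP at [0.261, 0.623, 0.227] pointing down, gripper open.
Joint ranges: [-176.03, 176.03], [-82.01, 121.73], [-58.28, 71.71], [-173.87, 95.51], [-174.79, -0.11], [-173.66, 173.66]. Speed limits (degrees/s): [136.94, 136.94, 172.46, 180, 180, 180].

## Interface

Orientations are given as [roll, pitch, yaw] about the fixed x, y, z axes, in that order (R = Rz(yaw) Ry(pitch) Rx(roll)).
In Python, from plant import ctrl gives the robot as it stands.
- The arm moves only by the tool jog_arm, never from a script. Its argument "commands" is a list of rows, each an object of numbers: "x", "y", "z": the shift along the tool's x, y, z in cm; "roll": the turn about the tool's z in rad. In form: [{"x": .., "y": .., "z": .., "roll": ..}, ...]. A call has 1 to 12 rows; each row shifts and turns the commanded pose from where the row before left it, along the tool's axes as they then stand; what a row does not reach is not made up. A row lasts 1/10 s, in which the tool goes at most 50 mm and 8.59 degrees, less where a joint would pass 70% of its speed; a pose out of reach is approached as far as the arm can. A call is refused whole if a number of a shift passes 5 or a number of a turn 0.15, either way. A call with a gripper value outside its range is refused whole. "gripper" is the finger opening in cm, from 0 to 8.76, set as the call begins (left out, the last holds). The fingers move at their own pace and stop on an object; the grip force is fixed at half the most. Time passes only in rows, so rows that do not move let the fingers close. It gives the time, the measured TCP pose, the force and the opening at its end, in the units of the state.
- ctrl.get_obs(): the state, without advancing time (a new reading comes with each control period).
- ctrl.snapshot(name): name is "scene" or "top" or "wrist"; returns a dict with "image" (384x512x3 uint8, red, green, blue), "mtx" (3x3 intrinsics, pixels), "position" and "orientation" of the camera in the world; the wrist camera has in their place "hand_eye" (4x4, takes a point from camera to tool coordinates, whose origin is the TCP and whose axes are the flange's). Camera axes: x right, y up, looking along -z (the intrinsics and any distortion apply to the point x, -y, -z); pixel columns grow to the right and rows downward; lengths in m; the calibration is good to about 2 mm. The wrist camera is an equidistant fisheye: a pixel r from the principal point sees the ray r / f radians off the axis. A picture is of the moment at which its call begins: read the wrist's pose just before it. There is no depth.
- ctrl.close_job(): hands the job in, once; it reports no verdict.
Trained networks look in the newest picture that a camera, given by its name, has taken for a name from the list of things; names that differ only in an ending like _2 or _b are one class to them, and where a whole thing is asked for, a point or a joint stands for the part that bears it (a point fixed in the world has none). Each returns a list of dicts, best first, with "confidence" (0 to 1); they miss things now and then, are a little off and sometimes report something else, mostly with a low value. They report only what shows in the picture. A call takes as long as a camera call. They do not tell look-alikes from the thing itself.
- ctrl.search_frame(camera, query): "position" ([column, row] as shares, 0 to 1, of the picture: columns of its width, rows of its height, amid what is visible of it).
- ctrl.regions_of(camera, query): "mask" (384x512 bool, what is visible of it) and "position" ([column, row] as shares, 0 to 1, of the picture: columns of its width, rows of its height, amid what is visible of it).
The state is a dict: "clock": time; "joint_pos": joint angles; "qvel": joint speeds; "tau": joint torques, N m; "tool_pos": TCP position; "orientation": TCP orientation; "force": force on the tool from outside, world axes, zero at the start; "moment": the same for the moment, N m; "opening": finger opening in m.
Only numpy, scipy, OpenCV 4.12 (cv2) and the standard library are available. Lean on these libraries where they do the work, as an engineer would, in place of code of your own. Each camera call takes 0.05 s, during which the arm holds its last target.

## Working session

There is one attempt and no reset: what is moved stays moved. The work goes in short steps, Python scripts to look and compute and a tool call to move; the robot and the scene stay as the last step left them, time stands still between calls to the robot, and variables do not carry over. Pictures are saved under pics/ and viewed, and the job is handed in when it is done.

Besides the shell and the picture viewer there is one more tool, called after ">>>" as name(argument=value, ...) on one line, values as JSON. jog_arm: Moves the arm, as the interface text tells. Its arguments: {"type":"object","properties":{"commands":{"type":"array"},"gripper":{"type":"number"}},"required":["commands"]}

```bash
ls; mkdir -p pics; cat > h.py <<'E'
import numpy as np, cv2
from plant import ctrl
from scipy.spatial.transform import Rotation as R
def snap(c,name=None,scale=1):
    o=ctrl.get_obs(); s=ctrl.snapshot(c); s['obs']=o
    if name: cv2.imwrite('pics/%s.png'%name, s['image'][:,:,::-1])
    return s
E
python3 - <<'E'
from h import *
print(ctrl.get_obs())
for c in ['scene','top','wrist']:
    s=snap(c,c+'0'); print(c,{k:v for k,v in s.items() if k not in('image','obs')})
E
```

```text
pics
{'clock': 0.0, 'joint_pos': array([ 8.37715317e+01,  2.05898385e+01,  6.34371204e-01, -2.01373764e-02,
       -7.01367499e+01, -1.65058311e+01]), 'qvel': array([-0.05276384, -0.04583184, -0.09192163, -0.01601644, -0.0364745 ,
        0.05104948]), 'tau': array([-1.94982560e-03, -5.82724822e+01,  2.93057334e+01,  6.99737146e+00,
        6.99433978e-03, -1.47049059e-04]), 'tool_pos': array([0.26070635, 0.6220884 , 0.2256452 ]), 'orientation': array([ 1.79906204e+02, -8.05214677e-03, -2.27411503e+01]), 'force': array([ 0.18706304, -0.21860825, -0.23550325]), 'moment': array([ 0.03082686, -0.01813604,  0.02373007]), 'opening': 0.0880462882655122}
scene {'mtx': array([[357.3164344 ,   0.        , 257.33880511],
       [  0.        , 357.3164344 , 191.02259527],
       [  0.        ,   0.        ,   1.        ]]), 'position': array([-0.2611801 , -0.66753727,  1.18920301]), 'orientation': array([ 43.37476342,  -0.60505795, -55.09988534])}
top {'mtx': array([[397.70216674,   0.        , 252.89062303],
       [  0.        , 397.70216674, 199.68336004],
       [  0.        ,   0.        ,   1.        ]]), 'position': array([ 0.31690949, -0.07500834,  1.43307887]), 'orientation': array([ 10.95833764,  -1.0539591 , -88.87483866])}
wrist {'mtx': array([[297.31863964,   0.        , 257.08673824],
       [  0.        , 297.31863964, 194.0727529 ],
       [  0.        ,   0.        ,   1.        ]]), 'hand_eye': array([[-3.21343321e-04,  9.61134098e-01,  2.76081766e-01,
         7.49354019e-02],
       [ 9.99999102e-01,  6.68110297e-04, -1.16197661e-03,
         1.28963249e-03],
       [-1.30126842e-03,  2.76081145e-01, -9.61133450e-01,
        -1.57246678e-01],
       [ 0.00000000e+00,  0.00000000e+00,  0.00000000e+00,
         1.00000000e+00]])}
```

View pics/scene0.png

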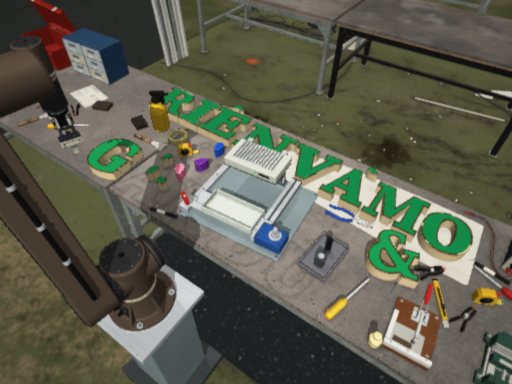

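View pics/top0.png

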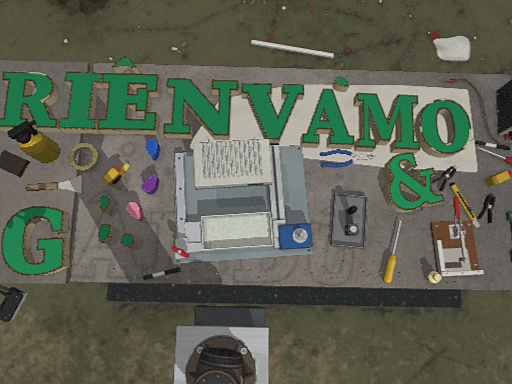

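View pics/wrist0.png

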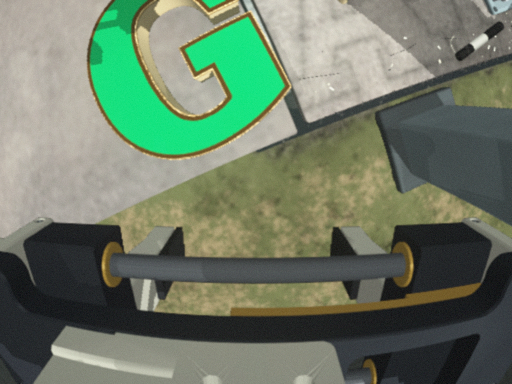

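The three green candidates in the top view are at (104,202), (104,232) and (128,240). There are also green bits at (124,62) and (341,82), next to the letters. I'll run the detectors and enlarge.

```bash
cat >> h.py <<'E'
def ray(s,px):
    """world origin, dir for static pinhole cams or wrist fisheye"""
    K=s['mtx']
    u=(np.array(px,float)-[K[0,2],K[1,2]])/[K[0,0],K[1,1]]
    if 'hand_eye' in s:
        r=np.hypot(*u); k=np.sin(r)/r if r>1e-9 else 1
        d=np.array([u[0]*k,-u[1]*k,-np.cos(r)])
        o=s['obs']; Rt=R.from_euler('xyz',o['orientation'],degrees=True).as_matrix()
        H=s['hand_eye']
        return o['tool_pos']+Rt@H[:3,3], Rt@H[:3,:3]@d
    d=np.array([u[0],-u[1],-1])
    return s['position'], R.from_euler('xyz',s['orientation'],degrees=True).as_matrix()@d
def at(s,px,z):
    o,d=ray(s,px); return o+d*(z-o[2])/d[2]
def proj(s,p):
    K=s['mtx']; p=np.array(p,float)
    if 'hand_eye' in s:
        o=s['obs']; Rt=R.from_euler('xyz',o['orientation'],degrees=True).as_matrix(); H=s['hand_eye']
        c=H[:3,:3].T@(Rt.T@(p-o['tool_pos'])-H[:3,3])
        v=np.array([c[0],-c[1]]); n=np.hypot(*v); th=np.arctan2(n,-c[2]); u=v/n*th
    else:
        c=R.from_euler('xyz',s['orientation'],degrees=True).as_matrix().T@(p-s['position']); u=np.array([c[0],-c[1]])/-c[2]
    return u*[K[0,0],K[1,1]]+[K[0,2],K[1,2]]
W=np.array([512,384])
def crop(s,x0,y0,x1,y1,k,name):
    cv2.imwrite('pics/%s.png'%name, cv2.resize(s['image'][y0:y1,x0:x1,::-1],None,fx=k,fy=k,interpolation=cv2.INTER_CUBIC))
E
python3 - <<'E'
from h import *
s=snap('top')
hts=dict(accent_grave_u2=.049,accent_hook_a2=.049,accent_dot_e=.049,accent_grave_a=.049,tray=.06,clamp_knob=.095,drive_shaft=.1,crank=.03,crank_handle=.08,tool_tray=.02,tape_measure=.03,screwdriver_yellow=.02)
for q,z in hts.items():
    for d in ctrl.search_frame('top',q)[:4]:
        px=np.array(d['position'])*W; print(q,round(d['confidence'],2),px.round(0),at(s,px,z).round(3))
crop(s,80,130,200,290,4,'acc0'); crop(s,160,130,400,270,3,'slide0')
E
```

```text
accent_hook_a2 0.77 [152. 181.] [0.643 0.265 0.049]
accent_hook_a2 0.75 [135. 209.] [0.542 0.319 0.049]
accent_hook_a2 0.7 [104. 231.] [0.461 0.417 0.049]
accent_hook_a2 0.52 [153. 146.] [0.773 0.272 0.049]
accent_dot_e 0.62 [130. 241.] [0.43  0.328 0.049]
accent_dot_e 0.43 [114. 174.] [0.666 0.401 0.049]
accent_dot_e 0.27 [351. 226.] [ 0.5   -0.443  0.049]
accent_grave_a 0.63 [104. 206.] [0.552 0.427 0.049]
tray 0.78 [227. 234.] [ 0.461 -0.01   0.06 ]
clamp_knob 0.54 [228. 234.] [ 0.456 -0.012  0.095]
clamp_knob 0.42 [180. 251.] [0.397 0.144 0.095]
drive_shaft 0.54 [300. 237.] [ 0.452 -0.255  0.1  ]
crank 0.77 [352. 227.] [ 0.499 -0.451  0.03 ]
crank_handle 0.79 [347. 224.] [ 0.5   -0.421  0.08 ]
tool_tray 0.94 [344. 218.] [ 0.531 -0.423  0.02 ]
tape_measure 0.79 [116. 176.] [0.664 0.402 0.03 ]
tape_measure 0.32 [349. 224.] [ 0.507 -0.44   0.03 ]
tape_measure 0.16 [345. 220.] [ 0.522 -0.426  0.03 ]
screwdriver_yellow 0.61 [391. 269.] [ 0.353 -0.586  0.02 ]
screwdriver_yellow 0.28 [106. 206.] [0.556 0.429 0.02 ]
```

```bash
python3 - <<'E'
from h import *
s=snap('scene')
crop(s,140,120,260,230,5,'sacc0'); crop(s,175,120,355,280,4,'sslide0')
E
```

```text
(no output)
```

View pics/acc0.png

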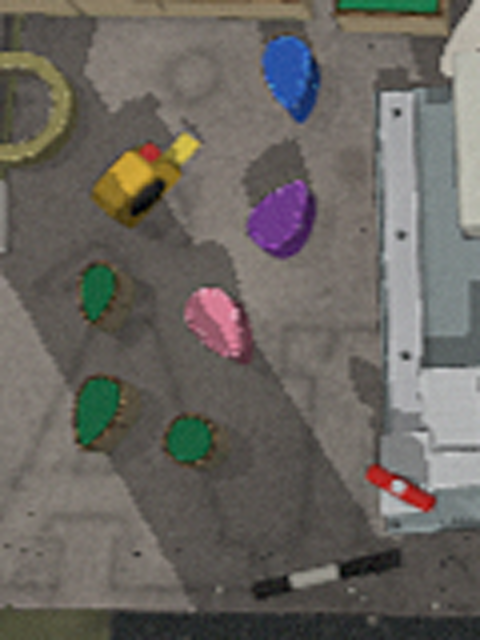

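View pics/slide0.png

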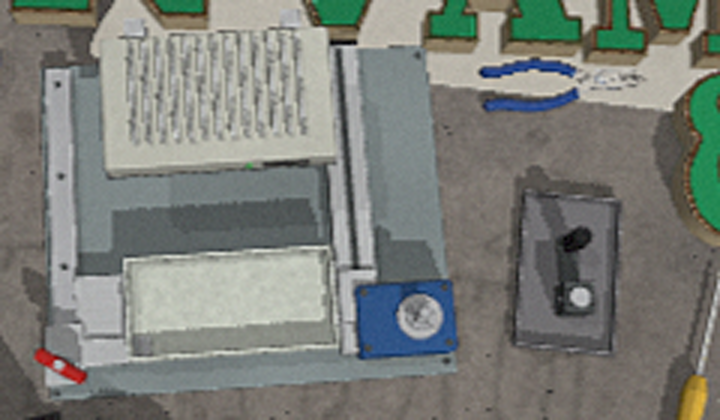

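View pics/sacc0.png

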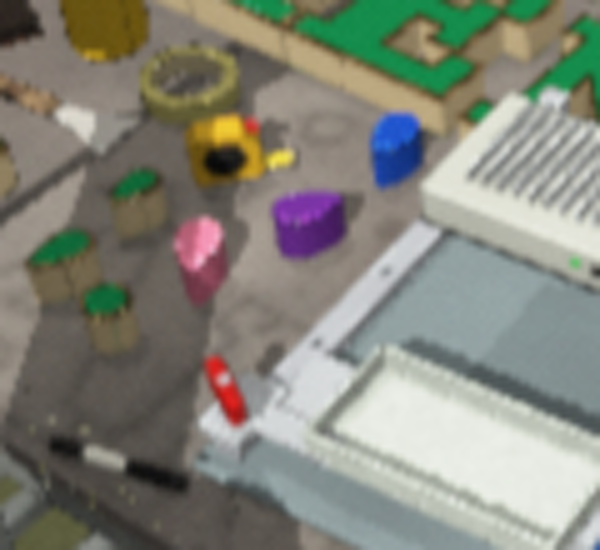

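View pics/sslide0.png

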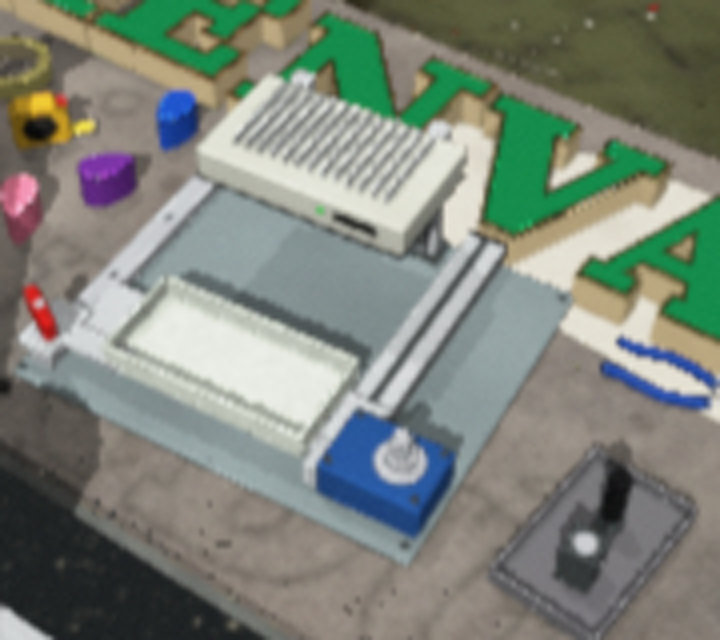

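In the top view, three accents have green tops and gold sides and stand on the bench: (104,202), (104,232) and (128,240). The blue (152,146), purple (150,185) and pink (135,210) ones are look-alikes and stay put. Next I'll measure the accents' poses and the slide geometry.

```bash
cat >> h.py <<'E'
def green(s,roi):
    x0,y0,x1,y1=roi; im=cv2.cvtColor(s['image'],cv2.COLOR_RGB2HSV)
    m=((im[...,0]>50)&(im[...,0]<85)&(im[...,1]>110)&(im[...,2]>40)).astype(np.uint8)
    mm=np.zeros_like(m); mm[y0:y1,x0:x1]=m[y0:y1,x0:x1]
    n,l,st,c=cv2.connectedComponentsWithStats(mm)
    out=[]
    for i in range(1,n):
        if st[i,4]<25: continue
        cs,_=cv2.findContours((l==i).astype(np.uint8),cv2.RETR_EXTERNAL,cv2.CHAIN_APPROX_NONE)
        out.append((c[i],st[i,4],cs[0][:,0,:]))
    return out
def greenpose(s,roi,z=.049):
    for c,a,ct in green(s,roi):
        P=np.array([at(s,p,z)[:2] for p in ct],np.float32)
        r=cv2.minAreaRect(P)
        w,h=r[1]; ang=r[2] if w>h else r[2]+90
        ang=(ang+90)%180-90
        print('px',c.round(0),'area',a,'centroid',at(s,c,z)[:2].round(4),'rectc',np.round(r[0],4),'LxW',round(max(w,h),3),round(min(w,h),3),'ang',round(ang,1))
E
python3 - <<'E'
from h import *
print('top');s=snap('top'); greenpose(s,(90,190,145,260))
# tray corners from slide0 crop: inner rim corner estimates (crop/3+[160,130])
for n,p in dict(TL=(124,257),TR=(331,247),BR=(334,345),BL=(131,357)).items():
    print(n, at(s,np.array(p)/3+[160,130],.073).round(3))
for n,p,z in [('knob',(61,366),.098),('shaft',(419,311),.111),('ttTL',(523,192),.02),('ttTR',(619,199),.02),('ttBR',(611,353),.02),('ttBL',(515,345),.02),('handle',(577,237),.086),('hub',(579,297),.057)]:
    print(n, at(s,np.array(p)/3+[160,130],z).round(3))
print('scene');s=snap('scene'); greenpose(s,(140,150,175,200))
for n,p,z in [('knob',(42,310),.098),('shaft',(401,434),.111),('handle',(619,467),.086),('hub',(585,543),.057)]:
    print(n, at(s,np.array(p)/4+[175,120],z).round(3))
E
```

```text
top
px [104. 202.] area 80 centroid [0.564  0.4284] rectc [0.5618 0.4261] LxW 0.043 0.024 ang 5.2
px [104. 232.] area 125 centroid [0.4604 0.4198] rectc [0.4577 0.4186] LxW 0.052 0.034 ang 1.3
px [127. 239.] area 92 centroid [0.4351 0.3379] rectc [0.4351 0.3373] LxW 0.035 0.031 ang -88.8
TL [0.52  0.082 0.073]
TR [ 0.537 -0.156  0.073]
BR [ 0.425 -0.161  0.073]
BL [0.406 0.069 0.073]
knob [0.393 0.143 0.098]
shaft [ 0.461 -0.253  0.111]
ttTL [ 0.619 -0.392  0.02 ]
ttTR [ 0.613 -0.509  0.02 ]
ttBR [ 0.426 -0.493  0.02 ]
ttBL [ 0.433 -0.379  0.02 ]
handle [ 0.553 -0.438  0.086]
hub [ 0.488 -0.447  0.057]
scene
px [167. 156.] area 27 centroid [0.5653 0.4274] rectc [0.5636 0.4276] LxW 0.037 0.025 ang -15.4
px [152. 169.] area 39 centroid [0.4619 0.4171] rectc [0.4622 0.4156] LxW 0.044 0.029 ang 9.7
px [160. 179.] area 35 centroid [0.4347 0.3361] rectc [0.4348 0.336 ] LxW 0.032 0.031 ang 45.1
knob [0.389 0.133 0.098]
shaft [ 0.46  -0.261  0.111]
handle [ 0.564 -0.442  0.086]
hub [ 0.489 -0.45   0.057]
```

>>> jog_arm(commands=[{"roll": -0.132},{"roll": -0.132},{"roll": -0.132},{"x": 2.5,"y": 2.8,"z": 0.2},{"x": 2.5,"y": 2.8,"z": 0.2},{"x": 2.5,"y": 2.8,"z": 0.2},{"x": 2.5,"y": 2.8,"z": 0.2},{"x": 2.5,"y": 2.8,"z": 0.2},{"x": 2.5,"y": 2.8,"z": 0.2},{"x": 2.5,"y": 2.8,"z": 0.2},{"x": 2.5,"y": 2.8,"z": 0.2}])

```text
validation failed for argument at $.co...
```

>>> jog_arm(commands=[{},{}], gripper=6.6)

```text
validation failed for argument at $.co...
```

```bash
python3 - <<'E'
from h import *
s=snap('wrist','w1'); print(s['obs']['tool_pos'],s['obs']['orientation'],s['obs']['opening'],s['obs']['force'])
greenpose(s,(0,0,512,384))
print([proj(s,p).round(0) for p in [(.564,.428,.049),(.46,.419,.049),(.435,.337,.049)]])
E
```

```text
[0.26088147 0.62254114 0.22660196] [-1.79996320e+02 -8.12249298e-04 -2.27316151e+01] 0.08766766935840581 [-0.26364963  0.07618311  0.33485598]
px [180.  84.] area 14710 centroid [0.3939 0.6592] rectc [0.4024 0.6622] LxW 0.244 0.177 ang 51.9
px [213.   2.] area 116 centroid [0.4682 0.5879] rectc [0.4666 0.5878] LxW 0.028 0.009 ang 63.5
[array([305., -94.]), array([348., -34.]), array([410., -27.])]
```

View pics/w1.png

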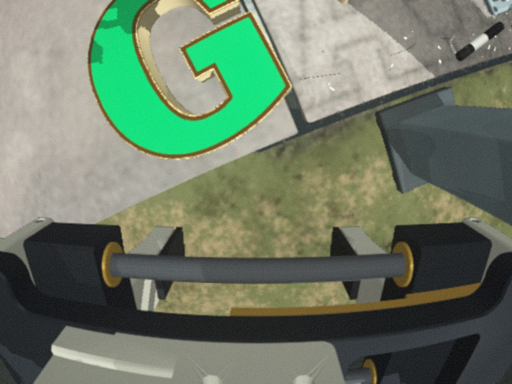

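The call was rejected, so I'll put all four keys in every row.

>>> jog_arm(commands=[{"x": 0,"y": 0,"z": 0,"roll": -0.132},{"x": 0,"y": 0,"z": 0,"roll": -0.132},{"x": 0,"y": 0,"z": 0,"roll": -0.132},{"x": 2.5,"y": 2.8,"z": 0.2,"roll": 0},{"x": 2.5,"y": 2.8,"z": 0.2,"roll": 0},{"x": 2.5,"y": 2.8,"z": 0.2,"roll": 0},{"x": 2.5,"y": 2.8,"z": 0.2,"roll": 0},{"x": 2.5,"y": 2.8,"z": 0.2,"roll": 0},{"x": 2.5,"y": 2.8,"z": 0.2,"roll": 0},{"x": 2.5,"y": 2.8,"z": 0.2,"roll": 0},{"x": 2.5,"y": 2.8,"z": 0.2,"roll": 0}], gripper=6.6)

```text
clock: 2.1
tool_pos: [0.4615, 0.3972, 0.2107]
orientation: [-180.0, -0.0, -0.0]
force: [-0.2, 0.6, 0.5]
opening: 0.0658
```

>>> jog_arm(commands=[{"x": 0,"y": 0,"z": 0,"roll": 0},{"x": 0,"y": 0,"z": 0,"roll": 0}])

```text
clock: 2.3
tool_pos: [0.4613, 0.3977, 0.2107]
orientation: [-180.0, -0.0, -0.2]
force: [-1.3, 0.5, -0.5]
opening: 0.066
```

```bash
python3 - <<'E'
from h import *
s=snap('wrist','w2'); print(s['obs']['clock'],s['obs']['tool_pos'],s['obs']['orientation'],s['obs']['opening'],s['obs']['force'])
greenpose(s,(0,0,512,384))
E
```

```text
2.3 [0.46128359 0.39766619 0.21065824] [-1.79991972e+02 -4.83018756e-03 -1.53455604e-01] 0.06598131658534041 [-1.26373578  0.47411021 -0.49305207]
px [228.  83.] area 943 centroid [0.5655 0.4263] rectc [0.5629 0.4259] LxW 0.05 0.029 ang -0.4
px [ 54. 160.] area 5095 centroid [0.4907 0.6569] rectc [0.4825 0.6723] LxW 0.222 0.113 ang -66.8
px [237. 178.] area 1241 centroid [0.4626 0.4176] rectc [0.4589 0.4161] LxW 0.058 0.035 ang -1.8
px [310. 200.] area 861 centroid [0.437  0.3359] rectc [0.4364 0.3357] LxW 0.038 0.037 ang 1.9
px [101. 214.] area 1173 centroid [0.4186 0.5926] rectc [0.4171 0.5964] LxW 0.081 0.033 ang -86.3
```

View pics/w2.png

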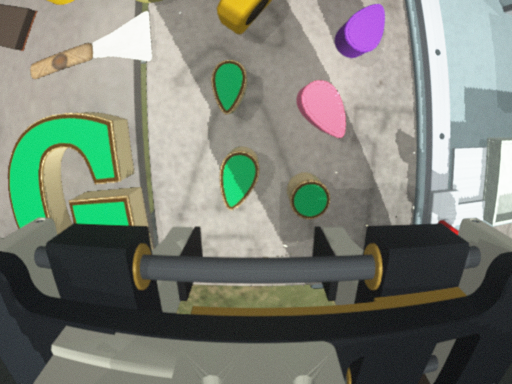

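```bash
cat >> h.py <<'E'
def go(x,y,z,yaw=None):
    """print shift (cm, tool axes at current yaw) and roll (rad) from measured pose"""
    o=ctrl.get_obs(); Rt=R.from_euler('xyz',o['orientation'],degrees=True).as_matrix()
    d=Rt.T@(np.array([x,y,z])-o['tool_pos'])*100
    print('now',o['clock'],o['tool_pos'].round(4),o['orientation'].round(2),'open',o['opening'],'F',o['force'].round(1))
    print('shift cm in current axes',d.round(2),'rows>=',np.linalg.norm(d)/5)
    if yaw is not None:
        r=-np.deg2rad((yaw-o['orientation'][2]+180)%360-180)
        R2=R.from_euler('xyz',[180,0,yaw],degrees=True).as_matrix()
        print('roll',round(r,3),'| after roll shift',(R2.T@(np.array([x,y,z])-o['tool_pos'])*100).round(2))
E
python3 -c "
from h import *
go(.437,.336,.022,-85.6)"
```

```text
now 2.35 [0.4608 0.3984 0.2107] [-1.7998e+02 -1.0000e-02 -9.0000e-02] open 0.06621894793606284 F [ 0.2  1.7 -0.4]
shift cm in current axes [-2.38  6.25 18.87] rows>= 4.00313841847497
roll 1.492 | after roll shift [ 6.04  2.85 18.87]
```

>>> jog_arm(commands=[{"x": 0,"y": 0,"z": 0,"roll": 0.149},{"x": 0,"y": 0,"z": 0,"roll": 0.149},{"x": 0,"y": 0,"z": 0,"roll": 0.149},{"x": 0,"y": 0,"z": 0,"roll": 0.149},{"x": 0,"y": 0,"z": 0,"roll": 0.149},{"x": 0,"y": 0,"z": 0,"roll": 0.149},{"x": 0,"y": 0,"z": 0,"roll": 0.149},{"x": 0,"y": 0,"z": 0,"roll": 0.149},{"x": 0,"y": 0,"z": 0,"roll": 0.149},{"x": 0,"y": 0,"z": 0,"roll": 0.149},{"x": 3,"y": 1.4,"z": 3,"roll": 0},{"x": 3,"y": 1.4,"z": 3,"roll": 0}], gripper=7)

```text
clock: 3.55
tool_pos: [0.4369, 0.3376, 0.1502]
orientation: [-179.9, 0.1, -85.3]
force: [1.1, 0.5, -0.5]
opening: 0.0701
```

>>> jog_arm(commands=[{"x": 0,"y": 0,"z": 3,"roll": 0},{"x": 0,"y": 0,"z": 0,"roll": 0}])

```text
clock: 3.75
tool_pos: [0.4352, 0.3348, 0.1176]
orientation: [179.8, -0.2, -85.4]
force: [-0.3, 0.3, 0.4]
opening: 0.07
```

```bash
python3 - <<'E'
from h import *
s=snap('wrist','w3'); 
greenpose(s,(0,0,512,384)); go(.437,.336,.022)
E
```

```text
px [255. 208.] area 1730 centroid [0.4364 0.3347] rectc [0.4366 0.335 ] LxW 0.038 0.038 ang -85.5
px [222. 293.] area 1185 centroid [0.4596 0.4197] rectc [0.4586 0.4202] LxW 0.057 0.026 ang 6.1
px [  4. 370.] area 144 centroid [0.853  0.6775] rectc [0.8516 0.683 ] LxW 0.087 0.026 ang 59.6
now 3.8 [0.4367 0.3364 0.1198] [ 1.7991e+02 -1.3000e-01 -8.5340e+01] open 0.06996502621017794 F [0.1 0.7 1.5]
shift cm in current axes [ 0.02 -0.04  9.78] rows>= 1.9569914671997544
```

View pics/w3.png

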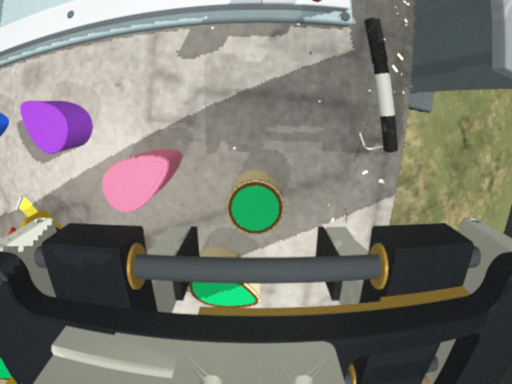

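>>> jog_arm(commands=[{"x": 0,"y": 0,"z": 3,"roll": 0},{"x": 0,"y": 0,"z": 3,"roll": 0},{"x": 0,"y": 0,"z": 2,"roll": 0},{"x": 0,"y": 0,"z": 1.7,"roll": 0},{"x": 0,"y": 0,"z": 0,"roll": 0}])

```text
clock: 4.3
tool_pos: [0.4375, 0.3373, 0.023]
orientation: [180.0, -0.1, -85.4]
force: [-0.3, -0.1, 0.3]
opening: 0.0702
```

>>> jog_arm(commands=[{"x": 0,"y": 0,"z": 0,"roll": 0},{"x": 0,"y": 0,"z": 0,"roll": 0},{"x": 0,"y": 0,"z": 0,"roll": 0},{"x": 0,"y": 0,"z": 0,"roll": 0},{"x": 0,"y": 0,"z": 0,"roll": 0}], gripper=3)

```text
clock: 4.8
tool_pos: [0.4379, 0.337, 0.0246]
orientation: [-179.9, 0.1, -85.4]
force: [-2.2, 0.7, 6.2]
opening: 0.0449
```

>>> jog_arm(commands=[{"x": 0,"y": 0,"z": -2,"roll": 0},{"x": 0,"y": 0,"z": -3,"roll": 0},{"x": 0,"y": 0,"z": -4,"roll": 0},{"x": 0,"y": 0,"z": -4,"roll": 0},{"x": 0,"y": 0,"z": -3,"roll": 0},{"x": 4,"y": 0,"z": 0,"roll": 0},{"x": 4,"y": 0,"z": 0,"roll": 0},{"x": 4,"y": 0,"z": 0,"roll": 0},{"x": 4,"y": 0,"z": 0,"roll": 0},{"x": 4,"y": 0,"z": 0,"roll": 0},{"x": 4,"y": 0,"z": 0,"roll": 0},{"x": 0,"y": 0,"z": 0,"roll": 0}])

```text
clock: 6.0
tool_pos: [0.456, 0.0934, 0.1837]
orientation: [180.0, -0.0, -85.6]
force: [-0.3, 0.3, 0.3]
opening: 0.045
```

```bash
python3 - <<'E'
from h import *
s=snap('wrist','w4'); go(.47,.03,.1)
E
```

```text
now 6.05 [0.4565 0.0951 0.1839] [-1.7998e+02  2.0000e-02 -8.5610e+01] open 0.04508008072889293 F [ 0.8  0.8 -1.1]
shift cm in current axes [ 6.59 -0.84  8.39] rows>= 2.140053204182104
```

View pics/w4.png

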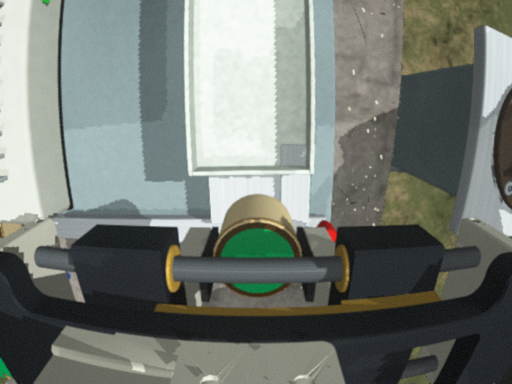

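```bash
python3 - <<'E'
from h import *
s=snap('wrist'); crop(s,170,0,340,190,4,'w4c')
for n,p in [('L0',(188,90)),('L1',(187,170)),('R0',(313,20)),('R1',(312,170)),('R90',(314,90))]:
    print(n,at(s,p,.073).round(4))
E
```

```text
L0 [0.5257 0.0034 0.073 ]
L1 [0.5234 0.0775 0.073 ]
R0 [ 0.4183 -0.0711  0.073 ]
R1 [0.4071 0.0688 0.073 ]
R90 [ 0.4127 -0.0047  0.073 ]
```

View pics/w4c.png

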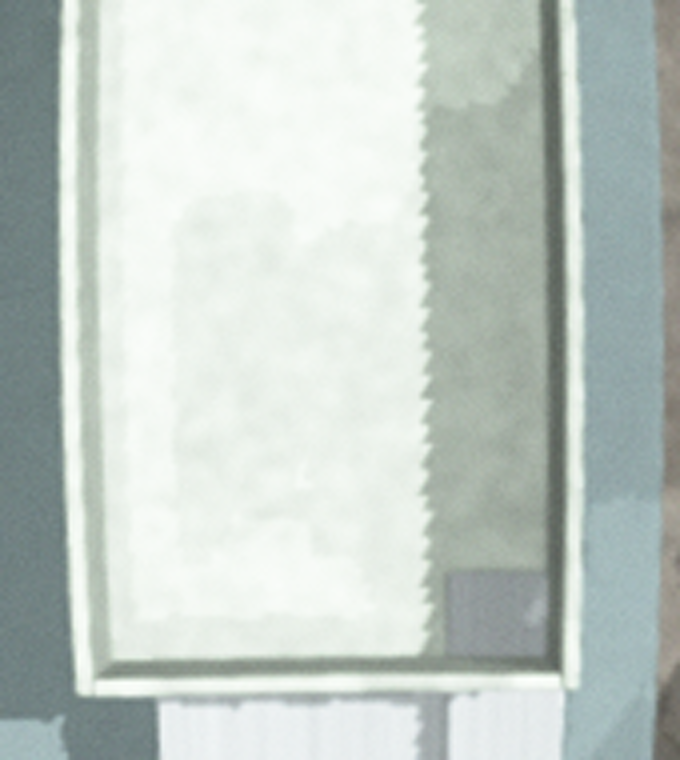

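```bash
python3 - <<'E'
from h import *
s=snap('wrist'); 
P=[at(s,np.array(p)/4+[170,0],.073) for p in [(77,693),(578,686),(62,300),(581,300),(62,50),(575,50)]]
for p in P: print(p.round(4))
a=np.arctan2(-(P[4]-P[0])[0],(P[0]-P[4])[1]) 
for i,j in((0,4),(1,5)):
    d=P[i]-P[j]; print('yaw',np.degrees(np.arctan2(-d[0],d[1])))
yaw=np.radians(4.4); c,sn=np.cos(yaw),np.sin(yaw)
m=(P[0]+P[1])/2; ctr=m[:2]+120e-3*np.array([sn,-c]); print('width',np.linalg.norm(P[0]-P[1]),'ctr',ctr)
s=snap('top')
for p in [ (125,260),(131,357)]: pass
E
```

```text
[0.5214 0.0818 0.073 ]
[0.4049 0.0712 0.073 ]
[ 0.5294 -0.0092  0.073 ]
[ 0.4131 -0.0175  0.073 ]
[ 0.535  -0.0698  0.073 ]
[ 0.4185 -0.0776  0.073 ]
yaw 5.119385006200461
yaw 5.238301174562928
width 0.11704554817873597 ctr [ 0.47235502 -0.04316258]
```

```bash
python3 -c "
from h import *
go(.467,.037,.0725,-85)"
```

```text
now 6.2 [0.4569 0.0975 0.1837] [-1.7998e+02  2.0000e-02 -8.5420e+01] open 0.044680001091581274 F [-0.3  0.5 -0.3]
shift cm in current axes [ 6.12 -0.52 11.12] rows>= 2.5407074716454643
roll -0.007 | after roll shift [ 6.12 -0.48 11.12]
```

>>> jog_arm(commands=[{"x": 3,"y": -0.5,"z": 2,"roll": -0.007},{"x": 3,"y": 0,"z": 2,"roll": 0},{"x": 0,"y": 0,"z": 2,"roll": 0},{"x": 0,"y": 0,"z": 2,"roll": 0},{"x": 0,"y": 0,"z": 1,"roll": 0},{"x": 0,"y": 0,"z": 0,"roll": 0},{"x": 0,"y": 0,"z": 0,"roll": 0}])

```text
clock: 6.9
tool_pos: [0.4672, 0.0385, 0.094]
orientation: [-180.0, -0.0, -84.9]
force: [-0.1, 0.3, -0.5]
opening: 0.0448
```

```bash
python3 - <<'E'
from h import *
for i in range(4):
  s=snap('wrist','w5'); go(.467,.037,.0725,-85)
E
```

```text
now 6.95 [0.4674 0.0385 0.0943] [-1.7994e+02  1.0000e-02 -8.4950e+01] open 0.04518121463372824 F [-0.2 -1.3  0.2]
shift cm in current axes [0.14 0.05 2.18] rows>= 0.4379187249947575
roll 0.001 | after roll shift [0.14 0.05 2.18]
now 7.0 [0.4675 0.0384 0.0945] [-1.7991e+02  2.0000e-02 -8.4960e+01] open 0.04470781298049732 F [ 1.1 -0.1  0. ]
shift cm in current axes [0.14 0.06 2.2 ] rows>= 0.4408771939899781
roll 0.001 | after roll shift [0.14 0.06 2.2 ]
now 7.05 [0.4674 0.0383 0.0945] [-1.7991e+02  3.0000e-02 -8.4980e+01] open 0.04508900884515628 F [ 0.2 -0.1 -0. ]
shift cm in current axes [0.13 0.05 2.2 ] rows>= 0.4403489403927699
roll 0.0 | after roll shift [0.13 0.05 2.2 ]
now 7.1 [0.4673 0.0382 0.0944] [-1.7991e+02  3.0000e-02 -8.4990e+01] open 0.044937815859111295 F [-0.7  0.4  0.1]
shift cm in current axes [0.12 0.04 2.19] rows>= 0.4388573554532108
roll 0.0 | after roll shift [0.11 0.04 2.19]
```

View pics/w5.png

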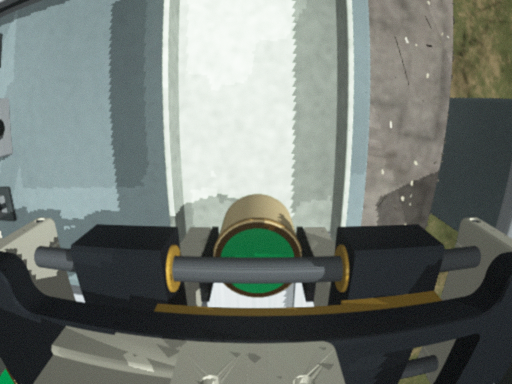

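>>> jog_arm(commands=[{"x": 0.1,"y": 0,"z": 1,"roll": 0},{"x": 0,"y": 0,"z": 0.7,"roll": 0},{"x": 0,"y": 0,"z": 0.4,"roll": 0},{"x": 0,"y": 0,"z": 0,"roll": 0},{"x": 0,"y": 0,"z": 0,"roll": 0}])

```text
clock: 7.6
tool_pos: [0.4668, 0.0366, 0.0724]
orientation: [180.0, -0.0, -85.0]
force: [-0.1, -0.8, 0.5]
opening: 0.045
```

>>> jog_arm(commands=[{"x": 0,"y": 0,"z": 0.1,"roll": 0},{"x": 0,"y": 0,"z": 0,"roll": 0},{"x": 0,"y": 0,"z": 0,"roll": 0}])

```text
clock: 7.9
tool_pos: [0.4669, 0.0367, 0.0717]
orientation: [-180.0, 0.0, -85.0]
force: [0.2, -0.6, 0.2]
opening: 0.0451
```

>>> jog_arm(commands=[{"x": 0,"y": 0,"z": 0,"roll": 0},{"x": 0,"y": 0,"z": 0,"roll": 0},{"x": 0,"y": 0,"z": 0,"roll": 0},{"x": 0,"y": 0,"z": 0,"roll": 0},{"x": 0,"y": 0,"z": -2,"roll": 0},{"x": 0,"y": 0,"z": -4,"roll": 0},{"x": 0,"y": 0,"z": -4,"roll": 0}], gripper=5.8)

```text
clock: 8.6
tool_pos: [0.4662, 0.0364, 0.1723]
orientation: [179.9, -0.0, -85.0]
force: [1.5, 0.9, 0.6]
opening: 0.0579
```

```bash
python3 - <<'E'
from h import *
s=snap('wrist','w6');go(.463,.417,.18,0)
s=snap('top'); crop(s,80,130,280,290,4,'t6'); greenpose(s,(90,190,145,260)); greenpose(s,(190,200,280,260),.096)
s=snap('scene'); crop(s,140,120,300,260,4,'s6')
E
```

```text
now 8.65 [0.4699 0.0373 0.1795] [-1.7953e+02  5.0000e-02 -8.4930e+01] open 0.05823861195195244 F [3.4 0.8 8.1]
shift cm in current axes [-37.88  -2.66   0.  ] rows>= 7.59556065003032
roll -1.482 | after roll shift [ -0.69 -37.97  -0.05]
px [104. 202.] area 81 centroid [0.564  0.4283] rectc [0.5633 0.4263] LxW 0.046 0.024 ang 5.2
px [104. 227.] area 42 centroid [0.475  0.4216] rectc [0.4764 0.4224] LxW 0.031 0.018 ang -61.1
```

View pics/s6.png

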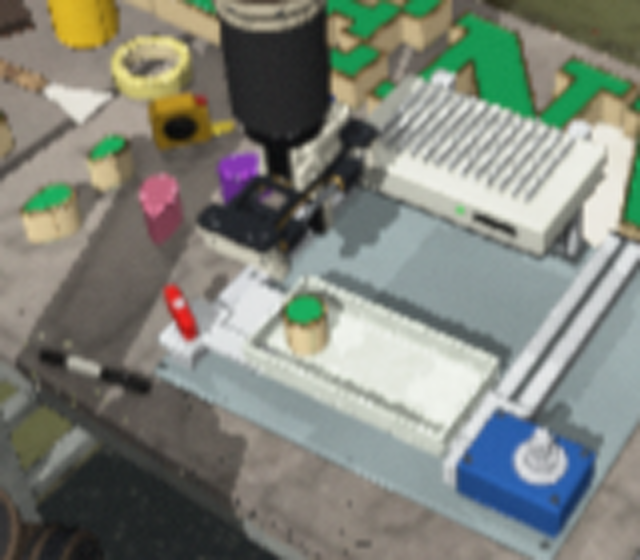

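View pics/w6.png

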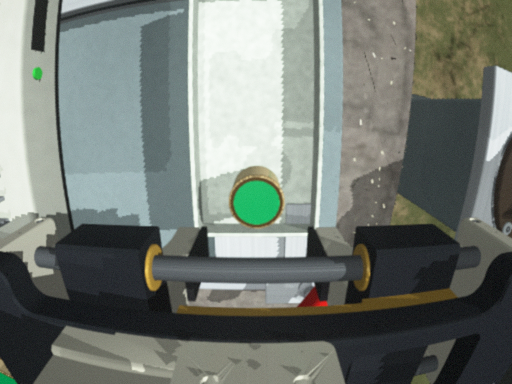

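>>> jog_arm(commands=[{"x": -4.7,"y": -0.3,"z": 0,"roll": 0},{"x": -4.7,"y": -0.3,"z": 0,"roll": 0},{"x": -4.7,"y": -0.3,"z": 0,"roll": 0},{"x": -4.7,"y": -0.3,"z": 0,"roll": 0},{"x": -4.7,"y": -0.3,"z": 0,"roll": 0},{"x": -4.7,"y": -0.3,"z": 0,"roll": 0},{"x": -4.7,"y": -0.3,"z": 0,"roll": 0},{"x": -4.7,"y": -0.3,"z": 0,"roll": 0}], gripper=6.6)

```text
clock: 9.55
tool_pos: [0.4573, 0.4149, 0.1703]
orientation: [179.9, -0.1, -85.0]
force: [1.5, 1.1, -0.3]
opening: 0.0662
```

>>> jog_arm(commands=[{"x": 0,"y": 0,"z": 0,"roll": -0.148},{"x": 0,"y": 0,"z": 0,"roll": -0.148},{"x": 0,"y": 0,"z": 0,"roll": -0.148},{"x": 0,"y": 0,"z": 0,"roll": -0.148},{"x": 0,"y": 0,"z": 0,"roll": -0.148},{"x": 0,"y": 0,"z": 0,"roll": -0.148},{"x": 0,"y": 0,"z": 0,"roll": -0.148},{"x": 0,"y": 0,"z": 0,"roll": -0.148},{"x": 0,"y": 0,"z": 0,"roll": -0.148},{"x": 0,"y": 0,"z": 0,"roll": -0.148},{"x": 0,"y": 0,"z": 0,"roll": 0},{"x": 0,"y": 0,"z": 0,"roll": 0}])

```text
clock: 10.75
tool_pos: [0.4578, 0.413, 0.1707]
orientation: [179.9, 0.0, -0.5]
force: [0.1, -0.6, -0.6]
opening: 0.066
```

```bash
python3 - <<'E'
from h import *
s=snap('wrist','w7');greenpose(s,(130,0,400,384));go(.465,.417,.022,0)
E
```

```text
px [239.  76.] area 1229 centroid [0.5653 0.4265] rectc [0.563  0.4265] LxW 0.05 0.029 ang -0.5
px [250. 183.] area 1598 centroid [0.4629 0.4177] rectc [0.459  0.4175] LxW 0.06 0.035 ang -7.8
now 10.8 [0.4579 0.4131 0.1709] [ 1.7995e+02  4.0000e-02 -4.6000e-01] open 0.06603923541869827 F [-0.1 -0.7 -0.5]
shift cm in current axes [ 0.72 -0.41 14.88] rows>= 2.9814375103325377
roll -0.008 | after roll shift [ 0.71 -0.39 14.89]
```

View pics/w7.png

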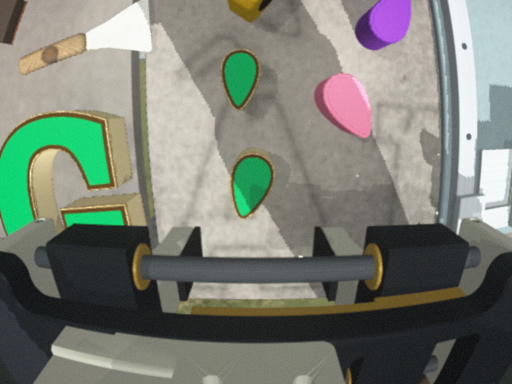

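>>> jog_arm(commands=[{"x": 0.8,"y": -0.4,"z": 3,"roll": 0},{"x": 0,"y": 0,"z": 4,"roll": 0.12},{"x": 0,"y": 0,"z": 4,"roll": 0},{"x": 0,"y": 0,"z": 2,"roll": 0},{"x": 0,"y": 0,"z": 1.8,"roll": 0},{"x": 0,"y": 0,"z": 0,"roll": 0},{"x": 0,"y": 0,"z": 0,"roll": 0}])

```text
clock: 11.5
tool_pos: [0.4662, 0.4173, 0.0236]
orientation: [180.0, 0.0, -7.2]
force: [-0.2, 0.2, -0.0]
opening: 0.066
```

>>> jog_arm(commands=[{"x": 0,"y": 0,"z": 0,"roll": 0},{"x": 0,"y": 0,"z": 0,"roll": 0},{"x": 0,"y": 0,"z": 0,"roll": 0},{"x": 0,"y": 0,"z": 0,"roll": 0},{"x": 0,"y": 0,"z": 0,"roll": 0}], gripper=3)

```text
clock: 12.0
tool_pos: [0.4663, 0.4177, 0.0243]
orientation: [-179.9, -0.0, -7.1]
force: [-0.8, -0.5, 4.9]
opening: 0.0417
```

>>> jog_arm(commands=[{"x": 0,"y": 0,"z": -2,"roll": 0},{"x": 0,"y": 0,"z": -4,"roll": 0},{"x": 0,"y": 0,"z": -4,"roll": 0},{"x": 0,"y": 0,"z": -4,"roll": 0},{"x": 0,"y": 0,"z": 0,"roll": 0.15},{"x": 0,"y": 0,"z": 0,"roll": 0.15},{"x": 0,"y": 0,"z": 0,"roll": 0.15},{"x": 0,"y": 0,"z": 0,"roll": 0.15},{"x": 0,"y": 0,"z": 0,"roll": 0.15}])

```text
clock: 12.9
tool_pos: [0.4659, 0.4171, 0.1634]
orientation: [180.0, 0.0, -50.4]
force: [-0.4, 0.7, -0.7]
opening: 0.042
```

>>> jog_arm(commands=[{"x": 0,"y": 0,"z": 0,"roll": 0.15},{"x": 0,"y": 0,"z": 0,"roll": 0.15},{"x": 0,"y": 0,"z": 0,"roll": 0.15},{"x": 0,"y": 0,"z": 0,"roll": 0.15},{"x": 0,"y": 0,"z": 0,"roll": 0},{"x": 0,"y": 0,"z": 0,"roll": 0}])

```text
clock: 13.5
tool_pos: [0.466, 0.4172, 0.1635]
orientation: [180.0, -0.0, -84.2]
force: [0.2, -0.1, 0.6]
opening: 0.0418
```

```bash
python3 - <<'E'
from h import *
s=snap('wrist','w8');greenpose(s,(130,0,400,384),.15);go(.474+.0003,-.043+.004,.16,-85)
E
```

```text
px [156. 191.] area 1003 centroid [0.5307 0.3947] rectc [0.5295 0.3939] LxW 0.032 0.018 ang 6.2
px [258. 242.] area 2036 centroid [0.4647 0.4214] rectc [0.4651 0.4203] LxW 0.043 0.025 ang 5.7
px [253. 294.] area 1069 centroid [0.4641 0.4616] rectc [0.4631 0.463 ] LxW 0.037 0.021 ang 6.1
now 13.55 [0.466  0.4173 0.1635] [ 1.7999e+02 -1.0000e-02 -8.4200e+01] open 0.04192419664864317 F [-1.4  0.3  0.2]
shift cm in current axes [45.48  3.79  0.35] rows>= 9.127300176160663
roll 0.014 | after roll shift [45.53  3.15  0.35]
```

View pics/w8.png

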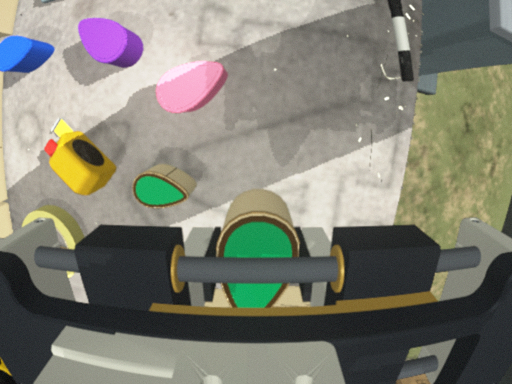

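>>> jog_arm(commands=[{"x": 4.16,"y": 0.32,"z": 0,"roll": 0.014},{"x": 4.16,"y": 0.3,"z": 0,"roll": 0},{"x": 4.16,"y": 0.3,"z": 0,"roll": 0},{"x": 4.16,"y": 0.3,"z": 0,"roll": 0},{"x": 4.16,"y": 0.3,"z": 0,"roll": 0},{"x": 4.16,"y": 0.3,"z": 0,"roll": 0},{"x": 4.16,"y": 0.3,"z": 0,"roll": 0},{"x": 4.16,"y": 0.3,"z": 0,"roll": 0},{"x": 4.16,"y": 0.3,"z": 0,"roll": 0},{"x": 4.16,"y": 0.3,"z": 0,"roll": 0},{"x": 4.16,"y": 0.3,"z": 0,"roll": 0}])

```text
clock: 14.65
tool_pos: [0.4713, -0.043, 0.1639]
orientation: [-179.9, 0.0, -85.0]
force: [0.9, 0.1, -0.9]
opening: 0.0419
```

>>> jog_arm(commands=[{"x": 0,"y": 0,"z": 3,"roll": 0},{"x": 0,"y": 0,"z": 3,"roll": 0},{"x": 0,"y": 0,"z": 1,"roll": 0},{"x": 0,"y": 0,"z": 0,"roll": 0},{"x": 0,"y": 0,"z": 0,"roll": 0}])

```text
clock: 15.15
tool_pos: [0.4723, -0.0411, 0.0945]
orientation: [-180.0, -0.0, -85.1]
force: [-0.6, 0.2, 0.9]
opening: 0.0418
```

```bash
python3 - <<'E'
from h import *
s=snap('wrist','w9');go(.474+.0003,-.046,.0715,-85)
E
```

```text
now 15.2 [ 0.4726 -0.0409  0.0948] [-179.9     0.    -85.14] open 0.041867521306039095 F [ 1.2  0.8 -0.8]
shift cm in current axes [ 0.52 -0.13  2.33] rows>= 0.4780648029770151
roll -0.002 | after roll shift [ 0.52 -0.13  2.33]
```

View pics/w9.png

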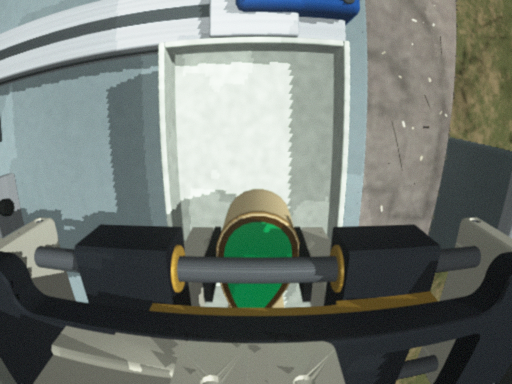

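>>> jog_arm(commands=[{"x": 0.5,"y": -0.1,"z": 0.9,"roll": 0},{"x": 0,"y": 0,"z": 0.8,"roll": 0},{"x": 0,"y": 0,"z": 0.5,"roll": 0},{"x": 0,"y": 0,"z": 0.1,"roll": 0},{"x": 0,"y": 0,"z": 0,"roll": 0},{"x": 0,"y": 0,"z": 0,"roll": 0}])

```text
clock: 15.8
tool_pos: [0.4728, -0.0463, 0.0704]
orientation: [180.0, -0.0, -85.2]
force: [0.0, -0.2, -0.8]
opening: 0.042
```

>>> jog_arm(commands=[{"x": 0,"y": 0,"z": 0,"roll": 0},{"x": 0,"y": 0,"z": 0,"roll": 0},{"x": 0,"y": 0,"z": 0,"roll": 0},{"x": 0,"y": 0,"z": 0,"roll": 0},{"x": 0,"y": 0,"z": -2,"roll": 0},{"x": 0,"y": 0,"z": -4,"roll": 0},{"x": 0,"y": 0,"z": -4,"roll": 0}], gripper=5.6)

```text
clock: 16.5
tool_pos: [0.4723, -0.0465, 0.1713]
orientation: [179.9, -0.0, -85.2]
force: [1.0, 1.0, -0.4]
opening: 0.0563
```

```bash
python3 - <<'E'
from h import *
s=snap('wrist','w10');go(.568,.4265,.18,0);greenpose(s,(130,0,400,384),.096)
s=snap('scene'); crop(s,140,120,300,260,4,'s10');greenpose(s,(140,150,175,200))
E
```

```text
now 16.55 [ 0.4762 -0.0463  0.1785] [-1.7952e+02 -4.0000e-02 -8.5150e+01] open 0.05590764491411248 F [ 3.  -0.7  7.6]
shift cm in current axes [-46.34 -13.15  -0.07] rows>= 9.632919379087678
roll -1.486 | after roll shift [  9.18 -47.28  -0.15]
px [255. 206.] area 2129 centroid [ 0.4731 -0.0453] rectc [ 0.4722 -0.0415] LxW 0.059 0.035 ang -84.2
px [255. 292.] area 727 centroid [0.4664 0.0388] rectc [0.4661 0.0406] LxW 0.038 0.023 ang 4.7
px [167. 156.] area 26 centroid [0.5653 0.4269] rectc [0.5641 0.4257] LxW 0.038 0.024 ang -3.7
```

View pics/w10.png

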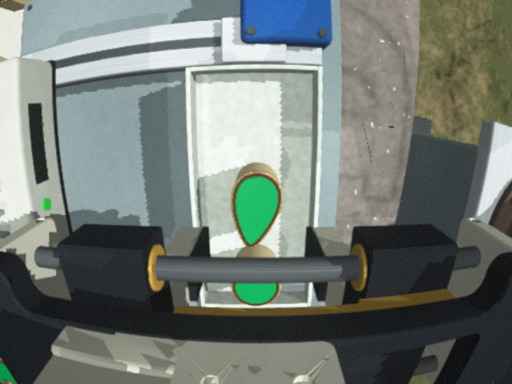

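View pics/s10.png

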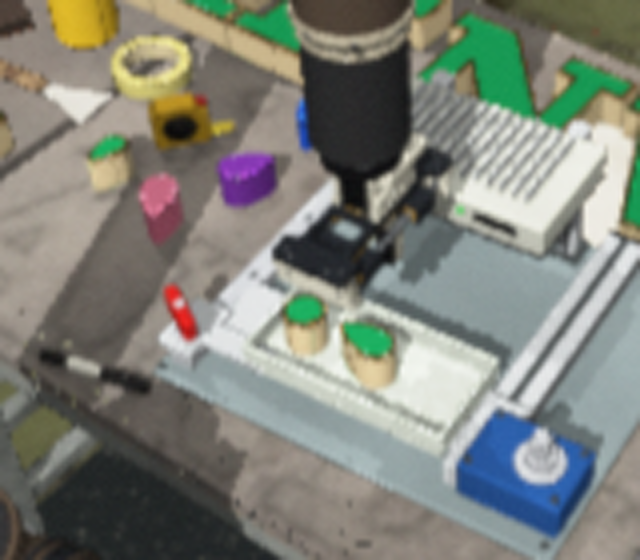

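>>> jog_arm(commands=[{"x": -4.2,"y": -1.2,"z": 0,"roll": 0},{"x": -4.2,"y": -1.2,"z": 0,"roll": 0},{"x": -4.2,"y": -1.2,"z": 0,"roll": 0},{"x": -4.2,"y": -1.2,"z": 0,"roll": 0},{"x": -4.2,"y": -1.2,"z": 0,"roll": 0},{"x": -4.2,"y": -1.2,"z": 0,"roll": 0},{"x": -4.2,"y": -1.2,"z": 0,"roll": 0},{"x": -4.2,"y": -1.2,"z": 0,"roll": 0},{"x": -4.2,"y": -1.2,"z": 0,"roll": 0},{"x": -4.2,"y": -1.2,"z": 0,"roll": 0},{"x": -4.2,"y": -1.2,"z": 0,"roll": 0}], gripper=6.2)

```text
clock: 17.7
tool_pos: [0.5661, 0.4267, 0.17]
orientation: [180.0, -0.0, -85.2]
force: [1.9, -0.4, 0.7]
opening: 0.0624
```

>>> jog_arm(commands=[{"x": 0,"y": 0,"z": 0,"roll": -0.148},{"x": 0,"y": 0,"z": 0,"roll": -0.148},{"x": 0,"y": 0,"z": 0,"roll": -0.148},{"x": 0,"y": 0,"z": 0,"roll": -0.148},{"x": 0,"y": 0,"z": 0,"roll": -0.148},{"x": 0,"y": 0,"z": 0,"roll": -0.148},{"x": 0,"y": 0,"z": 0,"roll": -0.148},{"x": 0,"y": 0,"z": 0,"roll": -0.148},{"x": 0,"y": 0,"z": 0,"roll": -0.148},{"x": 0,"y": 0,"z": 0,"roll": -0.148},{"x": 0,"y": 0,"z": 0,"roll": 0},{"x": 0,"y": 0,"z": 0,"roll": 0}])

```text
clock: 18.9
tool_pos: [0.5661, 0.4249, 0.1702]
orientation: [180.0, 0.0, -0.7]
force: [-0.1, 0.5, 0.2]
opening: 0.062
```

```bash
python3 - <<'E'
from h import *
s=snap('wrist','w11');greenpose(s,(130,0,400,384));go(.568,.4265,.022,0)
E
```

```text
px [254. 188.] area 1125 centroid [0.5665 0.4266] rectc [0.5629 0.4263] LxW 0.051 0.029 ang -1.6
now 18.95 [0.5661 0.4249 0.1703] [ 1.7998e+02  2.0000e-02 -6.9000e-01] open 0.06212906223403463 F [-0.4 -0.2 -0.7]
shift cm in current axes [ 0.19 -0.16 14.83] rows>= 2.966128646972627
roll -0.012 | after roll shift [ 0.19 -0.16 14.83]
```

View pics/w11.png

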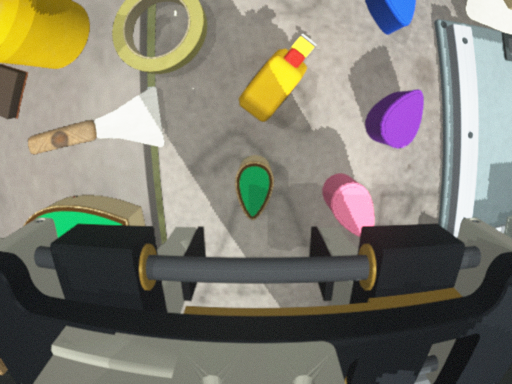

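>>> jog_arm(commands=[{"x": 0.2,"y": -0.2,"z": 3,"roll": 0},{"x": 0,"y": 0,"z": 4,"roll": 0},{"x": 0,"y": 0,"z": 4,"roll": 0},{"x": 0,"y": 0,"z": 2,"roll": 0},{"x": 0,"y": 0,"z": 1.8,"roll": 0},{"x": 0,"y": 0,"z": 0,"roll": 0},{"x": 0,"y": 0,"z": 0,"roll": 0}])

```text
clock: 19.65
tool_pos: [0.5684, 0.427, 0.0227]
orientation: [180.0, 0.0, -0.5]
force: [-0.5, -0.3, -0.3]
opening: 0.062
```

>>> jog_arm(commands=[{"x": 0,"y": 0,"z": 0,"roll": 0},{"x": 0,"y": 0,"z": 0,"roll": 0},{"x": 0,"y": 0,"z": 0,"roll": 0},{"x": 0,"y": 0,"z": 0,"roll": 0},{"x": 0,"y": 0,"z": 0,"roll": 0}], gripper=2.6)

```text
clock: 20.15
tool_pos: [0.5684, 0.4273, 0.0233]
orientation: [-180.0, -0.0, -0.4]
force: [-0.9, -0.2, 3.6]
opening: 0.036
```

>>> jog_arm(commands=[{"x": 0,"y": 0,"z": -2,"roll": 0},{"x": 0,"y": 0,"z": -4,"roll": 0},{"x": 0,"y": 0,"z": -4,"roll": 0},{"x": 0,"y": 0,"z": -4,"roll": 0},{"x": 0,"y": 0,"z": 0,"roll": 0.15},{"x": 0,"y": 0,"z": 0,"roll": 0.15},{"x": 0,"y": 0,"z": 0,"roll": 0.15},{"x": 0,"y": 0,"z": 0,"roll": 0.15},{"x": 0,"y": 0,"z": 0,"roll": 0.15}])

```text
clock: 21.05
tool_pos: [0.5681, 0.4268, 0.1624]
orientation: [180.0, 0.0, -43.8]
force: [-0.4, 0.6, -0.3]
opening: 0.0358
```

>>> jog_arm(commands=[{"x": 0,"y": 0,"z": 0,"roll": 0.145},{"x": 0,"y": 0,"z": 0,"roll": 0.145},{"x": 0,"y": 0,"z": 0,"roll": 0.145},{"x": 0,"y": 0,"z": 0,"roll": 0.145},{"x": 0,"y": 0,"z": 0,"roll": 0.145},{"x": 0,"y": 0,"z": 0,"roll": 0},{"x": 0,"y": 0,"z": 0,"roll": 0}])

```text
clock: 21.75
tool_pos: [0.5681, 0.4269, 0.1624]
orientation: [180.0, -0.0, -84.7]
force: [0.6, -0.4, 0.1]
opening: 0.0358
```

```bash
python3 - <<'E'
from h import *
s=snap('wrist','w12');go(.474+.0066,-.043-.076,.16,-85)
E
```

```text
now 21.8 [0.5681 0.427  0.1625] [179.99  -0.   -84.73] open 0.036236489114872525 F [-0.5 -0.8 -0. ]
shift cm in current axes [53.56 13.73  0.25] rows>= 11.058682226700558
roll 0.005 | after roll shift [53.62 13.48  0.25]
```

View pics/w12.png

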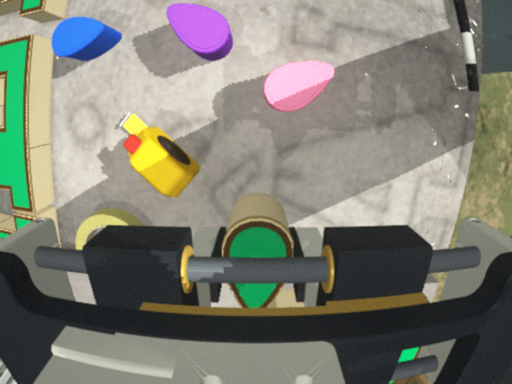

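>>> jog_arm(commands=[{"x": 3.4,"y": 3.4,"z": 0,"roll": 0},{"x": 3.4,"y": 3.4,"z": 0,"roll": 0},{"x": 3.4,"y": 3.4,"z": 0,"roll": 0},{"x": 3.4,"y": 3.4,"z": 0,"roll": 0},{"x": 4,"y": 0,"z": 0,"roll": 0},{"x": 4,"y": 0,"z": 0,"roll": 0},{"x": 4,"y": 0,"z": 0,"roll": 0},{"x": 4,"y": 0,"z": 0,"roll": 0},{"x": 4,"y": 0,"z": 0,"roll": 0},{"x": 4,"y": 0,"z": 0,"roll": 0},{"x": 4,"y": 0,"z": 0,"roll": 0},{"x": 4,"y": 0,"z": 0,"roll": 0}])

```text
clock: 23.0
tool_pos: [0.4728, -0.0407, 0.163]
orientation: [-179.9, 0.0, -84.7]
force: [0.5, 1.2, -0.0]
opening: 0.0358
```

>>> jog_arm(commands=[{"x": 4,"y": 0,"z": 0,"roll": 0},{"x": 4,"y": 0,"z": 0,"roll": 0},{"x": 0,"y": 0,"z": 3,"roll": 0},{"x": 0,"y": 0,"z": 3,"roll": 0},{"x": 0,"y": 0,"z": 0.8,"roll": 0},{"x": 0,"y": 0,"z": 0,"roll": 0},{"x": 0,"y": 0,"z": 0,"roll": 0}])

```text
clock: 23.7
tool_pos: [0.4807, -0.1186, 0.0957]
orientation: [-179.9, -0.0, -84.8]
force: [0.9, 0.2, -0.2]
opening: 0.0359
```

```bash
python3 - <<'E'
from h import *
s=snap('wrist','w13');go(.474+.0066,-.043-.076,.0705,-85)
E
```

```text
now 23.75 [ 0.481  -0.1185  0.096 ] [-1.7988e+02 -2.0000e-02 -8.4860e+01] open 0.0360497532870579 F [0.1 0.5 0. ]
shift cm in current axes [0.04 0.05 2.55] rows>= 0.5094277368806146
roll 0.003 | after roll shift [0.04 0.04 2.55]
```

View pics/w13.png

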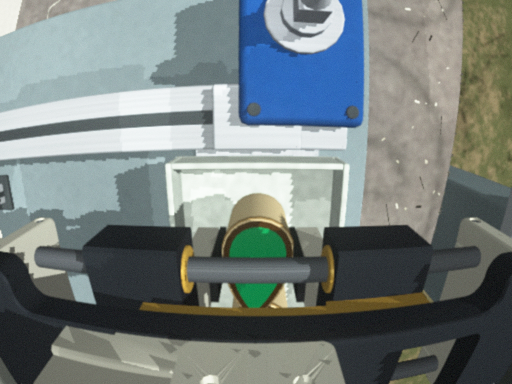

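>>> jog_arm(commands=[{"x": 0,"y": 0,"z": 1,"roll": 0},{"x": 0,"y": 0,"z": 0.9,"roll": 0},{"x": 0,"y": 0,"z": 0.5,"roll": 0},{"x": 0,"y": 0,"z": 0.1,"roll": 0},{"x": 0,"y": 0,"z": 0,"roll": 0},{"x": 0,"y": 0,"z": 0,"roll": 0}])

```text
clock: 24.35
tool_pos: [0.4798, -0.1189, 0.0694]
orientation: [180.0, -0.0, -84.9]
force: [-0.4, -0.7, -0.3]
opening: 0.0361
```

>>> jog_arm(commands=[{"x": 0,"y": 0,"z": 0,"roll": 0},{"x": 0,"y": 0,"z": 0,"roll": 0},{"x": 0,"y": 0,"z": 0,"roll": 0},{"x": 0,"y": 0,"z": 0,"roll": 0},{"x": 0,"y": 0,"z": -2,"roll": 0},{"x": 0,"y": 0,"z": -4,"roll": 0},{"x": 0,"y": 0,"z": -4,"roll": 0},{"x": 0,"y": 0,"z": -4,"roll": 0},{"x": 0,"y": 0,"z": 0,"roll": 0},{"x": 0,"y": 0,"z": 0,"roll": 0}], gripper=5.0)

```text
clock: 25.35
tool_pos: [0.4802, -0.1187, 0.2104]
orientation: [-179.9, 0.0, -85.0]
force: [-0.6, 0.5, -0.2]
opening: 0.0499
```

```bash
python3 - <<'E'
from h import *
s=snap('wrist','w14');go(.4,.149,.2,-85);greenpose(s,(130,0,400,384),.096)
s=snap('scene'); crop(s,140,120,300,260,4,'s14')
E
```

```text
now 25.4 [ 0.4794 -0.1187  0.2092] [-1.7999e+02  3.0000e-02 -8.4970e+01] open 0.04969948678140426 F [-0.6  0.1 -0.5]
shift cm in current axes [-27.37   5.57   0.94] rows>= 5.588723437603972
roll 0.001 | after roll shift [-27.36   5.58   0.92]
px [258. 192.] area 1158 centroid [ 0.4797 -0.1192] rectc [ 0.4791 -0.1159] LxW 0.051 0.028 ang -85.7
px [259. 249.] area 560 centroid [ 0.4732 -0.0593] rectc [ 0.4736 -0.0606] LxW 0.034 0.022 ang 5.0
px [254. 285.] area 38 centroid [ 0.4744 -0.0154] rectc [ 0.4738 -0.0149] LxW 0.01 0.005 ang 5.3
```

View pics/w14.png

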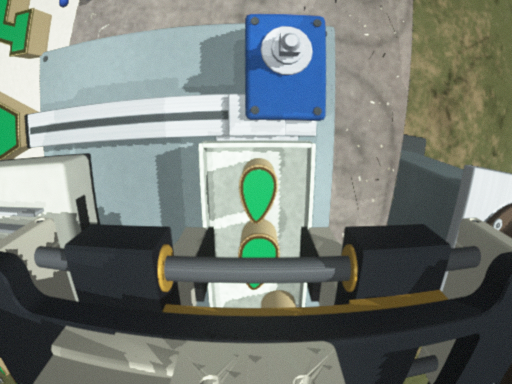

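View pics/s14.png

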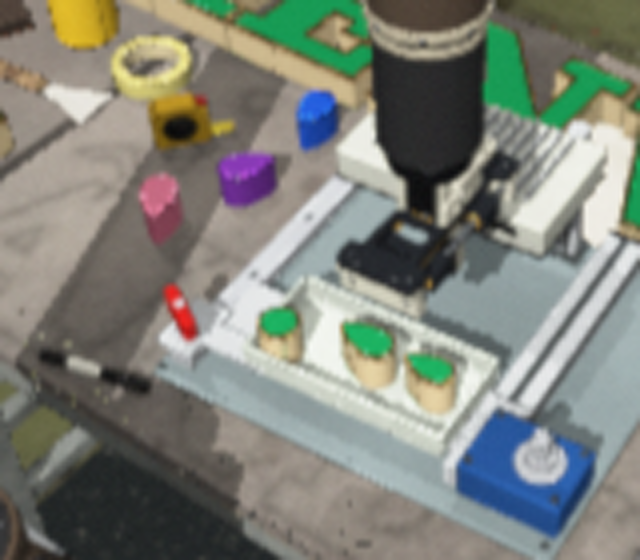

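The dot seems to have been shifted: it is at crop (280,335), and was at (305,325). I'll go over the knob, look at both and check that the dot still stands on the tray floor.

>>> jog_arm(commands=[{"x": -4,"y": 0.6,"z": 0,"roll": 0},{"x": -4.5,"y": 0.8,"z": 0,"roll": 0},{"x": -4.5,"y": 0.8,"z": 0,"roll": 0},{"x": -4.5,"y": 0.8,"z": 0,"roll": 0},{"x": -4.5,"y": 0.8,"z": 0,"roll": 0},{"x": -4.5,"y": 0.8,"z": 0,"roll": 0},{"x": -3,"y": 0.4,"z": 0,"roll": 0},{"x": 0,"y": 0,"z": 0,"roll": 0},{"x": 0,"y": 0,"z": 0,"roll": 0}])

```text
clock: 26.35
tool_pos: [0.4033, 0.1707, 0.2083]
orientation: [179.9, -0.1, -84.8]
force: [-1.0, 0.2, -0.1]
opening: 0.05
```

```bash
python3 - <<'E'
from h import *
s=snap('wrist','w15');go(.4,.149,.2,-85);greenpose(s,(200,0,400,384),.096)
print(proj(s,(.397,.148,.098)))
s=snap('top'); crop(s,160,190,280,270,5,'t15')
E
```

```text
now 26.4 [0.4036 0.1701 0.2085] [ 1.7989e+02 -9.0000e-02 -8.4920e+01] open 0.05014612875243685 F [-0.1 -0.3 -0.4]
shift cm in current axes [2.07 0.54 0.85] rows>= 0.45994309980036246
roll 0.001 | after roll shift [2.07 0.54 0.85]
px [231.  56.] area 1359 centroid [0.4377 0.0465] rectc [0.4379 0.046 ] LxW 0.038 0.037 ang -84.8
[265.52978411 170.46773732]
```

View pics/w15.png

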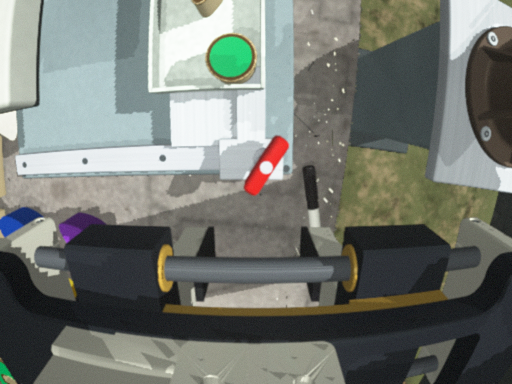

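View pics/t15.png

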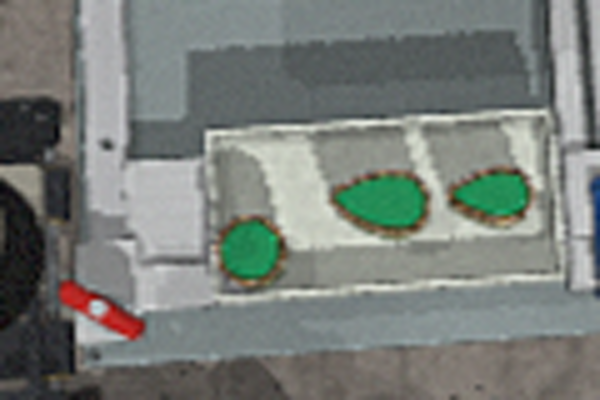

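```bash
python3 - <<'E'
from h import *
s=snap('top');greenpose(s,(190,200,275,262),.096)
s=snap('scene');greenpose(s,(195,190,265,230),.096); crop(s,190,170,290,245,6,'s16')
s=snap('wrist'); crop(s,140,0,300,210,4,'w16')
E
```

```text
px [236. 230.] area 130 centroid [ 0.4716 -0.0412] rectc [ 0.4725 -0.0379] LxW 0.057 0.03 ang -88.8
px [259. 228.] area 92 centroid [ 0.4776 -0.1156] rectc [ 0.4776 -0.1137] LxW 0.047 0.024 ang -88.8
px [210. 240.] area 104 centroid [0.4362 0.0475] rectc [0.4359 0.0478] LxW 0.037 0.036 ang -35.4
px [209. 200.] area 48 centroid [0.4369 0.0459] rectc [0.4359 0.0465] LxW 0.034 0.033 ang 39.8
px [232. 204.] area 68 centroid [ 0.4715 -0.0432] rectc [ 0.471  -0.0403] LxW 0.053 0.031 ang -87.7
px [247. 211.] area 47 centroid [ 0.4778 -0.1176] rectc [ 0.4764 -0.1166] LxW 0.04 0.026 ang -54.6
```

View pics/s16.png

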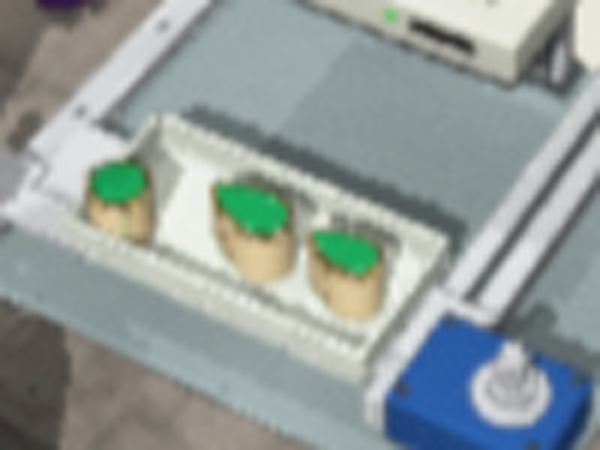

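View pics/w16.png

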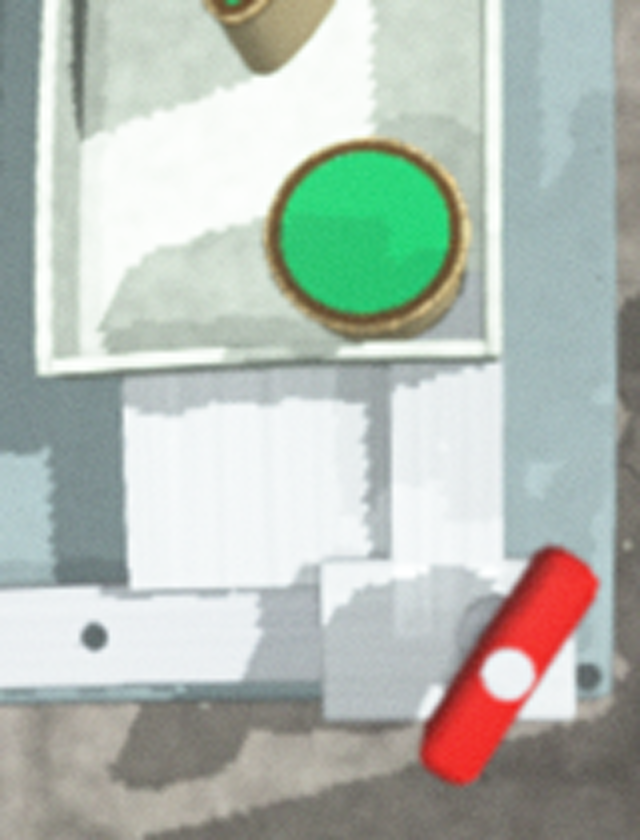

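```bash
python3 - <<'E'
from h import *
s=snap('wrist');
f=lambda p:at(s,np.array(p)/4+[140,0],.098)
c,a,b=f((508,674)),f((570,558)),f((450,776)); d=a-b
print(c,(a+b)/2,np.linalg.norm(d),np.degrees(np.arctan2(d[1],d[0])))
T=np.array([.474,-.043]);y=np.radians(5);print(T+np.array([-.06*np.cos(y)-.195*np.sin(y),-.06*np.sin(y)+.195*np.cos(y)]))
go(c[0],c[1],.15,np.degrees(np.arctan2(d[1],d[0])))
E
```

```text
[0.39673381 0.14533753 0.098     ] [0.3966185  0.14407441 0.098     ] 0.05806436095600883 -113.10432919616184
[0.39723295 0.14602862]
now 26.65 [0.4042 0.1697 0.2094] [ 1.7998e+02 -1.0000e-02 -8.5040e+01] open 0.05004689361183493 F [-0.5 -0.6 -0. ]
shift cm in current axes [2.36 0.96 5.94] rows>= 1.2927903650154302
roll 0.49 | after roll shift [ 2.54 -0.27  5.94]
```

>>> jog_arm(commands=[{"x": 0,"y": 0,"z": 0,"roll": 0.12},{"x": 0,"y": 0,"z": 0,"roll": 0.12},{"x": 0,"y": 0,"z": 0,"roll": 0.12},{"x": 0,"y": 0,"z": 0,"roll": 0.13},{"x": 2.5,"y": -0.3,"z": 3,"roll": 0},{"x": 0,"y": 0,"z": 3,"roll": 0},{"x": 0,"y": 0,"z": 0,"roll": 0},{"x": 0,"y": 0,"z": 0,"roll": 0}], gripper=4.4)

```text
clock: 27.45
tool_pos: [0.3976, 0.1461, 0.1502]
orientation: [-180.0, -0.0, -113.1]
force: [0.9, -0.3, 0.6]
opening: 0.0441
```

```bash
python3 - <<'E'
from h import *
s=snap('wrist','w17');go(.3968,.1457,.064,-113)
E
```

```text
now 27.5 [0.398  0.1468 0.1508] [-1.7994e+02  5.0000e-02 -1.1304e+02] open 0.04377788694440075 F [ 0.2 -0.7  0.2]
shift cm in current axes [0.15 0.08 8.68] rows>= 1.7369050259328922
roll -0.001 | after roll shift [0.15 0.07 8.68]
```

View pics/w17.png

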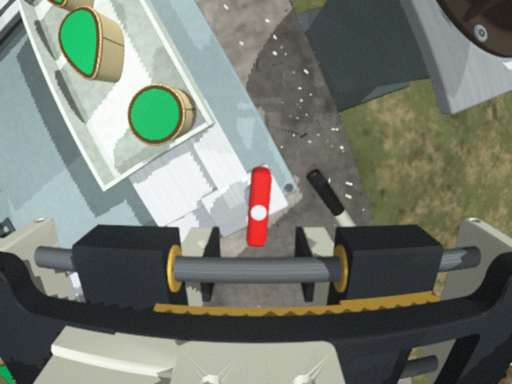

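>>> jog_arm(commands=[{"x": 0.1,"y": 0,"z": 3,"roll": 0.04},{"x": 0,"y": 0,"z": 3,"roll": 0},{"x": 0,"y": 0,"z": 2,"roll": 0},{"x": 0,"y": 0,"z": 0.6,"roll": 0},{"x": 0,"y": 0,"z": 0,"roll": 0}])

```text
clock: 28.0
tool_pos: [0.3972, 0.146, 0.0641]
orientation: [-180.0, -0.0, -115.3]
force: [0.1, 0.0, 1.1]
opening: 0.0442
```

>>> jog_arm(commands=[{"x": 0,"y": 0,"z": 0,"roll": 0},{"x": 0,"y": 0,"z": 0,"roll": 0},{"x": 0,"y": 0,"z": 0,"roll": 0},{"x": 0,"y": 0,"z": 0,"roll": 0},{"x": 0,"y": 0,"z": 0,"roll": 0},{"x": 0,"y": 0,"z": 0,"roll": 0}], gripper=0.5)

```text
clock: 28.6
tool_pos: [0.3966, 0.1459, 0.0641]
orientation: [180.0, 0.0, -115.3]
force: [-4.8, 2.0, 6.3]
opening: 0.0156
```

```bash
python3 - <<'E'
from h import *
go(.3968,.1457,.064,-113); print(ctrl.get_obs()['moment'])
E
```

```text
now 28.6 [0.3966 0.1459 0.0641] [ 1.7999e+02  5.0000e-02 -1.1533e+02] open 0.01557590299916879 F [-4.8  2.   6.3]
shift cm in current axes [ 0.01 -0.02  0.01] rows>= 0.005071684131628882
roll -0.041 | after roll shift [ 0.01 -0.02  0.01]
[ 0.79945965  1.55964926 -0.07167152]
```

Gripped, opening 15.6 mm. Now turn counter-clockwise about 1.2 rad.

>>> jog_arm(commands=[{"x": 0,"y": 0,"z": 0,"roll": -0.1},{"x": 0,"y": 0,"z": 0,"roll": -0.1},{"x": 0,"y": 0,"z": 0,"roll": -0.1},{"x": 0,"y": 0,"z": 0,"roll": -0.1},{"x": 0,"y": 0,"z": 0,"roll": -0.1},{"x": 0,"y": 0,"z": 0,"roll": -0.1}])

```text
clock: 29.2
tool_pos: [0.3974, 0.1458, 0.0641]
orientation: [-179.9, 0.0, -80.7]
force: [3.0, -1.0, -0.4]
opening: 0.0161
```

>>> jog_arm(commands=[{"x": 0,"y": 0,"z": 0,"roll": -0.1},{"x": 0,"y": 0,"z": 0,"roll": -0.1},{"x": 0,"y": 0,"z": 0,"roll": -0.1},{"x": 0,"y": 0,"z": 0,"roll": -0.1},{"x": 0,"y": 0,"z": 0,"roll": -0.1},{"x": 0,"y": 0,"z": 0,"roll": -0.1},{"x": 0,"y": 0,"z": 0,"roll": 0},{"x": 0,"y": 0,"z": 0,"roll": 0}])

```text
clock: 30.0
tool_pos: [0.3981, 0.1461, 0.0641]
orientation: [-179.9, -0.0, -46.5]
force: [5.8, -1.4, -3.1]
opening: 0.016
```

>>> jog_arm(commands=[{"x": 0,"y": 0,"z": 0,"roll": 0},{"x": 0,"y": 0,"z": 0,"roll": 0},{"x": 0,"y": 0,"z": 0,"roll": 0},{"x": 0,"y": 0,"z": 0,"roll": 0},{"x": 0,"y": 0,"z": -2,"roll": 0},{"x": 0,"y": 0,"z": -4,"roll": 0},{"x": 0,"y": 0,"z": -4,"roll": 0},{"x": 0,"y": 0,"z": -4,"roll": 0},{"x": 0,"y": 0,"z": 0,"roll": 0}], gripper=5.0)

```text
clock: 30.9
tool_pos: [0.3991, 0.1473, 0.2089]
orientation: [-179.5, -0.1, -46.5]
force: [0.5, -0.2, -1.0]
opening: 0.0499
```

```bash
python3 - <<'E'
from h import *
s=snap('wrist','w18');go(.487,-.449,.064,-85)
E
```

```text
now 30.95 [0.3978 0.1466 0.2062] [-179.66    0.    -46.55] open 0.049804017101004426 F [-0.3 -0.7 -0.9]
shift cm in current axes [49.38 34.57 14.02] rows>= 12.376026284479895
roll 0.671 | after roll shift [60.11 -3.69 14.22]
```

View pics/w18.png

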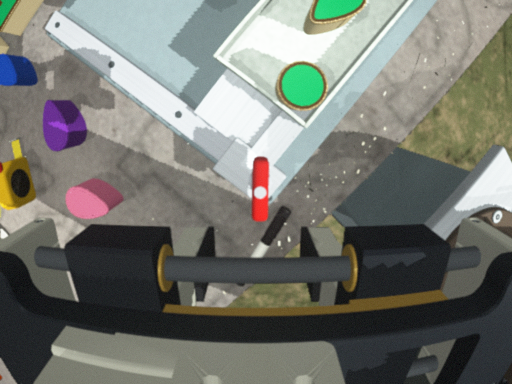

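>>> jog_arm(commands=[{"x": 3.9,"y": 2.75,"z": -0.3,"roll": 0},{"x": 3.9,"y": 2.75,"z": -0.3,"roll": 0},{"x": 3.9,"y": 2.75,"z": -0.3,"roll": 0},{"x": 3.9,"y": 2.75,"z": -0.3,"roll": 0},{"x": 3.9,"y": 2.75,"z": -0.3,"roll": 0},{"x": 3.9,"y": 2.75,"z": -0.3,"roll": 0},{"x": 3.9,"y": 2.75,"z": -0.3,"roll": 0},{"x": 3.9,"y": 2.75,"z": -0.3,"roll": 0},{"x": 3.9,"y": 2.75,"z": -0.3,"roll": 0},{"x": 3.9,"y": 2.75,"z": -0.3,"roll": 0},{"x": 3.9,"y": 2.75,"z": -0.3,"roll": 0},{"x": 3.9,"y": 2.75,"z": -0.3,"roll": 0}])

```text
clock: 32.15
tool_pos: [0.4782, -0.423, 0.238]
orientation: [180.0, 0.1, -46.6]
force: [1.6, 1.2, 0.5]
opening: 0.0502
```

>>> jog_arm(commands=[{"x": 0,"y": 0,"z": 0,"roll": 0.149},{"x": 0,"y": 0,"z": 0,"roll": 0.149},{"x": 0,"y": 0,"z": 0,"roll": 0.149},{"x": 0,"y": 0,"z": 0,"roll": 0.149},{"x": 0,"y": 0,"z": 0,"roll": 0.149},{"x": 0,"y": 0,"z": 0,"roll": 0.149},{"x": 0,"y": 0,"z": 0,"roll": 0.149},{"x": 0,"y": 0,"z": 0,"roll": 0.149},{"x": 0,"y": 0,"z": 0,"roll": 0.149},{"x": 0,"y": 0,"z": 0,"roll": 0.149},{"x": 0,"y": 0,"z": 0,"roll": 0.149},{"x": 0,"y": 0,"z": 0,"roll": 0.149}])

```text
clock: 33.35
tool_pos: [0.4783, -0.4208, 0.2378]
orientation: [179.9, -0.1, -149.4]
force: [0.8, 0.4, 0.8]
opening: 0.0497
```

>>> jog_arm(commands=[{"x": 0,"y": 0,"z": 0,"roll": 0.149},{"x": 0,"y": 0,"z": 0,"roll": 0.149},{"x": 0,"y": 0,"z": 0,"roll": 0.149},{"x": 0,"y": 0,"z": 0,"roll": 0},{"x": 0,"y": 0,"z": 0,"roll": 0}])

```text
clock: 33.85
tool_pos: [0.4785, -0.421, 0.2385]
orientation: [179.9, -0.1, -174.4]
force: [0.3, -0.2, 0.3]
opening: 0.0501
```

```bash
python3 - <<'E'
from h import *
s=snap('wrist','w19');go(.487,-.449,.24,-175)
E
```

```text
now 33.9 [ 0.4785 -0.4211  0.2387] [ 1.7996e+02 -6.0000e-02 -1.7439e+02] open 0.050041921220433605 F [-0.1 -0.2  0.3]
shift cm in current axes [-0.57 -2.86 -0.13] rows>= 0.5839947628162302
roll 0.011 | after roll shift [-0.6  -2.86 -0.13]
```

View pics/w19.png

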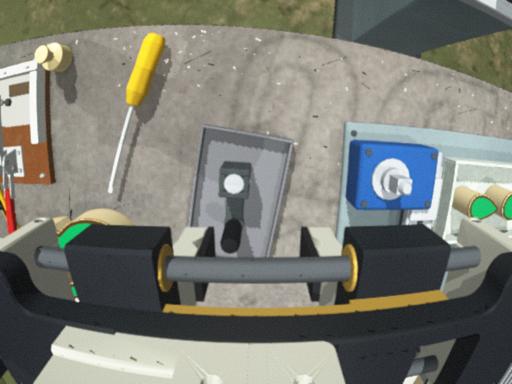

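```bash
python3 - <<'E'
from h import *
s=snap('wrist');crop(s,180,115,310,265,5,'w20a');crop(s,335,125,455,225,6,'w20b')
E
```

```text
(no output)
```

View pics/w20a.png

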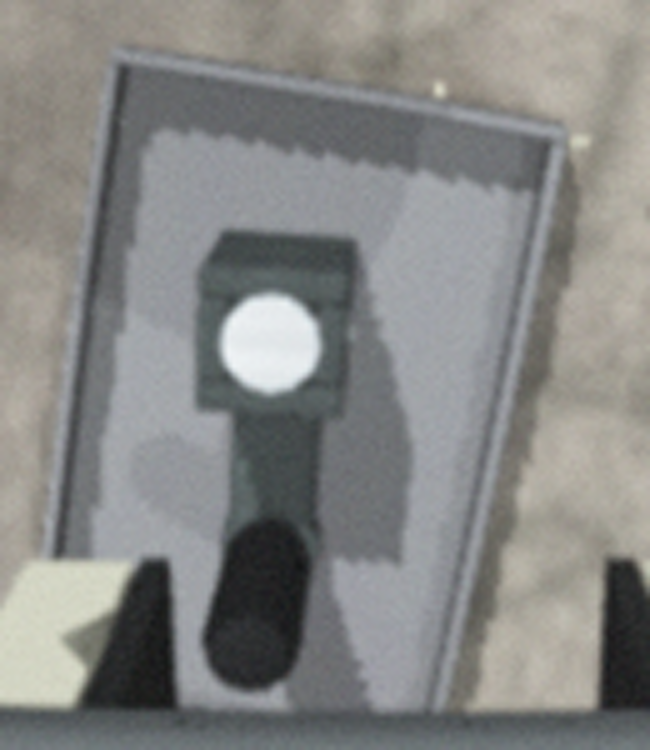

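View pics/w20b.png

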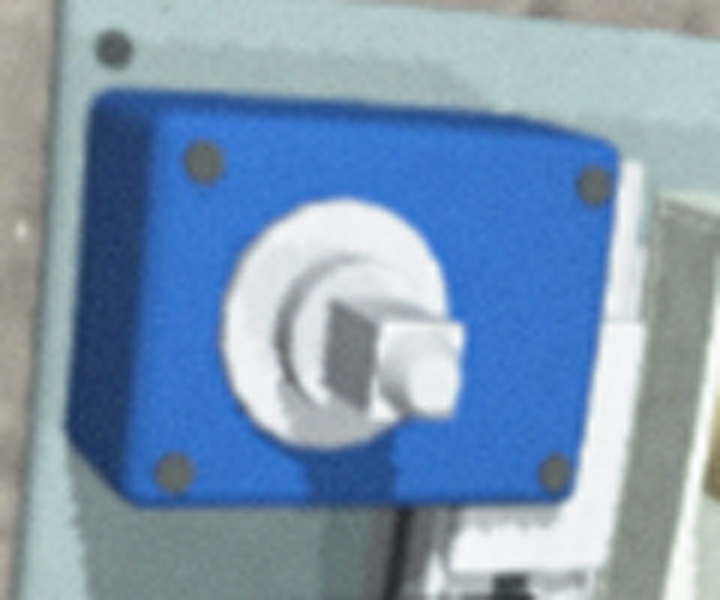

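```bash
python3 - <<'E'
from h import *
s=snap('wrist')
A=lambda p,z:at(s,np.array(p)/5+[180,115],z); B=lambda p,z:at(s,np.array(p)/6+[335,125],z)
yaw=lambda a,b:np.degrees(np.arctan2(*(b-a)[:2][::-1]))
h=A((270,343),.058);hd=A((250,645),.086)
print('hub',h,'handle',hd,np.linalg.norm((hd-h)[:2]),yaw(h,hd))
a,b=A((277,415),.017),A((271,540),.017);print('arm',a,b,yaw(a,b), np.linalg.norm(A((235,415),.017)-A((320,415),.017)))
for z in(.057,):
  p=[A(q,z) for q in [(200,302),(350,302),(340,415),(198,410)]]
  print([yaw(p[i],p[(i+1)%4]) for i in range(4)],[np.linalg.norm(p[i]-p[(i+1)%4]) for i in range(4)],sum(p)/4)
t=[A(q,.02) for q in [(117,55),(560,130),(440,700),(52,550)]]
print('tooltray',t[0],t[1],yaw(t[0],t[1]),yaw(t[0],t[3]),yaw(t[1],t[2]),np.linalg.norm(t[0]-t[1]))
q=[B(p,.104) for p in [(382,320),(463,323),(453,417)]]
print('sq',[yaw(q[i],q[i+1]) for i in range(2)],[np.linalg.norm(q[i]-q[i+1]) for i in range(2)],(q[0]+q[2])/2)
print('tip',B((433,382),.111),'shoulder big disk',B((335,325),.066))
g=[B(p,.064) for p in [(165,115),(615,150),(570,505)]]; print('gear',yaw(g[0],g[1]),yaw(g[1],g[2]))
E
```

```text
hub [ 0.49064338 -0.44885344  0.058     ] handle [ 0.5555059  -0.44672391  0.086     ] 0.0648974783612265 1.880432179612092
arm [ 0.52065068 -0.44779671  0.017     ] [ 0.55655262 -0.44678466  0.017     ] 1.6146926555229582 0.022770774985215462
[np.float64(95.37599111482702), np.float64(0.2512003304270531), np.float64(-86.50014900238224), np.float64(-177.34958321621744)] [np.float64(0.03524670434943073), np.float64(0.02766411082845481), np.float64(0.034052498934126776), np.float64(0.026468622680188833)] [ 0.49444135 -0.44824189  0.057     ]
tooltray [ 0.42871115 -0.49613125  0.02      ] [ 0.43745418 -0.38223262  0.02      ] 85.61049837964156 -4.683974337428378 -4.668514401589519 0.11423370401318687
sq [np.float64(94.69564550239873), np.float64(6.897320311726389)] [np.float64(0.01765928365223796), np.float64(0.018086357174412836)] [ 0.46318308 -0.26007542  0.104     ]
tip [ 0.46378935 -0.26045182  0.111     ] shoulder big disk [ 0.46377403 -0.25999943  0.066     ]
gear 94.52336581418494 5.899213537062439
```

```bash
python3 - <<'E'
from h import *
go(.4905,-.449,.14,-178.1)
E
```

```text
now 34.0 [ 0.4786 -0.4211  0.2391] [ 1.7998e+02 -3.0000e-02 -1.7447e+02] open 0.04971601381654584 F [-0.3 -0.7 -0.1]
shift cm in current axes [-0.92 -2.89  9.91] rows>= 2.0731019316168764
roll 0.063 | after roll shift [-1.09 -2.82  9.91]
```

>>> jog_arm(commands=[{"x": 0,"y": 0,"z": 0,"roll": 0.063},{"x": -1.1,"y": -2.8,"z": 3,"roll": 0},{"x": 0,"y": 0,"z": 4,"roll": 0},{"x": 0,"y": 0,"z": 2.9,"roll": 0},{"x": 0,"y": 0,"z": 0,"roll": 0},{"x": 0,"y": 0,"z": 0,"roll": 0}], gripper=5.8)

```text
clock: 34.6
tool_pos: [0.4907, -0.4492, 0.1411]
orientation: [-180.0, -0.0, -178.2]
force: [0.1, 0.2, 0.5]
opening: 0.0579
```

```bash
python3 - <<'E'
from h import *
s=snap('wrist','w21');go(.4905,-.449,.026,-178.1)
c=proj(s,(.4905,-.449,.057)); print(c)
crop(s,190,100,320,270,4,'w21c')
E
```

```text
now 34.65 [ 0.4915 -0.4496  0.1424] [-1.7991e+02  8.0000e-02 -1.7816e+02] open 0.05823937712903868 F [ 0.5 -0.2 -0.1]
shift cm in current axes [ 0.11  0.08 11.64] rows>= 2.327345695635374
roll -0.001 | after roll shift [ 0.09  0.06 11.64]
[259.34017208 200.09438328]
```

View pics/w21c.png

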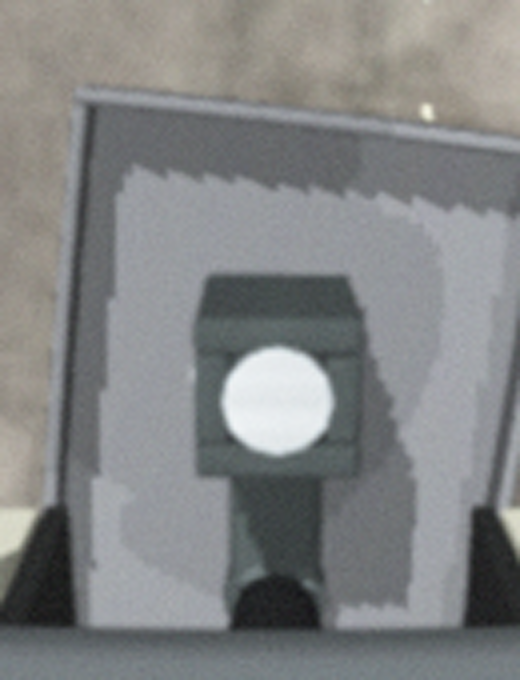

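>>> jog_arm(commands=[{"x": 0,"y": 0,"z": 3,"roll": 0},{"x": 0,"y": 0,"z": 4,"roll": 0},{"x": 0,"y": 0,"z": 3,"roll": 0},{"x": 0,"y": 0,"z": 1.5,"roll": 0},{"x": 0,"y": 0,"z": 0,"roll": 0}])

```text
clock: 35.15
tool_pos: [0.4905, -0.4488, 0.0252]
orientation: [180.0, -0.1, -178.2]
force: [-0.1, -0.3, 0.3]
opening: 0.0576
```

>>> jog_arm(commands=[{"x": 0,"y": 0,"z": 0,"roll": 0},{"x": 0,"y": 0,"z": 0,"roll": 0},{"x": 0,"y": 0,"z": 0,"roll": 0},{"x": 0,"y": 0,"z": 0,"roll": 0},{"x": 0,"y": 0,"z": 0,"roll": 0}], gripper=2.5)

```text
clock: 35.65
tool_pos: [0.4913, -0.4491, 0.0272]
orientation: [-179.9, 0.1, -178.2]
force: [-1.7, 2.6, 6.7]
opening: 0.0359
```

>>> jog_arm(commands=[{"x": 0,"y": 0,"z": -1,"roll": 0},{"x": 0,"y": 0,"z": -3,"roll": 0},{"x": 0,"y": 0,"z": -4,"roll": 0},{"x": 0,"y": 0,"z": -4,"roll": 0},{"x": 0,"y": 0,"z": -2,"roll": 0},{"x": 0,"y": 0,"z": 0,"roll": 0},{"x": 0,"y": 0,"z": 0,"roll": 0}])

```text
clock: 36.35
tool_pos: [0.4901, -0.4483, 0.1651]
orientation: [179.9, -0.0, -178.3]
force: [-0.1, 0.3, -6.2]
opening: 0.036
```

```bash
python3 - <<'E'
from h import *
s=snap('wrist','w22');go(.4634,-.2601,.16,-175)
E
```

```text
now 36.4 [ 0.4896 -0.4481  0.164 ] [ 1.7989e+02 -1.0000e-01 -1.7827e+02] open 0.03598269649468508 F [-0.4  0.3 -5.6]
shift cm in current axes [ 2.05 18.87  0.44] rows>= 3.797420881521231
roll -0.057 | after roll shift [ 0.97 18.96  0.4 ]
```

View pics/w22.png

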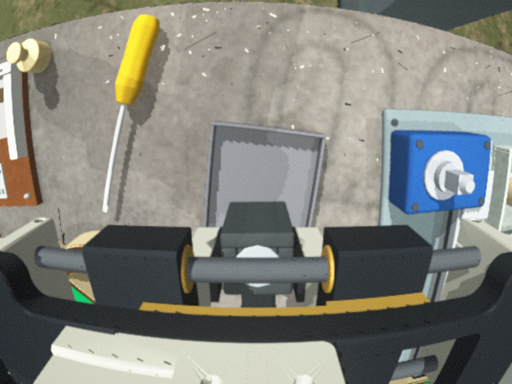

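>>> jog_arm(commands=[{"x": 0,"y": 0,"z": 0,"roll": -0.057},{"x": 0.2,"y": 3.8,"z": 0,"roll": 0},{"x": 0.2,"y": 3.8,"z": 0,"roll": 0},{"x": 0.2,"y": 3.8,"z": 0,"roll": 0},{"x": 0.2,"y": 3.8,"z": 0,"roll": 0},{"x": 0.2,"y": 3.7,"z": 0,"roll": 0},{"x": 0,"y": 0,"z": 0,"roll": 0},{"x": 0,"y": 0,"z": 0,"roll": 0},{"x": 0,"y": 0,"z": 0,"roll": 0}])

```text
clock: 37.3
tool_pos: [0.4638, -0.2617, 0.1646]
orientation: [180.0, -0.1, -175.0]
force: [0.2, 0.4, -4.9]
opening: 0.0361
```

```bash
python3 - <<'E'
from h import *
s=snap('wrist','w23');go(.4634,-.2601,.16,-175);go(.4634,-.2601,.16,-175)
s=snap('scene');crop(s,230,150,350,270,5,'s23')
s=snap('top');crop(s,240,180,360,280,5,'t23')
E
```

```text
now 37.35 [ 0.4638 -0.262   0.1647] [ 1.7998e+02 -9.0000e-02 -1.7501e+02] open 0.03617511599874608 F [-0.7 -0.5 -3.4]
shift cm in current axes [0.03 0.19 0.47] rows>= 0.10166867008660534
roll -0.0 | after roll shift [0.03 0.19 0.47]
now 37.35 [ 0.4638 -0.262   0.1647] [ 1.7998e+02 -9.0000e-02 -1.7501e+02] open 0.03617511599874608 F [-0.7 -0.5 -3.4]
shift cm in current axes [0.03 0.19 0.47] rows>= 0.10166867008660534
roll -0.0 | after roll shift [0.03 0.19 0.47]
```

View pics/w23.png

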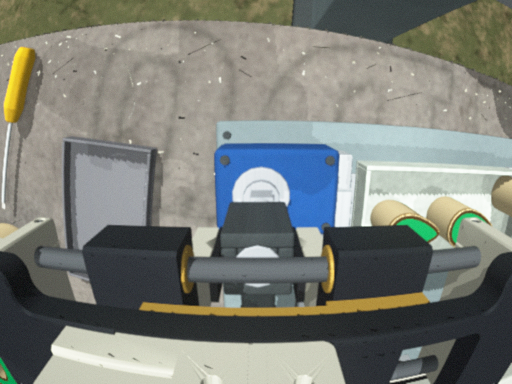

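View pics/s23.png

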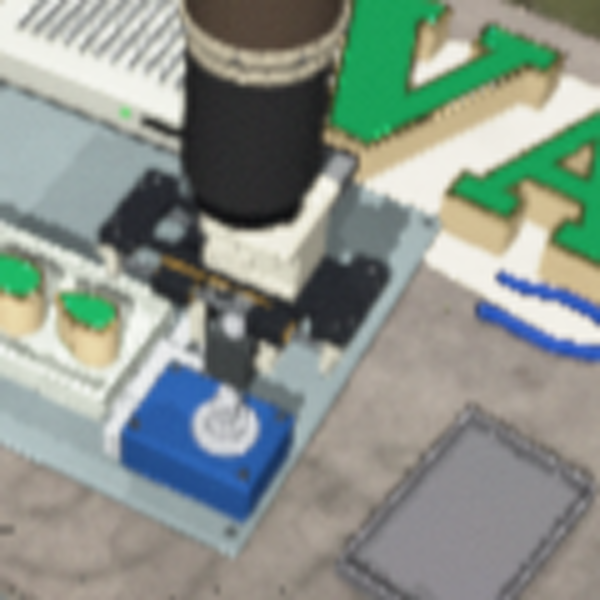

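```bash
python3 - <<'E'
from h import *
s=snap('wrist');crop(s,200,130,350,300,4,'w24')
print(proj(s,(.4634,-.2601,.08)),proj(s,(.4634,-.2601,.064)),proj(s,(.4634,-.2601,.104)))
E
```

```text
[261.50154978 199.83182182] [261.2661783  194.64154102] [261.91107165 208.90718624]
```

View pics/w24.png

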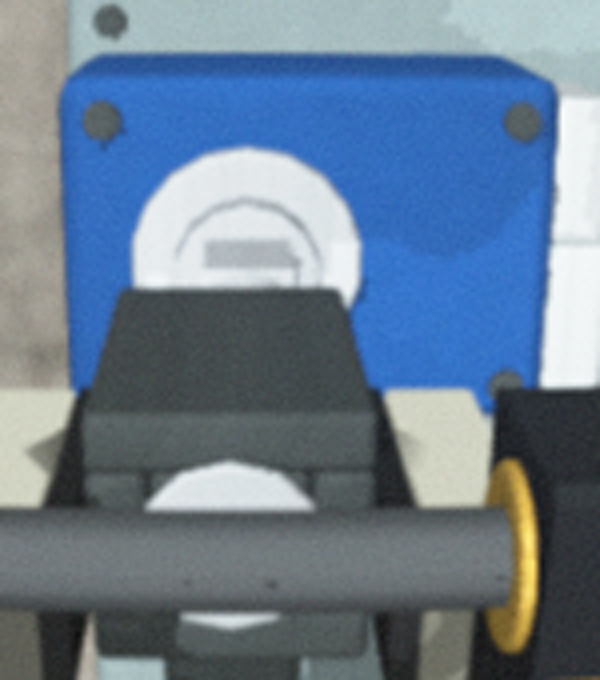

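>>> jog_arm(commands=[{"x": 0,"y": 0.19,"z": 1.5,"roll": 0},{"x": 0,"y": 0,"z": 1.2,"roll": 0},{"x": 0,"y": 0,"z": 0,"roll": 0},{"x": 0,"y": 0,"z": 0,"roll": 0},{"x": 0,"y": 0,"z": 0,"roll": 0}])

```text
clock: 38.0
tool_pos: [0.4643, -0.2599, 0.139]
orientation: [-180.0, 0.0, -175.0]
force: [0.2, -0.5, -4.4]
opening: 0.0358
```

```bash
python3 - <<'E'
from h import *
go(.4634,-.2601,.101,-175);snap('wrist');snap('wrist');go(.4634,-.2601,.101,-175)
E
```

```text
now 38.0 [ 0.4643 -0.2599  0.139 ] [-1.7998e+02  3.0000e-02 -1.7497e+02] open 0.035778744728875 F [ 0.2 -0.5 -4.4]
shift cm in current axes [ 0.1  -0.01  3.8 ] rows>= 0.7611209425826126
roll 0.001 | after roll shift [ 0.09 -0.01  3.8 ]
now 38.1 [ 0.4643 -0.2598  0.1391] [-1.7998e+02  5.0000e-02 -1.7497e+02] open 0.03588247004771792 F [-0.4 -0.3 -4.5]
shift cm in current axes [ 0.1  -0.02  3.81] rows>= 0.7626101077282251
roll 0.001 | after roll shift [ 0.1  -0.02  3.81]
```

>>> jog_arm(commands=[{"x": 0.08,"y": 0,"z": 0.4,"roll": 0},{"x": 0,"y": 0,"z": 0.4,"roll": 0},{"x": 0,"y": 0,"z": 0.4,"roll": 0},{"x": 0,"y": 0,"z": 0.4,"roll": 0},{"x": 0,"y": 0,"z": 0,"roll": 0}])

```text
clock: 38.6
tool_pos: [0.4629, -0.2596, 0.1218]
orientation: [180.0, -0.0, -175.0]
force: [-0.1, 0.1, -3.5]
opening: 0.0357
```

>>> jog_arm(commands=[{"x": 0,"y": 0,"z": 0.4,"roll": 0},{"x": 0,"y": 0,"z": 0.4,"roll": 0},{"x": 0,"y": 0,"z": 0.4,"roll": 0},{"x": 0,"y": 0,"z": 0.4,"roll": 0},{"x": 0,"y": 0,"z": 0,"roll": 0}])

```text
clock: 39.1
tool_pos: [0.4628, -0.2596, 0.1059]
orientation: [180.0, -0.1, -175.0]
force: [-0.4, 1.7, -5.2]
opening: 0.0362
```

>>> jog_arm(commands=[{"x": 0,"y": 0,"z": 0.3,"roll": 0},{"x": 0,"y": 0,"z": 0.15,"roll": 0},{"x": 0,"y": 0,"z": 0,"roll": 0},{"x": 0,"y": 0,"z": 0,"roll": 0}])

```text
clock: 39.5
tool_pos: [0.4632, -0.2596, 0.1031]
orientation: [-180.0, 0.0, -174.9]
force: [-2.9, 4.6, 7.6]
opening: 0.0362
```

>>> jog_arm(commands=[{"x": 0,"y": 0,"z": 0,"roll": 0},{"x": 0,"y": 0,"z": 0,"roll": 0},{"x": 0,"y": 0,"z": 0,"roll": 0},{"x": 0,"y": 0,"z": 0,"roll": 0},{"x": 0,"y": 0,"z": -2,"roll": 0},{"x": 0,"y": 0,"z": -4,"roll": 0},{"x": 0,"y": 0,"z": -4,"roll": 0},{"x": 0,"y": 0,"z": -2,"roll": 0},{"x": 0,"y": 0,"z": 0,"roll": 0}], gripper=5.4)

```text
clock: 40.4
tool_pos: [0.4649, -0.2604, 0.2257]
orientation: [-179.9, 0.3, -174.9]
force: [-1.2, -0.4, -1.4]
opening: 0.0539
```

```bash
python3 - <<'E'
from h import *
s=snap('wrist','w25');go(.531,-.254,.13,-175); print(proj(s,(.531,-.254,.161)),proj(s,(.4634,-.2601,.132)))
s=snap('scene');crop(s,230,150,350,270,5,'s25')
E
```

```text
now 40.45 [ 0.464  -0.2599  0.2236] [-179.95    0.19 -174.97] open 0.05409974651971226 F [-1.  -0.4  1. ]
shift cm in current axes [-6.7   0.01  9.38] rows>= 2.305278203303362
roll 0.001 | after roll shift [-6.73  0.    9.36]
[259.76756883 278.82115612] [259.7031854  194.87171705]
```

View pics/w25.png

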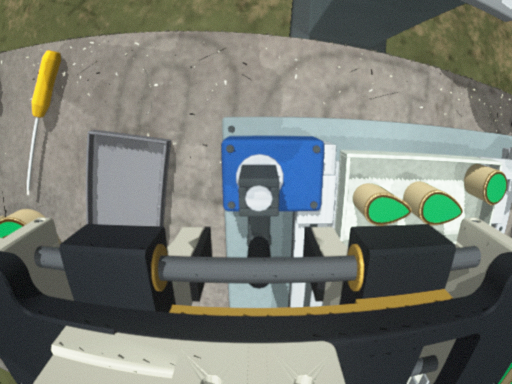

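View pics/s25.png

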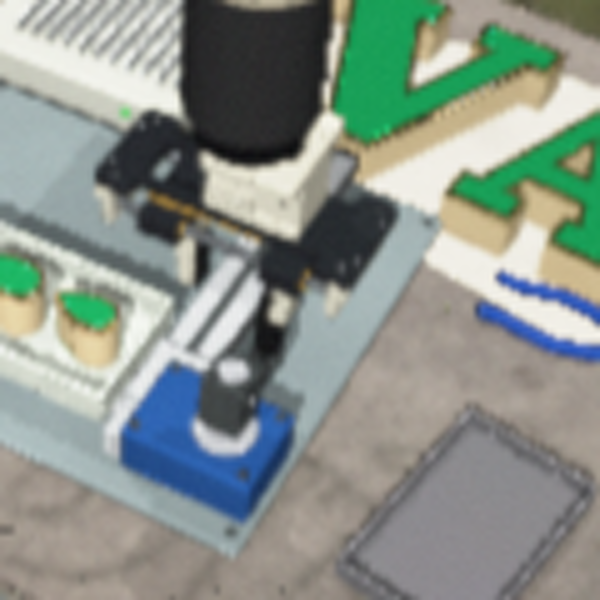

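```bash
python3 - <<'E'
from h import *
s=snap('wrist');crop(s,210,120,320,250,5,'w26');print(s['obs']['orientation'],proj(s,(.4634,-.2601,.132)),proj(s,(.4634,-.2601,.137)),proj(s,(.4634,-.2601,.064)))
E
```

```text
[ 1.79995256e+02  4.98442593e-02 -1.74981612e+02] [258.39236545 198.46903502] [258.41043584 200.17257695] [258.19819026 180.32483608]
```

View pics/w26.png

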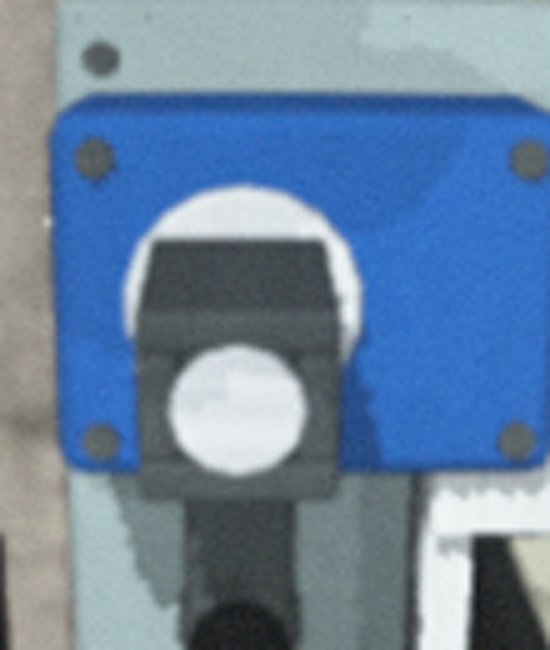

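```bash
python3 - <<'E'
from h import *
s=snap('wrist')
ax=np.array([np.cos(np.radians(5)),np.sin(np.radians(5)),0]);S=np.array([.4634,-.2601,0])
f=lambda d,z:((proj(s,S+ax*d+[0,0,z])-[210,120])*5).round(0)
for dz in(0,.004,.008):
  print(dz,'bottom front',f(-.018,.08+dz),'top front',f(-.018,.132+dz),'top back',f(.018,.132+dz),'disc',f(0,.133+dz))
E
```

```text
0 bottom front [240. 238.] top front [241. 296.] top back [241. 494.] disc [241. 398.]
0.004 bottom front [240. 242.] top front [241. 301.] top back [241. 502.] disc [241. 405.]
0.008 bottom front [240. 246.] top front [241. 306.] top back [241. 510.] disc [241. 412.]
```

>>> jog_arm(commands=[{"x": -3.35,"y": 0,"z": 0,"roll": 0},{"x": -3.35,"y": 0,"z": 0,"roll": 0},{"x": 0,"y": 0,"z": 0,"roll": 0},{"x": 0,"y": 0,"z": 0,"roll": 0}])

```text
clock: 41.0
tool_pos: [0.5297, -0.2535, 0.22]
orientation: [179.9, -0.2, -175.0]
force: [0.0, -0.4, 0.7]
opening: 0.0542
```

```bash
python3 - <<'E'
from h import *
s=snap('wrist','w27');go(.5311,-.2542,.126,-175); print(proj(s,(.5311,-.2542,.161)))
E
```

```text
now 41.05 [ 0.5292 -0.2536  0.2205] [ 1.7996e+02 -1.5000e-01 -1.7497e+02] open 0.05378942779875394 F [-0.6  0.1 -0.3]
shift cm in current axes [-0.21 -0.08  9.45] rows>= 1.891234427994376
roll 0.001 | after roll shift [-0.18 -0.08  9.45]
[258.03263698 211.90215192]
```

View pics/w27.png

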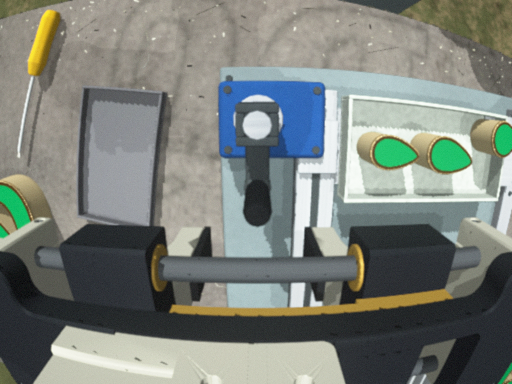

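>>> jog_arm(commands=[{"x": -0.1,"y": 0,"z": 3,"roll": 0},{"x": 0,"y": 0,"z": 3,"roll": 0},{"x": 0,"y": 0,"z": 2,"roll": 0},{"x": 0,"y": 0,"z": 1.4,"roll": 0},{"x": 0,"y": 0,"z": 0,"roll": 0},{"x": 0,"y": 0,"z": 0,"roll": 0}])

```text
clock: 41.65
tool_pos: [0.5304, -0.254, 0.1284]
orientation: [-180.0, -0.0, -175.0]
force: [-0.2, 0.1, 1.0]
opening: 0.0542
```

>>> jog_arm(commands=[{"x": 0,"y": 0,"z": 0,"roll": 0},{"x": 0,"y": 0,"z": 0,"roll": 0},{"x": 0,"y": 0,"z": 0,"roll": 0},{"x": 0,"y": 0,"z": 0,"roll": 0},{"x": 0,"y": 0,"z": 0,"roll": 0}], gripper=1.5)

```text
clock: 42.15
tool_pos: [0.531, -0.2537, 0.1283]
orientation: [-180.0, 0.0, -175.0]
force: [0.7, 0.1, 0.5]
opening: 0.0233
```

```bash
python3 - <<'E'
from h import *
go(.5311,-.2542,.126,-175)
Rr=6.8
for k in range(36):
    a,b=-np.radians(10*k),-np.radians(10*(k+1))
    print(k, round(-Rr*(np.cos(b)-np.cos(a)),2), round(Rr*(np.sin(b)-np.sin(a)),2), end=' | ')
E
```

```text
now 42.15 [ 0.531  -0.2537  0.1283] [-1.7999e+02  3.0000e-02 -1.7497e+02] open 0.02325428908181067 F [0.7 0.1 0.5]
shift cm in current axes [-0.   -0.05  0.23] rows>= 0.047833761532517824
roll 0.001 | after roll shift [-0.   -0.05  0.23]
0 0.1 -1.18 | 1 0.31 -1.14 | 2 0.5 -1.07 | 3 0.68 -0.97 | 4 0.84 -0.84 | 5 0.97 -0.68 | 6 1.07 -0.5 | 7 1.14 -0.31 | 8 1.18 -0.1 | 9 1.18 0.1 | 10 1.14 0.31 | 11 1.07 0.5 | 12 0.97 0.68 | 13 0.84 0.84 | 14 0.68 0.97 | 15 0.5 1.07 | 16 0.31 1.14 | 17 0.1 1.18 | 18 -0.1 1.18 | 19 -0.31 1.14 | 20 -0.5 1.07 | 21 -0.68 0.97 | 22 -0.84 0.84 | 23 -0.97 0.68 | 24 -1.07 0.5 | 25 -1.14 0.31 | 26 -1.18 0.1 | 27 -1.18 -0.1 | 28 -1.14 -0.31 | 29 -1.07 -0.5 | 30 -0.97 -0.68 | 31 -0.84 -0.84 | 32 -0.68 -0.97 | 33 -0.5 -1.07 | 34 -0.31 -1.14 | 35 -0.1 -1.18 |
```

>>> jog_arm(commands=[{"x": 0.1,"y": -1.18,"z": 0,"roll": 0},{"x": 0.31,"y": -1.14,"z": 0,"roll": 0},{"x": 0.5,"y": -1.07,"z": 0,"roll": 0},{"x": 0.68,"y": -0.97,"z": 0,"roll": 0},{"x": 0,"y": 0,"z": 0,"roll": 0}])

```text
clock: 42.65
tool_pos: [0.5181, -0.3003, 0.1284]
orientation: [-180.0, 0.0, -175.1]
force: [-0.4, 0.3, 4.1]
opening: 0.0228
```

```bash
python3 - <<'E'
from h import *
o=ctrl.get_obs();S=np.array([.4634,-.2601]);d=o['tool_pos'][:2]-S;print(o['tool_pos'],np.hypot(*d),np.degrees(np.arctan2(d[1],d[0])),o['force'],o['moment'])
s=snap('top');crop(s,160,180,330,280,4,'t28')
E
```

```text
[ 0.51805136 -0.30027836  0.12836139] 0.06783120472517482 -36.32242739323572 [-0.37670845  0.28259291  4.10695724] [ 0.44065518  0.29798658 -0.00059432]
```

View pics/t28.png

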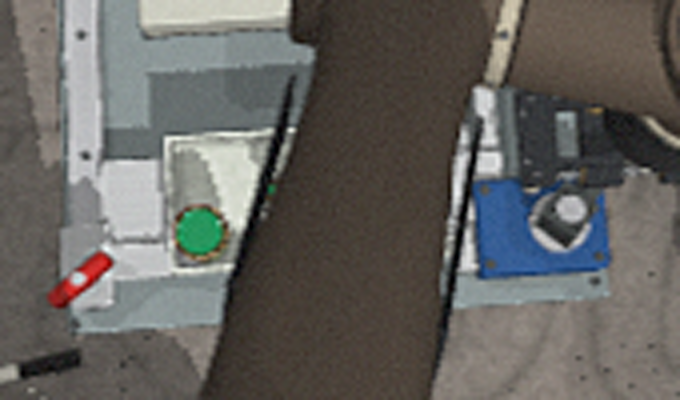

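>>> jog_arm(commands=[{"x": 0.84,"y": -0.84,"z": 0,"roll": 0},{"x": 0.97,"y": -0.68,"z": 0,"roll": 0},{"x": 1.07,"y": -0.5,"z": 0,"roll": 0},{"x": 1.14,"y": -0.31,"z": 0,"roll": 0},{"x": 1.18,"y": -0.1,"z": 0,"roll": 0},{"x": 1.18,"y": 0.1,"z": 0,"roll": 0},{"x": 1.14,"y": 0.31,"z": 0,"roll": 0},{"x": 1.07,"y": 0.5,"z": 0,"roll": 0},{"x": 0.97,"y": 0.68,"z": 0,"roll": 0},{"x": 0.84,"y": 0.84,"z": 0,"roll": 0},{"x": 0.68,"y": 0.97,"z": 0,"roll": 0},{"x": 0.5,"y": 1.07,"z": 0,"roll": 0}])

```text
clock: 43.9
tool_pos: [0.3995, -0.291, 0.1303]
orientation: [-179.7, -0.2, -174.9]
force: [-13.9, -9.3, 19.1]
opening: 0.0231
```

```bash
cat >> h.py <<'E'
def crk(C=(.4634,-.2601)):
    o=ctrl.get_obs();d=o['tool_pos'][:2]-np.array(C);print(o['tool_pos'].round(4),'r',np.hypot(*d).round(4),'phi',np.degrees(np.arctan2(d[1],d[0])).round(1)-5,o['force'].round(1),o['moment'].round(2))
E
python3 - <<'E'
from h import *
crk()
s=snap('scene');crop(s,180,130,330,250,5,'s29')
E
```

```text
[ 0.3995 -0.291   0.1303] r 0.071 phi -159.2 [-13.9  -9.3  19.1] [-3.58  4.62 -0.07]
```

View pics/s29.png

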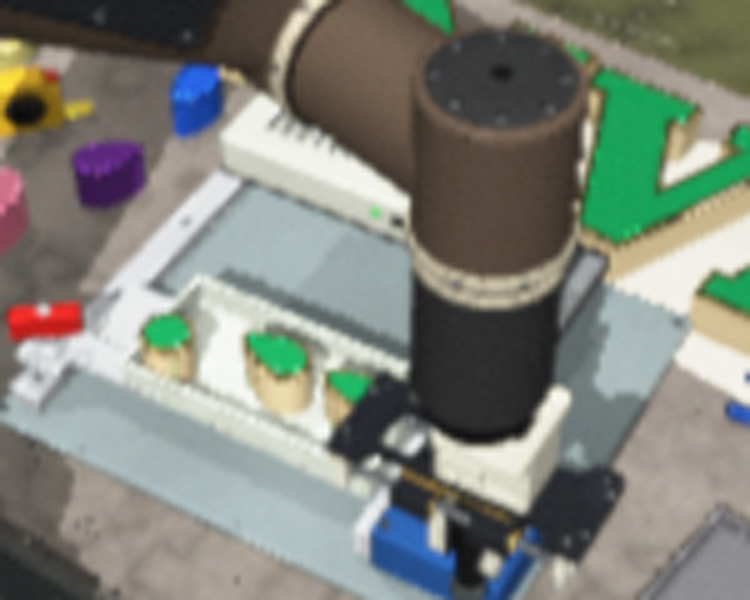

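>>> jog_arm(commands=[{"x": 0,"y": 0,"z": 0,"roll": 0},{"x": 0,"y": 0,"z": 0,"roll": 0},{"x": 0,"y": 0,"z": 0,"roll": 0}])

```text
clock: 44.25
tool_pos: [0.3987, -0.2902, 0.1297]
orientation: [-179.9, -0.3, -174.9]
force: [-15.4, -6.8, 21.1]
opening: 0.0231
```

```bash
python3 - <<'E'
from h import *
crk(); s=snap('wrist','w30')
E
```

```text
[ 0.3987 -0.2902  0.1297] r 0.0714 phi -160.0 [-15.4  -6.8  21.1] [-2.4   5.23 -0.06]
```

View pics/w30.png

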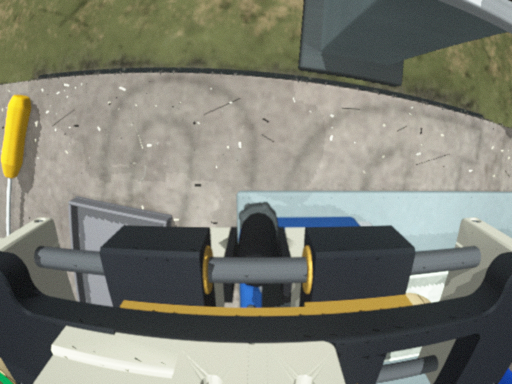

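>>> jog_arm(commands=[{"x": 0,"y": 0,"z": 0,"roll": 0},{"x": 0,"y": 0,"z": 0,"roll": 0},{"x": 0,"y": 0,"z": 0,"roll": 0},{"x": 0,"y": 0,"z": 0,"roll": 0}], gripper=3.6)

```text
clock: 44.7
tool_pos: [0.4019, -0.2882, 0.1278]
orientation: [180.0, -0.0, -175.0]
force: [0.4, -0.3, -0.2]
opening: 0.036
```

```bash
python3 - <<'E'
from h import *
crk(); s=snap('wrist'); crop(s,190,150,340,330,4,'w31')
E
```

```text
[ 0.4019 -0.2882  0.1278] r 0.0677 phi -160.4 [ 0.4 -0.3 -0.2] [-0.   -0.22 -0.01]
```

View pics/w31.png

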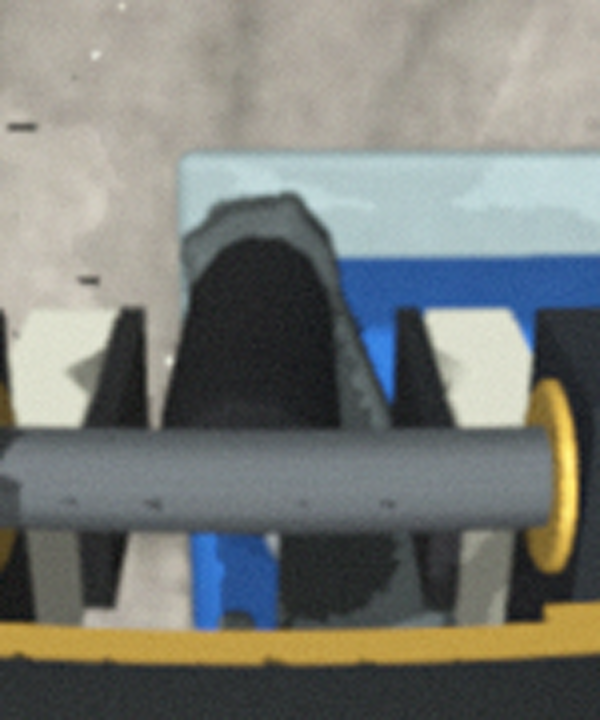

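>>> jog_arm(commands=[{"x": 0,"y": 0,"z": 0,"roll": 0},{"x": 0,"y": 0,"z": 0,"roll": 0},{"x": 0,"y": 0,"z": 0,"roll": 0},{"x": 0,"y": 0,"z": 0,"roll": 0}], gripper=1.5)

```text
clock: 45.15
tool_pos: [0.4019, -0.2884, 0.1281]
orientation: [-180.0, 0.0, -175.0]
force: [-0.3, -0.9, -0.6]
opening: 0.023
```

>>> jog_arm(commands=[{"x": 0.31,"y": 1.14,"z": 0,"roll": 0},{"x": 0.1,"y": 1.18,"z": 0,"roll": 0},{"x": -0.1,"y": 1.18,"z": 0,"roll": 0},{"x": -0.31,"y": 1.14,"z": 0,"roll": 0},{"x": -0.5,"y": 1.07,"z": 0,"roll": 0},{"x": -0.68,"y": 0.97,"z": 0,"roll": 0},{"x": -0.84,"y": 0.84,"z": 0,"roll": 0},{"x": -0.97,"y": 0.68,"z": 0,"roll": 0},{"x": -1.07,"y": 0.5,"z": 0,"roll": 0},{"x": -1.14,"y": 0.31,"z": 0,"roll": 0},{"x": -1.18,"y": 0.1,"z": 0,"roll": 0},{"x": 0,"y": 0,"z": 0,"roll": 0}])

```text
clock: 46.35
tool_pos: [0.4603, -0.1905, 0.1287]
orientation: [180.0, 0.2, -174.9]
force: [-0.7, 6.6, 8.4]
opening: 0.0233
```

```bash
python3 - <<'E'
from h import *
crk(); s=snap('wrist','w32')
s=snap('scene');crop(s,180,130,330,250,5,'s32')
E
```

```text
[ 0.4603 -0.1905  0.1287] r 0.0697 phi 87.5 [-0.7  6.6  8.4] [ 1.97  0.03 -0.04]
```

View pics/s32.png

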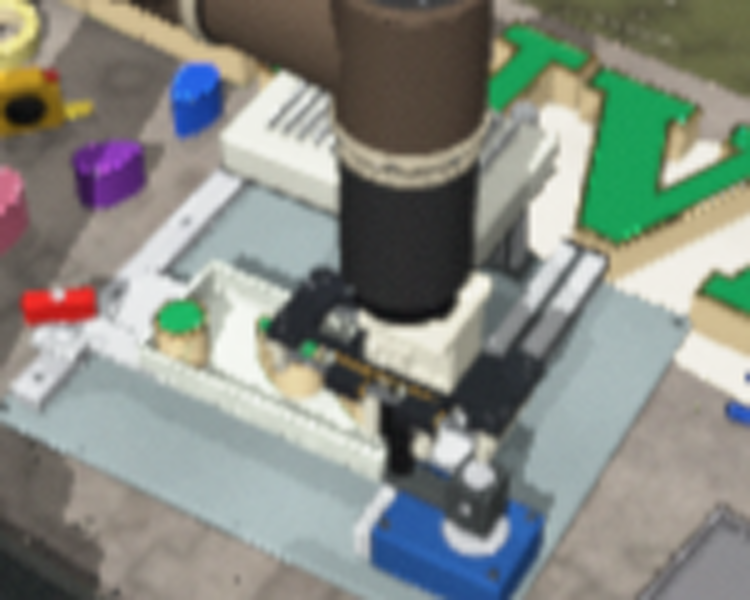

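>>> jog_arm(commands=[{"x": 0,"y": 0,"z": 0,"roll": 0},{"x": 0,"y": 0,"z": 0,"roll": 0},{"x": 0,"y": 0,"z": 0,"roll": 0}], gripper=3.4)

```text
clock: 46.75
tool_pos: [0.4574, -0.1917, 0.1277]
orientation: [180.0, -0.0, -175.0]
force: [-1.3, -1.6, 0.5]
opening: 0.0334
```

>>> jog_arm(commands=[{"x": 0,"y": 0,"z": 0,"roll": 0},{"x": 0,"y": 0,"z": 0,"roll": 0},{"x": 0,"y": 0,"z": 0,"roll": 0},{"x": 0,"y": 0,"z": 0,"roll": 0}], gripper=1.5)

```text
clock: 47.15
tool_pos: [0.4573, -0.1914, 0.1281]
orientation: [179.9, 0.0, -175.0]
force: [-1.0, 5.1, 2.1]
opening: 0.0232
```

```bash
python3 - <<'E'
from h import *
crk()
E
```

```text
[ 0.4573 -0.1914  0.1281] r 0.069 phi 90.1 [-1.   5.1  2.1] [2.08 0.12 0.01]
```

>>> jog_arm(commands=[{"x": -1.18,"y": -0.1,"z": 0,"roll": 0},{"x": -1.14,"y": -0.31,"z": 0,"roll": 0},{"x": -1.07,"y": -0.5,"z": 0,"roll": 0},{"x": -0.97,"y": -0.68,"z": 0,"roll": 0},{"x": -0.84,"y": -0.84,"z": 0,"roll": 0},{"x": -0.68,"y": -0.97,"z": 0,"roll": 0},{"x": -0.5,"y": -1.07,"z": 0,"roll": 0},{"x": -0.31,"y": -1.14,"z": 0,"roll": 0},{"x": -0.1,"y": -1.18,"z": 0,"roll": 0}])

```text
clock: 48.05
tool_pos: [0.5302, -0.2547, 0.1275]
orientation: [180.0, -0.1, -175.0]
force: [-4.8, 1.6, -0.8]
opening: 0.0235
```

```bash
python3 - <<'E'
from h import *
crk()
E
```

```text
[ 0.5302 -0.2547  0.1275] r 0.067 phi -0.40000000000000036 [-4.8  1.6 -0.8] [0.7  1.74 0.04]
```

>>> jog_arm(commands=[{"x": 0.1,"y": -1.18,"z": 0,"roll": 0},{"x": 0.31,"y": -1.14,"z": 0,"roll": 0},{"x": 0.5,"y": -1.07,"z": 0,"roll": 0},{"x": 0.68,"y": -0.97,"z": 0,"roll": 0},{"x": 0.84,"y": -0.84,"z": 0,"roll": 0},{"x": 0.97,"y": -0.68,"z": 0,"roll": 0},{"x": 1.07,"y": -0.5,"z": 0,"roll": 0},{"x": 1.14,"y": -0.31,"z": 0,"roll": 0},{"x": 1.18,"y": -0.1,"z": 0,"roll": 0},{"x": 1.18,"y": 0.1,"z": 0,"roll": 0},{"x": 1.14,"y": 0.31,"z": 0,"roll": 0},{"x": 1.07,"y": 0.5,"z": 0,"roll": 0}])

```text
clock: 49.25
tool_pos: [0.4356, -0.3217, 0.1283]
orientation: [-180.0, 0.2, -175.0]
force: [2.5, 3.5, -6.8]
opening: 0.0231
```

```bash
python3 - <<'E'
from h import *
crk()
E
```

```text
[ 0.4356 -0.3217  0.1283] r 0.0676 phi -119.3 [ 2.5  3.5 -6.8] [ 1.05 -1.46  0.02]
```

Low forces now. Continue.

>>> jog_arm(commands=[{"x": 0.97,"y": 0.68,"z": 0,"roll": 0},{"x": 0.84,"y": 0.84,"z": 0,"roll": 0},{"x": 0.68,"y": 0.97,"z": 0,"roll": 0},{"x": 0.5,"y": 1.07,"z": 0,"roll": 0},{"x": 0.31,"y": 1.14,"z": 0,"roll": 0},{"x": 0.1,"y": 1.18,"z": 0,"roll": 0},{"x": -0.1,"y": 1.18,"z": 0,"roll": 0},{"x": -0.31,"y": 1.14,"z": 0,"roll": 0},{"x": -0.5,"y": 1.07,"z": 0,"roll": 0},{"x": -0.68,"y": 0.97,"z": 0,"roll": 0},{"x": -0.84,"y": 0.84,"z": 0,"roll": 0},{"x": -0.97,"y": 0.68,"z": 0,"roll": 0}])

```text
clock: 50.45
tool_pos: [0.4237, -0.2024, 0.128]
orientation: [179.9, -0.1, -175.0]
force: [-2.6, -0.2, 1.5]
opening: 0.0231
```

```bash
python3 - <<'E'
from h import *
crk()
s=snap('scene');crop(s,180,130,330,250,5,'s33')
E
```

```text
[ 0.4237 -0.2024  0.128 ] r 0.07 phi 119.6 [-2.6 -0.2  1.5] [0.11 0.91 0.01]
```

View pics/s33.png

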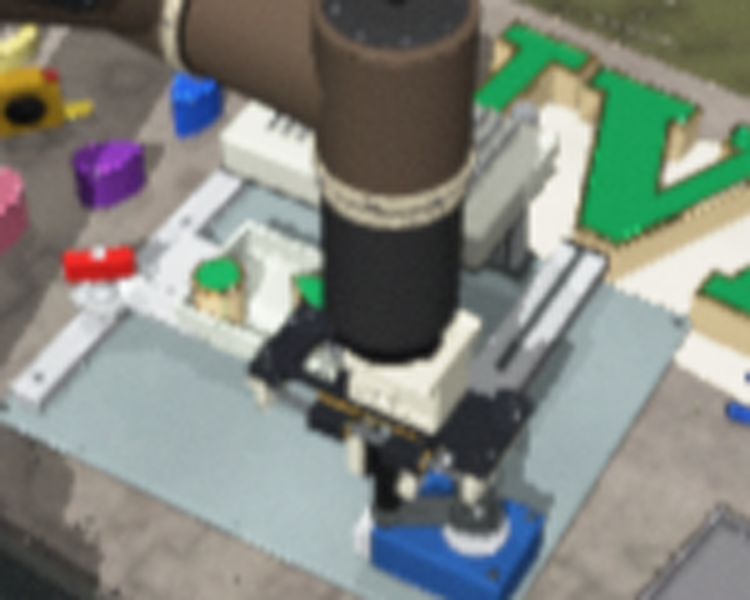

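>>> jog_arm(commands=[{"x": -1.07,"y": 0.5,"z": 0,"roll": 0},{"x": -1.14,"y": 0.31,"z": 0,"roll": 0},{"x": -1.18,"y": 0.1,"z": 0,"roll": 0},{"x": -1.18,"y": -0.1,"z": 0,"roll": 0},{"x": -1.14,"y": -0.31,"z": 0,"roll": 0},{"x": -1.07,"y": -0.5,"z": 0,"roll": 0},{"x": -0.97,"y": -0.68,"z": 0,"roll": 0},{"x": -0.84,"y": -0.84,"z": 0,"roll": 0},{"x": -0.68,"y": -0.97,"z": 0,"roll": 0},{"x": -0.5,"y": -1.07,"z": 0,"roll": 0},{"x": -0.31,"y": -1.14,"z": 0,"roll": 0},{"x": -0.1,"y": -1.18,"z": 0,"roll": 0}])

```text
clock: 51.7
tool_pos: [0.5302, -0.2547, 0.1276]
orientation: [180.0, -0.1, -175.0]
force: [-5.5, 1.7, -0.6]
opening: 0.023
```

>>> jog_arm(commands=[{"x": 0.1,"y": -1.18,"z": 0,"roll": 0},{"x": 0.31,"y": -1.14,"z": 0,"roll": 0},{"x": 0.5,"y": -1.07,"z": 0,"roll": 0},{"x": 0.68,"y": -0.97,"z": 0,"roll": 0},{"x": 0.84,"y": -0.84,"z": 0,"roll": 0},{"x": 0.97,"y": -0.68,"z": 0,"roll": 0},{"x": 1.07,"y": -0.5,"z": 0,"roll": 0},{"x": 1.14,"y": -0.31,"z": 0,"roll": 0},{"x": 1.18,"y": -0.1,"z": 0,"roll": 0},{"x": 1.18,"y": 0.1,"z": 0,"roll": 0},{"x": 1.14,"y": 0.31,"z": 0,"roll": 0},{"x": 1.07,"y": 0.5,"z": 0,"roll": 0}])

```text
clock: 52.9
tool_pos: [0.4357, -0.3217, 0.1283]
orientation: [-180.0, 0.2, -175.0]
force: [3.8, 3.7, -6.8]
opening: 0.0233
```

>>> jog_arm(commands=[{"x": 0.97,"y": 0.68,"z": 0,"roll": 0},{"x": 0.84,"y": 0.84,"z": 0,"roll": 0},{"x": 0.68,"y": 0.97,"z": 0,"roll": 0},{"x": 0.5,"y": 1.07,"z": 0,"roll": 0},{"x": 0.31,"y": 1.14,"z": 0,"roll": 0},{"x": 0.1,"y": 1.18,"z": 0,"roll": 0},{"x": -0.1,"y": 1.18,"z": 0,"roll": 0},{"x": -0.31,"y": 1.14,"z": 0,"roll": 0},{"x": -0.5,"y": 1.07,"z": 0,"roll": 0},{"x": -0.68,"y": 0.97,"z": 0,"roll": 0},{"x": -0.84,"y": 0.84,"z": 0,"roll": 0},{"x": -0.97,"y": 0.68,"z": 0,"roll": 0}])

```text
clock: 54.1
tool_pos: [0.4237, -0.2024, 0.128]
orientation: [179.9, -0.1, -175.0]
force: [-3.1, 0.2, 2.2]
opening: 0.0231
```

```bash
python3 - <<'E'
from h import *
crk()
s=snap('scene');crop(s,180,130,330,250,5,'s34')
E
```

```text
[ 0.4237 -0.2024  0.128 ] r 0.07 phi 119.6 [-3.1  0.2  2.2] [ 0.08  0.93 -0.04]
```

View pics/s34.png

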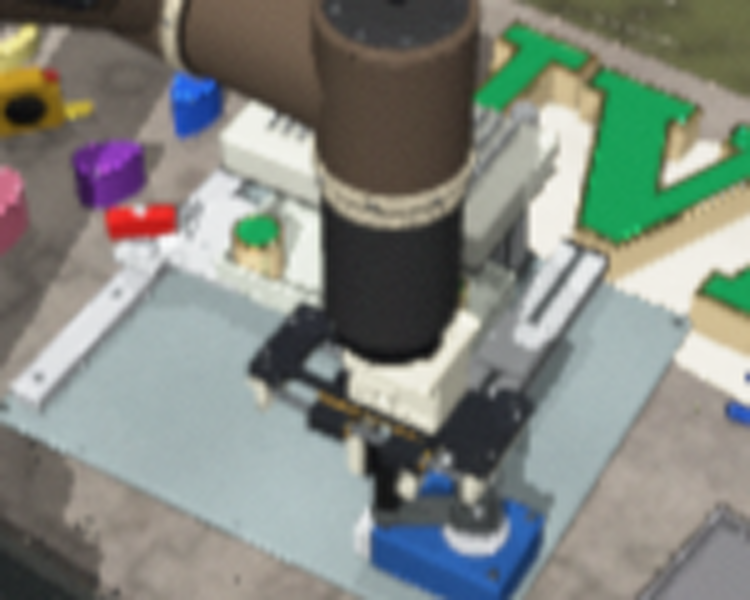

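>>> jog_arm(commands=[{"x": -1.07,"y": 0.5,"z": 0,"roll": 0},{"x": -1.14,"y": 0.31,"z": 0,"roll": 0},{"x": -1.18,"y": 0.1,"z": 0,"roll": 0},{"x": -1.18,"y": -0.1,"z": 0,"roll": 0},{"x": -1.14,"y": -0.31,"z": 0,"roll": 0},{"x": -1.07,"y": -0.5,"z": 0,"roll": 0},{"x": -0.97,"y": -0.68,"z": 0,"roll": 0},{"x": -0.84,"y": -0.84,"z": 0,"roll": 0},{"x": -0.68,"y": -0.97,"z": 0,"roll": 0},{"x": -0.5,"y": -1.07,"z": 0,"roll": 0},{"x": -0.15,"y": -0.57,"z": 0,"roll": 0},{"x": -0.15,"y": -0.57,"z": 0,"roll": 0}])

```text
clock: 55.35
tool_pos: [0.5282, -0.2428, 0.1277]
orientation: [180.0, -0.1, -175.0]
force: [-3.8, 1.5, -0.2]
opening: 0.0231
```

>>> jog_arm(commands=[{"x": -0.05,"y": -0.3,"z": 0,"roll": 0},{"x": -0.05,"y": -0.3,"z": 0,"roll": 0},{"x": 0,"y": 0,"z": 0,"roll": 0}])

```text
clock: 55.65
tool_pos: [0.5294, -0.2482, 0.1278]
orientation: [180.0, -0.1, -175.0]
force: [-5.4, -0.8, -0.7]
opening: 0.0232
```

```bash
python3 - <<'E'
from h import *
crk()
E
```

```text
[ 0.5294 -0.2482  0.1278] r 0.067 phi 5.300000000000001 [-5.4 -0.8 -0.7] [-0.12  1.82 -0.02]
```

>>> jog_arm(commands=[{"x": 0,"y": -0.3,"z": 0,"roll": 0},{"x": 0,"y": -0.3,"z": 0,"roll": 0},{"x": 0,"y": 0,"z": 0,"roll": 0},{"x": 0,"y": 0,"z": 0,"roll": 0}])

```text
clock: 56.05
tool_pos: [0.53, -0.2537, 0.1278]
orientation: [180.0, -0.1, -175.0]
force: [-5.7, -0.4, -2.7]
opening: 0.0233
```

```bash
python3 - <<'E'
from h import *
crk()
E
```

```text
[ 0.53   -0.2537  0.1278] r 0.0669 phi 0.5 [-5.7 -0.4 -2.7] [0.02 1.8  0.02]
```

>>> jog_arm(commands=[{"x": 0,"y": -0.3,"z": 0,"roll": 0},{"x": 0,"y": -0.3,"z": 0,"roll": 0},{"x": 0,"y": 0,"z": 0,"roll": 0},{"x": 0,"y": 0,"z": 0,"roll": 0}])

```text
clock: 56.45
tool_pos: [0.5303, -0.2593, 0.1277]
orientation: [179.9, -0.1, -175.0]
force: [-5.2, 2.5, -2.1]
opening: 0.0232
```

```bash
python3 - <<'E'
from h import *
crk()
s=snap('scene');crop(s,180,130,330,250,5,'s35')
s=snap('wrist','w35')
E
```

```text
[ 0.5303 -0.2593  0.1277] r 0.0669 phi -4.3 [-5.2  2.5 -2.1] [0.83 2.09 0.03]
```

View pics/s35.png

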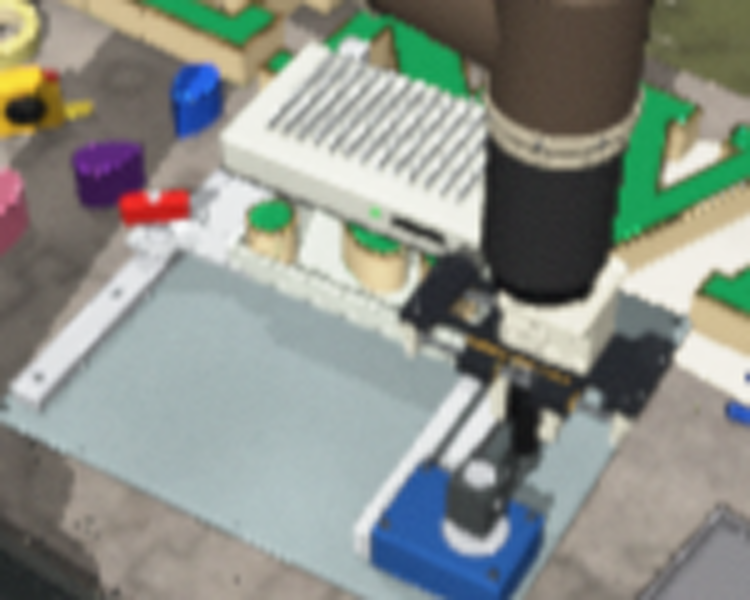

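View pics/w35.png

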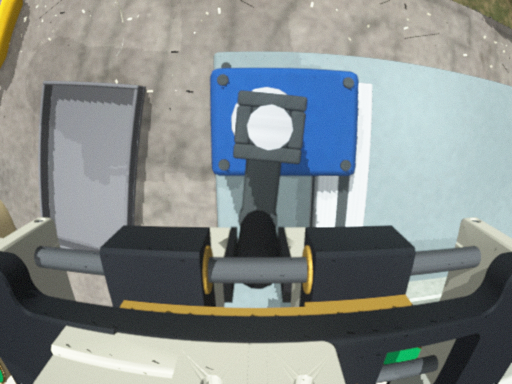

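>>> jog_arm(commands=[{"x": 0.03,"y": -0.3,"z": 0,"roll": 0},{"x": 0.03,"y": -0.3,"z": 0,"roll": 0},{"x": 0,"y": 0,"z": 0,"roll": 0},{"x": 0,"y": 0,"z": 0,"roll": 0}])

```text
clock: 56.95
tool_pos: [0.5303, -0.2632, 0.1274]
orientation: [179.8, -0.1, -175.0]
force: [-6.0, 13.2, 1.7]
opening: 0.0232
```

```bash
python3 - <<'E'
from h import *
crk()
E
```

```text
[ 0.5303 -0.2632  0.1274] r 0.067 phi -7.6 [-6.  13.2  1.7] [5.15 2.   0.04]
```

>>> jog_arm(commands=[{"x": 0,"y": 0.5,"z": 0,"roll": 0},{"x": 0,"y": 0,"z": 0,"roll": 0},{"x": 0,"y": 0,"z": 0,"roll": 0},{"x": 0,"y": 0,"z": 0,"roll": 0}])

```text
clock: 57.35
tool_pos: [0.5302, -0.2598, 0.1277]
orientation: [179.9, -0.0, -175.0]
force: [-5.4, 3.5, -2.6]
opening: 0.0234
```

>>> jog_arm(commands=[{"x": 0,"y": 0,"z": 0,"roll": 0},{"x": 0,"y": 0,"z": 0,"roll": 0},{"x": 0,"y": 0,"z": 0,"roll": 0},{"x": 0,"y": 0,"z": 0,"roll": 0},{"x": 0,"y": 0,"z": -3,"roll": 0},{"x": 0,"y": 0,"z": -4,"roll": 0},{"x": 0,"y": 0,"z": -2,"roll": 0},{"x": 0,"y": 0,"z": 0,"roll": 0},{"x": 0,"y": 0,"z": 0,"roll": 0}], gripper=5.2)

```text
clock: 58.25
tool_pos: [0.5311, -0.2609, 0.2184]
orientation: [-180.0, 0.1, -175.0]
force: [-0.3, 0.0, 0.4]
opening: 0.0519
```

```bash
python3 - <<'E'
from h import *
crk()
s=snap('wrist','w36'); crop(s,180,40,330,230,4,'w36c')
S=np.array([.4634,-.2601,0])
for a in (5,0,-3):
  ax=np.array([np.cos(np.radians(a)),np.sin(np.radians(a)),0])
  f=lambda d,z:((proj(s,S+ax*d+[0,0,z])-[180,40])*4).round(0)
  print(a,'bottom front',f(-.018,.08),'top front',f(-.018,.132),'top back',f(.018,.132),'disc',f(0,.133),'handle top',f(.068,.161))
for q in('crank','crank_handle'): print(q,[(d['confidence'],np.array(d['position'])*W) for d in ctrl.search_frame('wrist',q)[:2]])
E
```

```text
[ 0.5311 -0.2609  0.2184] r 0.0677 phi -5.7 [-0.3  0.   0.4] [ 0.09 -0.15 -0.02]
5 bottom front [343. 241.] top front [350. 232.] top back [349. 407.] disc [350. 320.] handle top [352. 686.]
0 bottom front [349. 241.] top front [358. 232.] top back [342. 407.] disc [350. 320.] handle top [321. 684.]
-3 bottom front [353. 242.] top front [362. 233.] top back [337. 406.] disc [350. 320.] handle top [303. 682.]
crank [(0.77, array([264.2944, 145.1136]))]
crank_handle [(0.97, array([262.912 , 145.6128]))]
```

View pics/w36c.png

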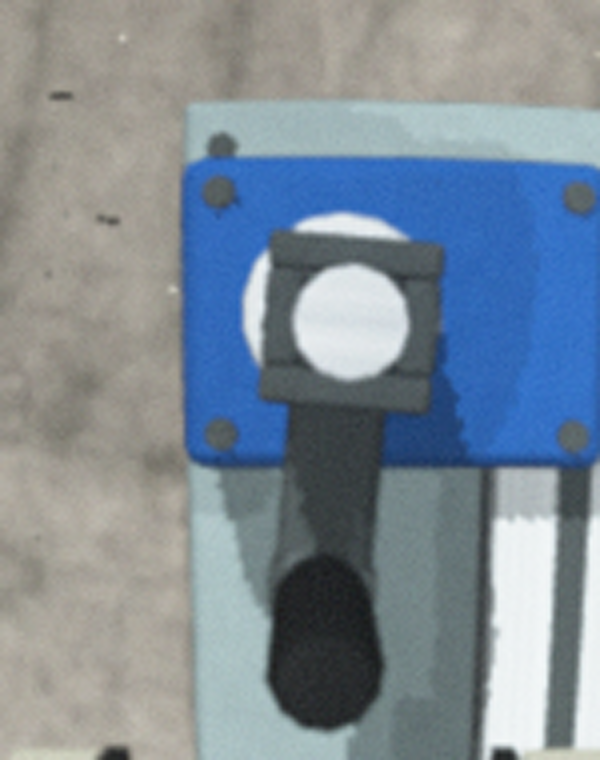

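```bash
python3 - <<'E'
from h import *
go(.584,.162,.26,-46.5)
s=snap('scene');
for q in('clamp_knob','tray'):
  print(q,[(round(d['confidence'],2),(np.array(d['position'])*W).round(0),at(s,np.array(d['position'])*W,.098).round(3)) for d in ctrl.search_frame('scene',q)[:2]])
E
```

```text
now 58.4 [ 0.5303 -0.2608  0.2169] [ 1.7997e+02 -1.0000e-01 -1.7498e+02] open 0.05175230145467902 F [-0.9  0.5  0.1]
shift cm in current axes [-9.05 41.65 -4.3 ] rows>= 8.567788791814763
roll -2.242 | after roll shift [-26.97 -33.    -4.31]
clamp_knob [(0.43, array([211., 170.]), array([0.575, 0.153, 0.098]))]
tray [(0.89, array([243., 182.]), array([ 0.598, -0.006,  0.098]))]
```

>>> jog_arm(commands=[{"x": 0,"y": 0,"z": -2.3,"roll": 0},{"x": 0,"y": 0,"z": -2,"roll": 0},{"x": -0.9,"y": 4.6,"z": 0,"roll": 0},{"x": -0.9,"y": 4.6,"z": 0,"roll": 0},{"x": -0.9,"y": 4.6,"z": 0,"roll": 0},{"x": -0.9,"y": 4.6,"z": 0,"roll": 0},{"x": -0.9,"y": 4.6,"z": 0,"roll": 0},{"x": -0.9,"y": 4.6,"z": 0,"roll": 0},{"x": -0.9,"y": 4.6,"z": 0,"roll": 0},{"x": -0.9,"y": 4.6,"z": 0,"roll": 0},{"x": -0.9,"y": 4.6,"z": 0,"roll": 0}], gripper=4.6)

```text
clock: 59.65
tool_pos: [0.575, 0.1605, 0.2608]
orientation: [-180.0, -0.0, -175.0]
force: [0.7, -0.6, 0.5]
opening: 0.0457
```

>>> jog_arm(commands=[{"x": 0,"y": 0,"z": 0,"roll": -0.149},{"x": 0,"y": 0,"z": 0,"roll": -0.149},{"x": 0,"y": 0,"z": 0,"roll": -0.149},{"x": 0,"y": 0,"z": 0,"roll": -0.149},{"x": 0,"y": 0,"z": 0,"roll": -0.149},{"x": 0,"y": 0,"z": 0,"roll": -0.149},{"x": 0,"y": 0,"z": 0,"roll": -0.149},{"x": 0,"y": 0,"z": 0,"roll": -0.149},{"x": 0,"y": 0,"z": 0,"roll": -0.149},{"x": 0,"y": 0,"z": 0,"roll": -0.149},{"x": 0,"y": 0,"z": 0,"roll": -0.149},{"x": 0,"y": 0,"z": 0,"roll": -0.149}])

```text
clock: 60.85
tool_pos: [0.5751, 0.1585, 0.2605]
orientation: [179.9, -0.0, -72.2]
force: [0.5, 0.6, 0.2]
opening: 0.0459
```

>>> jog_arm(commands=[{"x": 0,"y": 0,"z": 0,"roll": -0.149},{"x": 0,"y": 0,"z": 0,"roll": -0.149},{"x": 0,"y": 0,"z": 0,"roll": -0.149},{"x": 0,"y": 0,"z": 0,"roll": 0},{"x": 0,"y": 0,"z": 0,"roll": 0}])

```text
clock: 61.35
tool_pos: [0.5751, 0.1585, 0.2607]
orientation: [180.0, 0.0, -47.2]
force: [-0.0, -0.1, 0.4]
opening: 0.0455
```

```bash
python3 - <<'E'
from h import *
go(.584,.162,.26,-46.5)
s=snap('wrist','w37'); print(proj(s,(.584,.162,.098)))
E
```

```text
now 61.35 [0.5751 0.1585 0.2607] [ 1.7996e+02  1.0000e-02 -4.7170e+01] open 0.045457795308934956 F [-0.  -0.1  0.4]
shift cm in current axes [ 0.35 -0.89  0.07] rows>= 0.19131465196286263
roll -0.012 | after roll shift [ 0.36 -0.88  0.07]
[247.7243215  176.81445805]
```

View pics/w37.png

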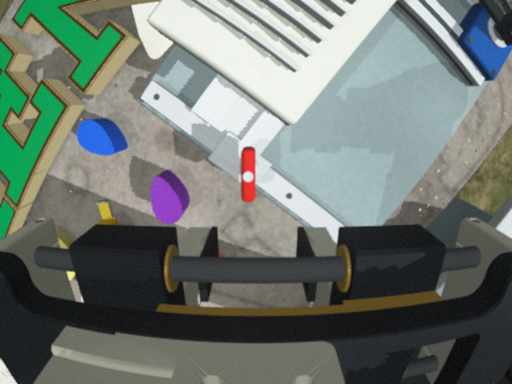

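>>> jog_arm(commands=[{"x": 0.36,"y": -0.9,"z": 3,"roll": -0.01},{"x": 0,"y": 0,"z": 4,"roll": 0},{"x": 0,"y": 0,"z": 4,"roll": 0},{"x": 0,"y": 0,"z": 3,"roll": 0},{"x": 0,"y": 0,"z": 0,"roll": 0},{"x": 0,"y": 0,"z": 0,"roll": 0}])

```text
clock: 62.0
tool_pos: [0.5846, 0.162, 0.1216]
orientation: [180.0, -0.0, -46.4]
force: [-0.3, 0.3, 1.3]
opening: 0.0458
```

```bash
python3 - <<'E'
from h import *
go(.584,.162,.064,-46.5)
s=snap('wrist','w38'); print(proj(s,(.584,.162,.098)));crop(s,200,150,320,330,4,'w38c')
E
```

```text
now 62.0 [0.5846 0.162  0.1216] [ 1.7996e+02 -3.0000e-02 -4.6410e+01] open 0.04583540672097416 F [-0.3  0.3  1.3]
shift cm in current axes [-0.04  0.04  5.76] rows>= 1.1512448434009317
roll 0.002 | after roll shift [-0.04  0.05  5.76]
[255.94888823 229.10388151]
```

View pics/w38c.png

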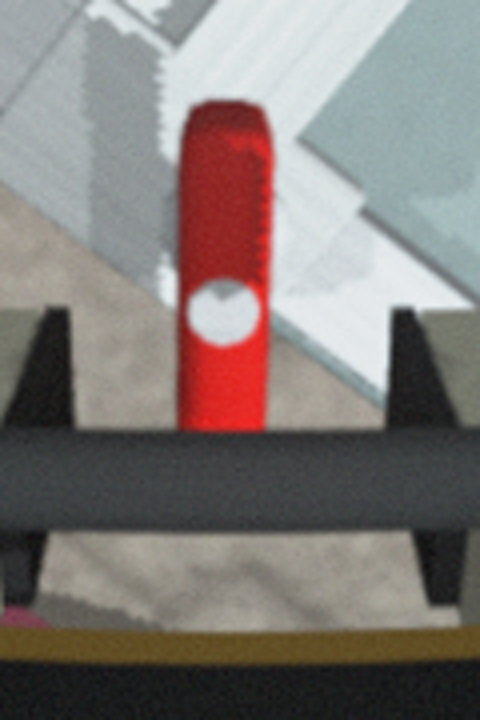

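Aligned. Lower, grip, and turn clockwise 0.84 rad, stopping short of where the gripper body would come near the lamp.

>>> jog_arm(commands=[{"x": 0,"y": 0,"z": 3,"roll": 0},{"x": 0,"y": 0,"z": 2,"roll": 0},{"x": 0,"y": 0,"z": 0.7,"roll": 0},{"x": 0,"y": 0,"z": 0,"roll": 0},{"x": 0,"y": 0,"z": 0,"roll": 0}])

```text
clock: 62.55
tool_pos: [0.5854, 0.1626, 0.0659]
orientation: [-179.9, -0.1, -46.3]
force: [-0.7, -0.0, 0.6]
opening: 0.0462
```

>>> jog_arm(commands=[{"x": 0,"y": 0,"z": 0,"roll": 0},{"x": 0,"y": 0,"z": 0,"roll": 0},{"x": 0,"y": 0,"z": 0,"roll": 0},{"x": 0,"y": 0,"z": 0,"roll": 0},{"x": 0,"y": 0,"z": 0,"roll": 0}], gripper=0.5)

```text
clock: 63.05
tool_pos: [0.5852, 0.163, 0.0644]
orientation: [-179.9, -0.0, -46.3]
force: [2.6, 2.7, -0.4]
opening: 0.0159
```

>>> jog_arm(commands=[{"x": 0,"y": 0,"z": 0,"roll": 0.12},{"x": 0,"y": 0,"z": 0,"roll": 0.12},{"x": 0,"y": 0,"z": 0,"roll": 0.12},{"x": 0,"y": 0,"z": 0,"roll": 0.12},{"x": 0,"y": 0,"z": 0,"roll": 0.12},{"x": 0,"y": 0,"z": 0,"roll": 0.12},{"x": 0,"y": 0,"z": 0,"roll": 0.12},{"x": 0,"y": 0,"z": 0,"roll": 0},{"x": 0,"y": 0,"z": 0,"roll": 0}])

```text
clock: 63.95
tool_pos: [0.5844, 0.1627, 0.0644]
orientation: [-180.0, 0.0, -94.3]
force: [-2.1, 5.2, 3.0]
opening: 0.0162
```

```bash
python3 - <<'E'
from h import *
go(.584,.162,.064,-95);print(ctrl.get_obs()['moment'])
s=snap('scene');crop(s,180,110,300,220,6,'s39')
s=snap('wrist','w39')
E
```

```text
now 63.95 [0.5844 0.1627 0.0644] [-1.7997e+02  5.0000e-02 -9.4260e+01] open 0.016151298825268508 F [-2.1  5.2  3. ]
shift cm in current axes [0.07 0.03 0.04] rows>= 0.01773587140488304
roll 0.013 | after roll shift [0.07 0.03 0.04]
[ 1.72122561  0.74320742 -0.09414176]
```

View pics/s39.png

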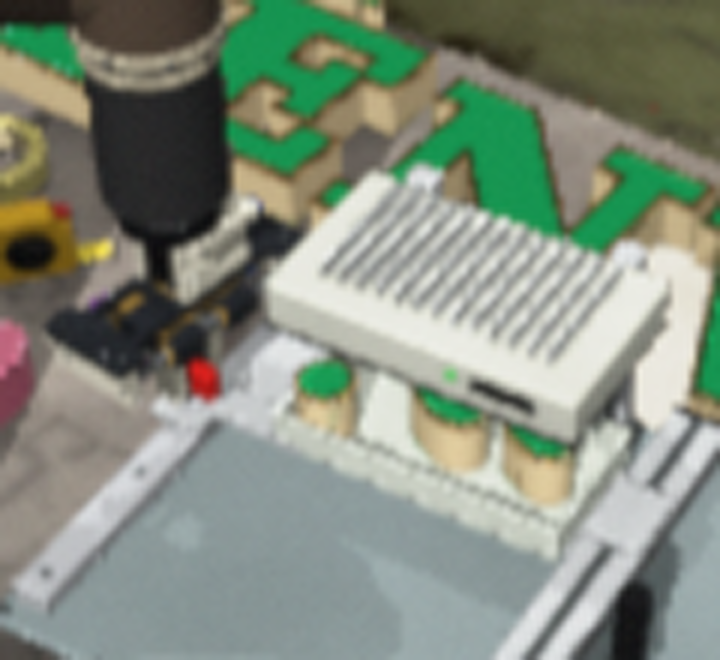

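View pics/w39.png

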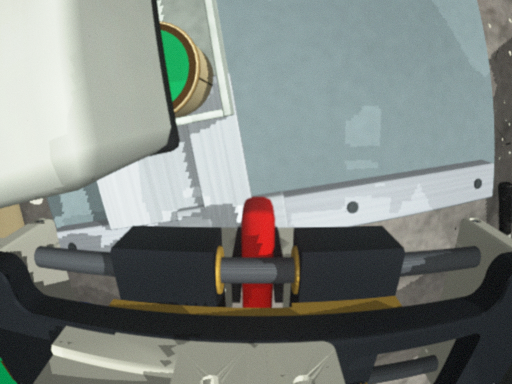

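>>> jog_arm(commands=[{"x": 0,"y": 0,"z": 0,"roll": 0},{"x": 0,"y": 0,"z": 0,"roll": 0},{"x": 0,"y": 0,"z": 0,"roll": 0},{"x": 0,"y": 0,"z": 0,"roll": 0},{"x": 0,"y": 0,"z": -3,"roll": 0},{"x": 0,"y": 0,"z": -3,"roll": 0},{"x": -2.1,"y": 3.8,"z": 0,"roll": 0}], gripper=4.4)

```text
clock: 64.75
tool_pos: [0.5525, 0.186, 0.1278]
orientation: [-179.6, 0.2, -94.6]
force: [-0.5, 1.7, -0.2]
opening: 0.0437
```

>>> jog_arm(commands=[{"x": 0,"y": 0,"z": 0,"roll": 0},{"x": 0,"y": 0,"z": 0,"roll": 0},{"x": 0,"y": 0,"z": 0,"roll": 0},{"x": 0,"y": 0,"z": 0,"roll": 0},{"x": 0,"y": 0,"z": 0,"roll": 0},{"x": 0,"y": 0,"z": 0,"roll": 0}], gripper=0)

```text
clock: 65.35
tool_pos: [0.5482, 0.1856, 0.1237]
orientation: [180.0, -0.0, -94.5]
force: [-0.2, 0.1, -0.9]
opening: 0.0025
```

```bash
python3 - <<'E'
from h import *
go(.584-.036,.162+.024,.064,-94.3)
s=snap('wrist','w40')
E
```

```text
now 65.35 [0.5482 0.1856 0.1237] [ 1.7998e+02 -2.0000e-02 -9.4500e+01] open 0.00246548670320945 F [-0.2  0.1 -0.9]
shift cm in current axes [-0.04  0.02  5.97] rows>= 1.194588661903032
roll -0.004 | after roll shift [-0.03  0.02  5.97]
```

View pics/w40.png

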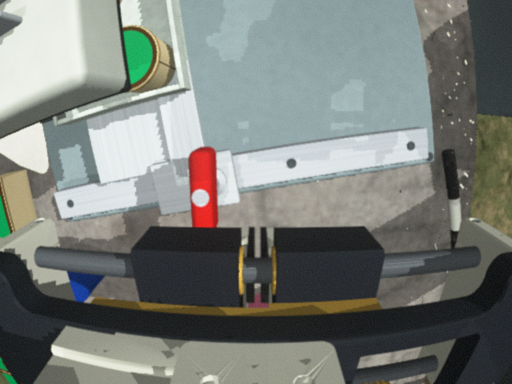

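>>> jog_arm(commands=[{"x": 0,"y": 0,"z": 3,"roll": 0},{"x": 0,"y": 0,"z": 3,"roll": 0},{"x": 0,"y": 0,"z": 0,"roll": 0},{"x": 0,"y": -0.4,"z": 0,"roll": 0},{"x": 0,"y": -0.4,"z": 0,"roll": 0},{"x": 0,"y": 0,"z": 0,"roll": 0}])

```text
clock: 66.0
tool_pos: [0.5575, 0.1859, 0.0656]
orientation: [-179.9, 0.1, -94.5]
force: [0.3, -0.1, -0.6]
opening: 0.0008
```

>>> jog_arm(commands=[{"x": 0,"y": -0.3,"z": 0,"roll": 0},{"x": 0,"y": -0.3,"z": 0,"roll": 0},{"x": 0,"y": 0,"z": 0,"roll": 0}])

```text
clock: 66.3
tool_pos: [0.5611, 0.1854, 0.0649]
orientation: [179.9, 0.0, -94.5]
force: [-8.8, 4.0, 6.9]
opening: 0.0002
```

```bash
python3 - <<'E'
from h import *
go(.584-.0185,.162+.024,.064,-94.3)
s=snap('wrist','w41')
E
```

```text
now 66.3 [0.5611 0.1854 0.0649] [ 1.7992e+02  4.0000e-02 -9.4480e+01] open 0.0001671057657735925 F [-8.8  4.   6.9]
shift cm in current axes [-0.09 -0.44  0.09] rows>= 0.09139654831913241
roll -0.003 | after roll shift [-0.09 -0.44  0.09]
```

View pics/w41.png

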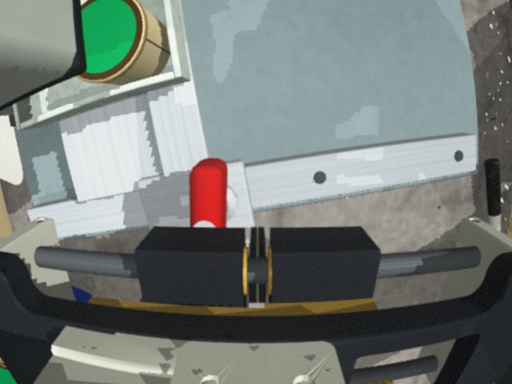

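>>> jog_arm(commands=[{"x": 0,"y": -0.3,"z": 0,"roll": 0},{"x": 0,"y": -0.3,"z": 0,"roll": 0},{"x": 0,"y": 0,"z": 0,"roll": 0}])

```text
clock: 66.65
tool_pos: [0.5659, 0.1866, 0.0648]
orientation: [179.9, 0.1, -94.5]
force: [-16.3, 12.8, 8.8]
opening: 0.0005
```

>>> jog_arm(commands=[{"x": 0,"y": -0.2,"z": 0,"roll": 0},{"x": 0,"y": -0.2,"z": 0,"roll": 0},{"x": 0,"y": 0,"z": 0,"roll": 0}])

```text
clock: 66.95
tool_pos: [0.5673, 0.1866, 0.0647]
orientation: [179.6, 0.1, -94.5]
force: [-29.0, 18.7, 16.5]
opening: 0.0003
```

```bash
python3 - <<'E'
from h import *
go(.584-.0185,.162+.024,.064,-94.3)
s=snap('wrist','w42')
E
```

```text
now 66.95 [0.5673 0.1866 0.0647] [ 1.7965e+02  1.1000e-01 -9.4480e+01] open 0.0002573650324938964 F [-29.   18.7  16.5]
shift cm in current axes [0.07 0.18 0.07] rows>= 0.04075797158030189
roll -0.003 | after roll shift [0.07 0.18 0.07]
```

View pics/w42.png

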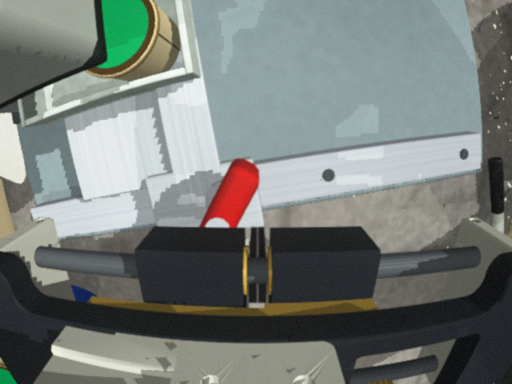

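>>> jog_arm(commands=[{"x": 0,"y": 0.8,"z": 0,"roll": 0},{"x": 0,"y": 0.8,"z": 0,"roll": 0},{"x": -2,"y": 0,"z": -3,"roll": 0},{"x": -2,"y": 0,"z": -4,"roll": 0},{"x": 0,"y": 0,"z": -4,"roll": 0},{"x": 0,"y": 0,"z": -4,"roll": 0},{"x": 0,"y": 0,"z": 0,"roll": 0},{"x": 0,"y": 0,"z": 0,"roll": 0}])

```text
clock: 67.8
tool_pos: [0.5594, 0.2253, 0.2154]
orientation: [-179.9, 0.1, -94.5]
force: [-1.4, -0.6, -0.7]
opening: 0.0006
```

```bash
python3 - <<'E'
from h import *
s=snap('wrist','w43');print(s['obs']['tool_pos'])
x,y=proj(s,(.584,.162,.098)); print(x,y); x,y=int(x),int(y); crop(s,x-60,y-60,x+60,y+60,5,'w43c'); print(x,y)
E
```

```text
[0.55943993 0.22532106 0.21539824]
225.25451678763358 127.14294656620056
225 127
```

View pics/w43c.png

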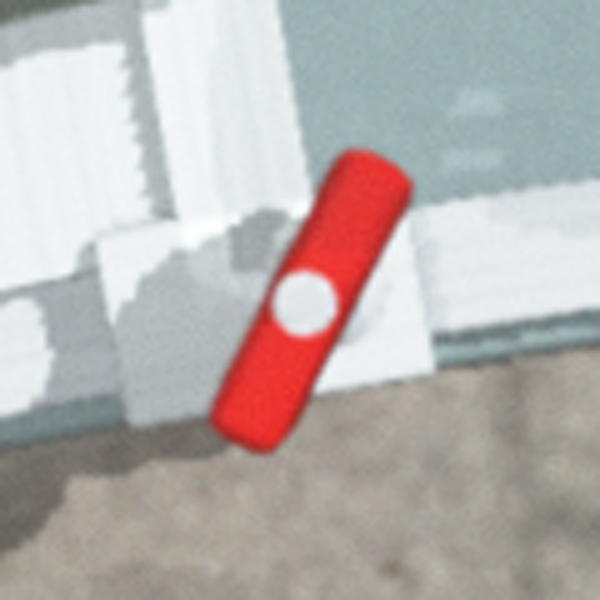

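```bash
python3 - <<'E'
from h import *
s=snap('wrist')
# red mask bar direction
def reddir(s):
    im=cv2.cvtColor(s['image'],cv2.COLOR_RGB2HSV)
    m=(((im[...,0]<8)|(im[...,0]>172))&(im[...,1]>150)&(im[...,2]>80)).astype(np.uint8)
    n,l,st,c=cv2.connectedComponentsWithStats(m); i=1+np.argmax(st[1:,4])
    ys,xs=np.where(l==i); P=np.array([at(s,(x,y),.098)[:2] for x,y in zip(xs,ys)])
    d=P-P.mean(0); w,v=np.linalg.eigh(d.T@d); return P.mean(0),np.degrees(np.arctan2(v[1,1],v[0,1])),len(P)
print(reddir(s))
import pickle
img=cv2.imread('pics/w15.png')[:,:,::-1]
K=dict(s); K['image']=img; K['obs']=dict(tool_pos=np.array([.4035,.1703,.2085]),orientation=np.array([179.95,-.05,-84.95]))
print('initial',reddir(K))
img=cv2.imread('pics/w18.png')[:,:,::-1]
K['image']=img; K['obs']=dict(tool_pos=np.array([.3978,.1466,.2062]),orientation=np.array([-179.66,0,-46.55])); print('open',reddir(K))
E
```

```text
(array([0.58247627, 0.16170015]), np.float64(57.77132610439761), 811)
initial (array([0.39820146, 0.14301342]), np.float64(62.96091875175166), 881)
open (array([0.40980926, 0.1305033 ]), np.float64(132.78735355565215), 413)
```

```bash
python3 - <<'E'
from h import *
go(.4634,-.2601,.245,-179.3)
E
```

```text
now 67.9 [0.5585 0.2246 0.2132] [ 1.7994e+02 -4.0000e-02 -9.4500e+01] open 0.0006346830074884026 F [-0.4 -0.9 -0.3]
shift cm in current axes [49.07  5.68 -3.14] rows>= 9.900205339521483
roll 1.48 | after roll shift [ 10.1  -48.35  -3.18]
```

>>> jog_arm(commands=[{"x": 0,"y": 2,"z": -2,"roll": 0},{"x": 0,"y": 3.6,"z": -1.2,"roll": 0},{"x": 4.9,"y": 0,"z": 0,"roll": 0},{"x": 4.9,"y": 0,"z": 0,"roll": 0},{"x": 4.9,"y": 0,"z": 0,"roll": 0},{"x": 4.9,"y": 0,"z": 0,"roll": 0},{"x": 4.9,"y": 0,"z": 0,"roll": 0},{"x": 4.9,"y": 0,"z": 0,"roll": 0},{"x": 4.9,"y": 0,"z": 0,"roll": 0},{"x": 4.9,"y": 0,"z": 0,"roll": 0},{"x": 4.9,"y": 0,"z": 0,"roll": 0},{"x": 4.9,"y": 0,"z": 0,"roll": 0}], gripper=5.8)

```text
clock: 69.1
tool_pos: [0.4638, -0.2609, 0.2449]
orientation: [179.9, 0.0, -94.5]
force: [0.9, 0.4, -0.2]
opening: 0.0579
```

>>> jog_arm(commands=[{"x": 0,"y": 0,"z": 0,"roll": 0.148},{"x": 0,"y": 0,"z": 0,"roll": 0.148},{"x": 0,"y": 0,"z": 0,"roll": 0.148},{"x": 0,"y": 0,"z": 0,"roll": 0.148},{"x": 0,"y": 0,"z": 0,"roll": 0.148},{"x": 0,"y": 0,"z": 0,"roll": 0.148},{"x": 0,"y": 0,"z": 0,"roll": 0.148},{"x": 0,"y": 0,"z": 0,"roll": 0.148},{"x": 0,"y": 0,"z": 0,"roll": 0.148},{"x": 0,"y": 0,"z": 0,"roll": 0.148},{"x": 0,"y": 0,"z": 0,"roll": 0},{"x": 0,"y": 0,"z": 0,"roll": 0}])

```text
clock: 70.3
tool_pos: [0.4646, -0.2589, 0.2451]
orientation: [180.0, -0.1, -179.0]
force: [0.2, 0.6, -0.4]
opening: 0.0581
```

```bash
python3 - <<'E'
from h import *
go(.4634,-.2601,.102,-179.3)
s=snap('wrist','w44'); print(proj(s,(.4634,-.2601,.133)));crop(s,190,100,330,280,4,'w44c')
E
```

```text
now 70.3 [ 0.4646 -0.2589  0.2451] [ 1.7998e+02 -1.0000e-01 -1.7902e+02] open 0.058057016848458584 F [ 0.2  0.6 -0.4]
shift cm in current axes [ 0.1  -0.12 14.31] rows>= 2.862905671922279
roll 0.005 | after roll shift [ 0.12 -0.12 14.31]
[257.62477447 190.33251853]
```

View pics/w44c.png

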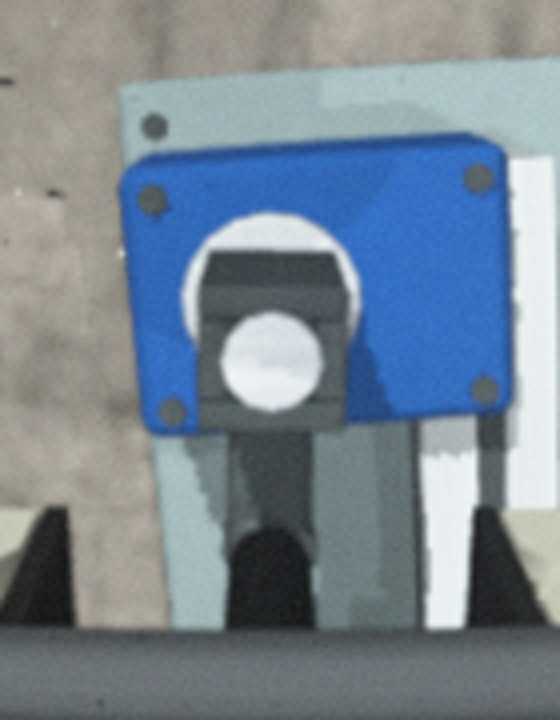

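>>> jog_arm(commands=[{"x": 0.1,"y": -0.1,"z": 3,"roll": 0},{"x": 0,"y": 0,"z": 4,"roll": 0},{"x": 0,"y": 0,"z": 4,"roll": 0},{"x": 0,"y": 0,"z": 2,"roll": 0},{"x": 0,"y": 0,"z": 1.2,"roll": 0},{"x": 0,"y": 0,"z": 0,"roll": 0},{"x": 0,"y": 0,"z": 0,"roll": 0}])

```text
clock: 71.05
tool_pos: [0.4647, -0.2602, 0.1049]
orientation: [-180.0, 0.0, -179.2]
force: [0.4, 0.5, 0.0]
opening: 0.0581
```

>>> jog_arm(commands=[{"x": 0,"y": 0,"z": 0,"roll": 0},{"x": 0,"y": 0,"z": 0,"roll": 0},{"x": 0,"y": 0,"z": 0,"roll": 0},{"x": 0,"y": 0,"z": 0,"roll": 0},{"x": 0,"y": 0,"z": 0,"roll": 0}], gripper=2.5)

```text
clock: 71.55
tool_pos: [0.4644, -0.259, 0.1049]
orientation: [179.9, 0.1, -179.3]
force: [-1.0, 7.7, 6.8]
opening: 0.0359
```

```bash
python3 - <<'E'
from h import *
go(.4634,-.2601,.102,-179.3)
E
```

```text
now 71.55 [ 0.4644 -0.259   0.1049] [ 1.7994e+02  8.0000e-02 -1.7926e+02] open 0.03589786772909346 F [-1.   7.7  6.8]
shift cm in current axes [ 0.11 -0.11  0.29] rows>= 0.0659499858224965
roll 0.001 | after roll shift [ 0.11 -0.11  0.29]
```

>>> jog_arm(commands=[{"x": 0,"y": 0,"z": -0.6,"roll": 0},{"x": 0,"y": 0,"z": -0.8,"roll": 0},{"x": 0,"y": 0,"z": -1,"roll": 0},{"x": 0,"y": 0,"z": -1,"roll": 0},{"x": 0,"y": 0,"z": -1.5,"roll": 0},{"x": 0,"y": 0,"z": -1.5,"roll": 0},{"x": 0,"y": 0,"z": 0,"roll": 0},{"x": 0,"y": 0,"z": 0,"roll": 0}])

```text
clock: 72.35
tool_pos: [0.4636, -0.2599, 0.168]
orientation: [180.0, 0.0, -179.3]
force: [-0.2, 0.8, -4.7]
opening: 0.0359
```

```bash
python3 - <<'E'
from h import *
# hub target in tool tray: centre (.5277,-.4467), yaw -4.6 ; hub at local x -0.034
c=np.array([.5277,-.4467]);a=np.radians(-4.6);e=np.array([np.cos(a),np.sin(a)])
h=c-.034*e;print(h)
go(h[0],h[1],.168,175.4)
s=snap('wrist','w45'); s2=snap('scene');crop(s2,180,110,360,270,4,'s45')
E
```

```text
[ 0.49380952 -0.44397324]
now 72.35 [ 0.4636 -0.2599  0.168 ] [ 179.99    0.   -179.29] open 0.03591610587308603 F [-0.2  0.8 -4.7]
shift cm in current axes [ -2.79 -18.44  -0.  ] rows>= 3.729806839056559
roll 0.093 | after roll shift [ -4.49 -18.1    0.  ]
```

View pics/w45.png

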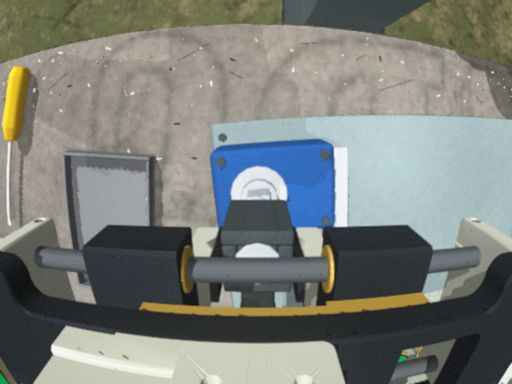

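View pics/s45.png

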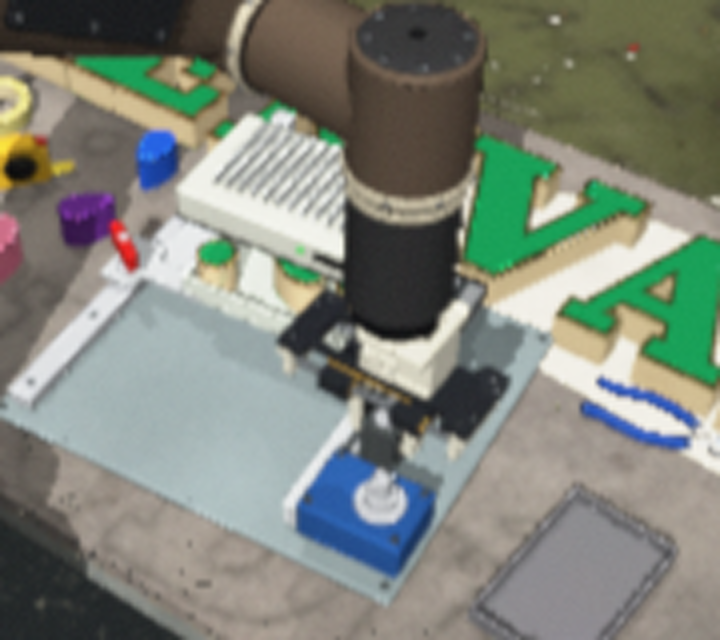

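>>> jog_arm(commands=[{"x": 0,"y": 0,"z": 0,"roll": 0.093},{"x": -1,"y": -3.6,"z": 0,"roll": 0},{"x": -1,"y": -3.6,"z": 0,"roll": 0},{"x": -0.9,"y": -3.6,"z": 0,"roll": 0},{"x": -0.8,"y": -3.6,"z": 0,"roll": 0},{"x": -0.8,"y": -3.7,"z": 0,"roll": 0},{"x": 0,"y": 0,"z": 2,"roll": 0},{"x": 0,"y": 0,"z": 2,"roll": 0},{"x": 0,"y": 0,"z": 2,"roll": 0},{"x": 0,"y": 0,"z": 0,"roll": 0},{"x": 0,"y": 0,"z": 0,"roll": 0}])

```text
clock: 73.55
tool_pos: [0.494, -0.4439, 0.1074]
orientation: [180.0, -0.1, 175.4]
force: [-0.0, 0.3, -3.6]
opening: 0.0359
```

```bash
python3 - <<'E'
from h import *
go(.4938,-.444,.031,175.4)
s=snap('wrist','w46'); 
E
```

```text
now 73.55 [ 0.494  -0.4439  0.1074] [ 1.7998e+02 -1.2000e-01  1.7542e+02] open 0.03593816916648835 F [-0.   0.3 -3.6]
shift cm in current axes [ 0.   -0.01  7.64] rows>= 1.5271630589431489
roll 0.0 | after roll shift [ 0.02 -0.01  7.64]
```

View pics/w46.png

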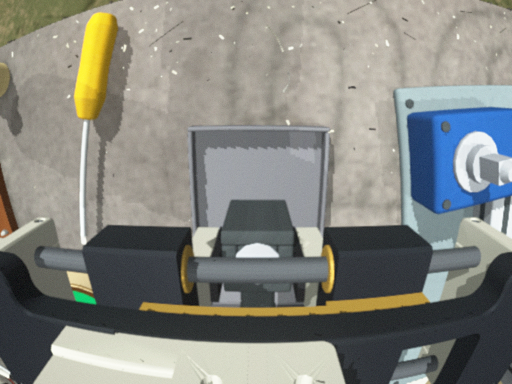

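Centred and aligned in the tray. Lower 7.4 cm, the last part slowly.

>>> jog_arm(commands=[{"x": 0,"y": 0,"z": 2,"roll": 0},{"x": 0,"y": 0,"z": 2,"roll": 0},{"x": 0,"y": 0,"z": 1.5,"roll": 0},{"x": 0,"y": 0,"z": 1,"roll": 0},{"x": 0,"y": 0,"z": 0.5,"roll": 0},{"x": 0,"y": 0,"z": 0.3,"roll": 0},{"x": 0,"y": 0,"z": 0,"roll": 0},{"x": 0,"y": 0,"z": 0,"roll": 0}])

```text
clock: 74.4
tool_pos: [0.4949, -0.4442, 0.0357]
orientation: [-180.0, 0.1, 175.4]
force: [0.2, -0.4, -4.2]
opening: 0.0359
```

>>> jog_arm(commands=[{"x": 0,"y": 0,"z": 0.2,"roll": 0},{"x": 0,"y": 0,"z": 0.2,"roll": 0},{"x": 0,"y": 0,"z": 0.1,"roll": 0},{"x": 0,"y": 0,"z": 0,"roll": 0},{"x": 0,"y": 0,"z": 0,"roll": 0}])

```text
clock: 74.9
tool_pos: [0.4944, -0.4439, 0.0301]
orientation: [180.0, -0.0, 175.4]
force: [-0.3, 0.7, -4.4]
opening: 0.0359
```

>>> jog_arm(commands=[{"x": 0,"y": 0,"z": 0.1,"roll": 0},{"x": 0,"y": 0,"z": 0.1,"roll": 0},{"x": 0,"y": 0,"z": 0,"roll": 0},{"x": 0,"y": 0,"z": 0,"roll": 0}])

```text
clock: 75.3
tool_pos: [0.4944, -0.4441, 0.029]
orientation: [-180.0, 0.0, 175.4]
force: [-3.5, 3.0, 5.6]
opening: 0.0355
```

Contact. Release and retreat.

>>> jog_arm(commands=[{"x": 0,"y": 0,"z": 0,"roll": 0},{"x": 0,"y": 0,"z": 0,"roll": 0},{"x": 0,"y": 0,"z": 0,"roll": 0},{"x": 0,"y": 0,"z": 0,"roll": 0},{"x": 0,"y": 0,"z": -2,"roll": 0},{"x": 0,"y": 0,"z": -4,"roll": 0},{"x": 0,"y": 0,"z": -4,"roll": 0},{"x": 0,"y": 0,"z": -4,"roll": 0},{"x": 0,"y": 0,"z": -4,"roll": 0},{"x": 0,"y": 0,"z": -3,"roll": 0},{"x": 0,"y": 0,"z": 0,"roll": 0},{"x": 0,"y": 0,"z": 0,"roll": 0}], gripper=5.4)

```text
clock: 76.5
tool_pos: [0.4947, -0.4439, 0.2387]
orientation: [-180.0, 0.1, 175.4]
force: [-0.1, 0.6, -1.4]
opening: 0.0538
```

```bash
python3 - <<'E'
from h import *
go(.4938,-.444,.031,175.4)
s=snap('wrist','w47'); s=snap('scene');crop(s,180,110,360,270,4,'s47');s=snap('top');crop(s,140,120,400,290,3,'t47')
E
```

```text
now 76.5 [ 0.4947 -0.4439  0.2387] [-1.7998e+02  1.0000e-01  1.7540e+02] open 0.053751870319495326 F [-0.1  0.6 -1.4]
shift cm in current axes [ 1.300e-01 -1.000e-02  2.077e+01] rows>= 4.154570903689334
roll -0.0 | after roll shift [ 9.000e-02 -2.000e-02  2.077e+01]
```

View pics/w47.png

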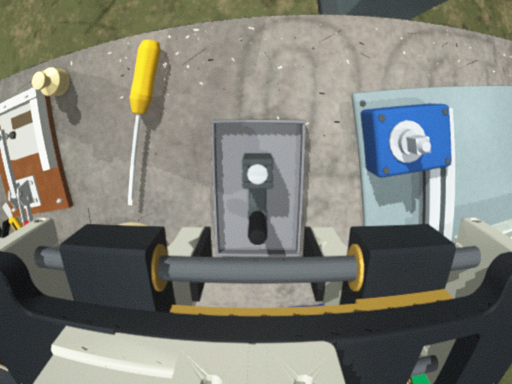

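View pics/s47.png

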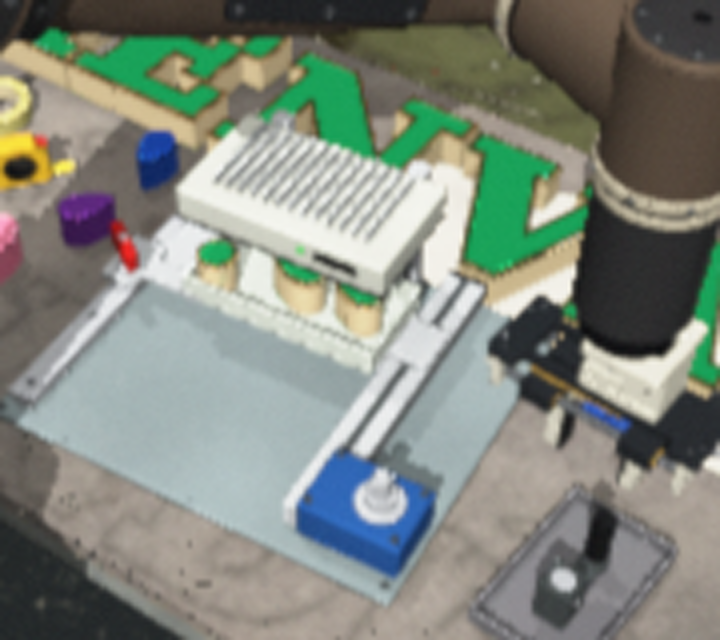

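View pics/t47.png

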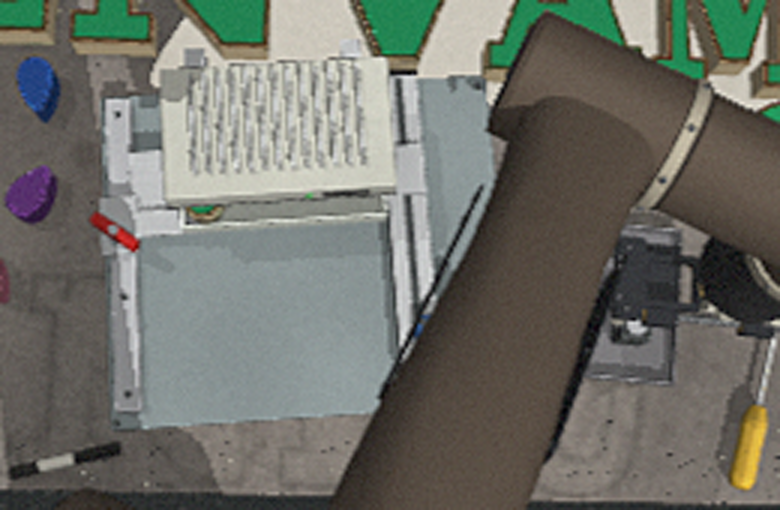

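```bash
python3 - <<'E'
from h import *
s=snap('wrist')
a=np.radians(-4.6);e=np.array([np.cos(a),np.sin(a),0]);h=np.array([.4944,-.4441,0])
print(proj(s,h+[0,0,.058]),proj(s,h+.068*e+[0,0,.086]),proj(s,h+.068*e+[0,0,.02]))
crop(s,200,110,320,260,5,'w48')
s=snap('scene');greenpose(s,(180,150,300,220),.096)
T=np.array([.474,-.043])+.188*np.array([.9962,.0872]);print(T)
print(ctrl.get_obs()['force'])
E
```

```text
[258.03374755 176.69537932] [258.06805298 240.66198232] [257.92360795 220.02176547]
px [298. 168.] area 42 centroid [ 0.8126 -0.1554] rectc [ 0.824  -0.1457] LxW 0.114 0.013 ang 30.3
px [234. 173.] area 37 centroid [0.6228 0.0624] rectc [0.6237 0.0642] LxW 0.032 0.031 ang 37.1
[ 0.6612856 -0.0266064]
[ 0.02170755 -0.03409773  0.04074851]
```

View pics/w48.png

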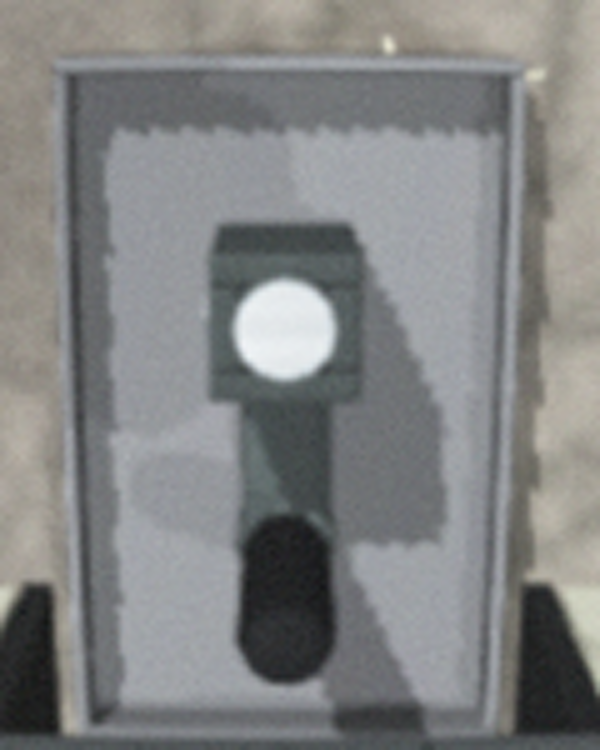

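```bash
python3 -c "
from plant import ctrl
print(ctrl.close_job(), ctrl.get_obs()['clock'])"
```

```text
the job is handed in; nothing more can be done
the job is handed in; nothing more can be done
```

I carried out every step of the task and handed the job in at about 77 s of the 210 s allowed. No verdict came back, so the results below are my own checks.

- **Accents:** I stood the three loose green-topped accents (the dot and two ovals) in the tray. The dot was then knocked a few centimetres aside, but it stayed upright inside the tray. Before winding, all three cameras agreed on its position. At the end the scene camera showed all three upright under the lamp head, the two ovals partly hidden by it.
- **Tray:** I opened the clamp about 1.2 rad, seated the crank and wound it in about 3 turns. The crank pushed back with 13 N, so I took that as the stop. My estimates of the travel ranged from 185 to 188 mm, all above the required 182 mm.
- **Crank fit:** Early in the first turn the crank leaned on the shaft and side forces rose to about 27 N. I let go and gripped the handle again twice, after which forces stayed low. At the stop the camera showed it seated and level.
- **Clamp:** I turned the knob back with the gripper, then pushed the bar end with closed fingers for the last part, because the gripper would have hit the lamp. The push reached 29 N sideways (39 N in all) with the bar barely moving. The bar now lies about 5° further clockwise than at the start, so it may not have been fully tight originally.
- **Crank return:** The crank lies flat inside the tool tray. The gripper is clear above it, with a force reading near zero.
- **Bystanders:** I never touched the tape measure or the screwdriver, and I saw no change in either.

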